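Turn the brake pads over and set out the paste bottle

TASK

Get the bench ready for pasting brake pads. First swing the yellow wire bail of the blue turning rest up and over until it seats against its end stop, and leave it there; then turn every brake pad over (you may lean it on the bail to change your grip) so that all of them lie flat on the blue mat, steel back up and lining down, none on top of another. Also stand the fallen orange bottle upright on the middle of the red square, and do not disturb the white carton or the wrench beside the mat.

Things in the scene. Friction and masses are not known exactly. Their poses are not given: they have to be found in the camera images.
- pad_a: Brake pad A: flat block 120 x 64 x 16 mm, 0.35 kg: a bright bare-steel back (6 mm) on one face, a black lining with a slot across its middle (10 mm) on the other. Origin: centre of the outer steel face; x along the length, y the width, z from steel towards lining (lining face at z = 16 mm). Starts lining up on the bench. May be absent.
- pad_b: Brake pad B: flat block 120 x 64 x 16 mm, 0.35 kg: a bright bare-steel back (6 mm) on one face, a black lining with a slot across its middle (10 mm) on the other. Origin: centre of the outer steel face; x along the length, y the width, z from steel towards lining (lining face at z = 16 mm). Starts lining up on the bench. May be absent.
- pad_c: Brake pad C: flat block 120 x 64 x 16 mm, 0.35 kg: a bright bare-steel back (6 mm) on one face, a black lining with a slot across its middle (10 mm) on the other. Origin: centre of the outer steel face; x along the length, y the width, z from steel towards lining (lining face at z = 16 mm). Starts lining up on the bench. May be absent.
- rest: Turning rest, fixed: blue foot plate 90 x 110 x 12 mm (local x -24 to 66 mm, y +-55 mm), origin at bench height. A toe lip rises 8 mm above it at x = -24 to -18 mm. A pad stood on its short end between lip and hinge, lining towards +x, leans about 12 deg past upright towards +x against the seated bail.
- bail_hinge (a point): Middle of the bail's hinge axis, on the rest at x = 10 mm, 18 mm above the bench; the axis runs along the rest's y.
- bail_bar (a point): Centre of the bail's cross bar. The bail is a yellow U of 8 mm round wire, 50 mm wide outside, 34 mm clear inside; the cross bar is 82 mm from the hinge.
- bail (a joint): Bail angle, rad: 0 = level, pointing to the rest's -x over the toe lip; 1.57 = upright; 1.745 = end stop, leaning 10 deg to +x. It stays where it is left (stiff hinge).
- mat: Blue rubber mat, fixed, 320 (local x) x 160 (local y) x 4 mm; origin at the centre of its underside, on the bench. Room for three pads side by side.
- bottle: Orange square bottle, 0.3 kg, 54 x 54 mm, body 130 mm high, then a neck 28 mm across and a black cap 34 mm across, 175 mm in all. Origin: centre of its base; z runs from base to cap. It starts lying on a side.
- spot: Red square plate, fixed, 100 x 100 x 3 mm; origin at the centre of its underside, on the bench.
- carton: Bystander: white parts carton with a red band, 130 x 90 x 50 mm, origin under its centre.
- wrench: Bystander: steel wrench 200 mm long, lying flat.
Things that resemble listed ones, but are neither listed nor needed, are in the scene too. Leave any green look-alike of the pad_b alone. What is shaped like the pad_a but purple is not meant.

How it is judged:
By the outcome, as a careful person would: the job done as asked, in the order asked, and still so for the second after the job is handed in, with the robot touching nothing.
Of pad_a, pad_b, pad_c only 2 to 3 are there at a start; the rules pass over those that are not, and their reading is None.
At some moment in a run one of pad_a, pad_b, pad_c, bottle may be knocked a few centimetres aside while the robot is not near it.
Once in a run the grip may slacken for a moment while it holds something.
It also fails if it takes over 210 s, if anything falls off the work surface, if the arm or the gripper's body presses on something with over 40 N, if the wrist force passes 120 N, or if a joint passes its speed limit or range.

ROBOT

A 7-joint arm with a two-finger parallel gripper is mounted at the origin on the work surface. World frame = base frame: x ahead of the robot, y to its left, z up, the work surface at z = 0. Lengths are in m, angles in degrees, forces in N, time in s.
With the tool pointing down it reaches from about 0.425 to 0.8 m from the base axis. Payload 8.3 kg.
Tool frame: the origin (TCP) lies midway between the tips of the shut fingers; the grasp point (between the pads) lies 19 mm behind it; z points along the fingers, y is the line along which they close (so a half turn about z gives the same grasp; the last joint's range is limited). The gripper opens to 85 mm and grips with 20 to 120 N. Pads are 22 mm wide; open, the fingers measure 114 mm over their backs; the gripper's body (76 mm by 85 mm) begins 54 mm behind the grasp point. The pads swing forward as they close: fully open they stand 13 mm farther back than shut.
Start: joints at [-68.176, 21.967, 0.94, 78.501, -0.361, 79.538, -2.664], TCP at [0.268, 0.564, 0.231] pointing down, gripper open.
Joint ranges: [-169.22, 169.22], [-14.56, 117.87], [-87.37, 89.26], [10.42, 133.3], [-82.24, 262.24], [0.94, 117.77], [-172.7, 172.7]. Speed limits (degrees/s): [136.94, 136.94, 172.46, 172.46, 180, 180, 180].

INTERFACE

Orientations are given as a 3x3 rotation matrix whose columns are the frame's x, y, z axes.
In Python, from plant import bot gives the robot as it stands.
- The arm moves only by the tool apply_moves, never from a script. Its arguments are lists of equal length, an entry for each row: "rotation": the turn, a rotation vector about the world's x, y, z each as a share of pi rad, from -1 to 1, a list of three; "linear": the shift along the world's x, y, z each as a share of 0.25 m, from -1 to 1, a list of three; "gripper": the closure, from -1 (fully open) to 1 (shut). A call has 1 to 5 rows; each row is the pose to reach, as a shift and turn from the pose commanded when the call began, turning the shorter way round; what a row does not reach only later rows make up. A row lasts 1/12 s, in which the tool goes at most 41.7 mm and 7.16 degrees, less where a joint would pass 70% of its speed; a pose out of reach is approached as far as the arm can. A call with a number of a shift or a turn outside -1 to 1 is refused whole. A call with a gripper value outside its range is refused whole. The fingers move at their own pace and stop on an object; "force" is the grip in N (left out, the last holds). Time passes only in rows, so rows that repeat a pose let the fingers close. It gives the time, the measured TCP pose, the force, the opening and the grip force at its end, in the units of the state.
- bot.state(): the state, without advancing time (a new reading comes with each control period).
- bot.snapshot(name): name is "scene" or "top" or "wrist"; returns the picture (384x512x3 uint8, blue, green, red); there is no depth.
- bot.camera_info(name): a dict with "K" (3x3 intrinsics, pixels), "extrinsics" (4x4, takes a point from camera to world coordinates); the wrist camera has in their place "hand_eye" (4x4, takes a point from camera to tool coordinates, whose origin is the TCP and whose axes are the flange's). Camera axes: x right, y down, z forward; pixel columns grow to the right and rows downward; lengths in m; the calibration is good to about 2 mm. The wrist camera is an equidistant fisheye: a pixel r from the principal point sees the ray r / f radians off the axis. A picture is of the moment at which its call begins: read the wrist's pose just before it. camera_info takes no time and is no camera call.
- bot.sign_off(): hands the job in; it is judged then, once.
The state is a dict: "time_s": time; "q": joint angles; "joint_velocities": joint speeds; "tau": joint torques, N m; "eef_pos": TCP position; "tool_rot": TCP orientation; "contact_force": force on the tool from outside, world axes, zero at the start; "torque": the same for the moment, N m; "gripper_width": finger opening in m; "finger_force": force on a finger pad.
Only numpy, scipy, OpenCV 4.12 (cv2) and the standard library are available. Lean on these libraries where they do the work, as an engineer would, in place of code of your own. Each camera call takes 0.05 s, during which the arm holds its last target. There are 200 camera calls.

## Working session

There is one attempt and no reset: what is moved stays moved. The work goes in short steps, Python scripts to look and compute and a tool call to move; the robot and the scene stay as the last step left them, time stands still between calls to the robot, and variables do not carry over. Pictures are saved under pics/ and viewed, at most 14 in all, crops included, and the job is handed in when it is done.

Besides the shell and the picture viewer there is one more tool, called after "Request:" by a JSON object that holds its "name" and its "arguments", one argument or row to a line. apply_moves: Moves the arm, as the interface text tells. Shift numbers are shares of 0.25 m and turn numbers shares of pi rad, none past 1 either way. Its arguments: {"type":"object","properties":{"rotation":{"type":"array","items":{"type":"array","items":{"type":"number"}}},"linear":{"type":"array","items":{"type":"array","items":{"type":"number"}}},"gripper":{"type":"array","items":{"type":"number"}},"force":{"type":"number"}},"required":["rotation","linear","gripper"]}

```bash
mkdir -p pics; ls; python3 - <<'E'
from plant import bot
import cv2,numpy as np
for n in ["scene","top"]:
    im=bot.snapshot(n); cv2.imwrite(f"pics/{n}0.png",im)
    print(n,bot.camera_info(n))
print(bot.camera_info("wrist"))
print(bot.state())
a=cv2.imread("pics/top0.png"); cv2.imwrite("pics/top0b.png",cv2.resize(a,(800,600),interpolation=cv2.INTER_CUBIC))
E
```

```text
pics
scene {'K': array([[403.52016646,   0.        , 249.43781461],
       [  0.        , 403.52016646, 196.31185293],
       [  0.        ,   0.        ,   1.        ]]), 'extrinsics': array([[ 0.82877899,  0.4443504 , -0.34011484,  0.87218941],
       [ 0.55944353, -0.67119239,  0.48633703, -0.45038874],
       [-0.01217844, -0.59334096, -0.80485911,  0.85814881],
       [ 0.        ,  0.        ,  0.        ,  1.        ]])}
top {'K': array([[383.07883816,   0.        , 259.76198651],
       [  0.        , 383.07883816, 185.68607643],
       [  0.        ,   0.        ,   1.        ]]), 'extrinsics': array([[ 0.02588934, -0.99284616,  0.11656002,  0.41299971],
       [-0.99958984, -0.02713887, -0.00914552,  0.05851017],
       [ 0.0122434 , -0.11627544, -0.99314154,  1.13494567],
       [ 0.        ,  0.        ,  0.        ,  1.        ]])}
{'K': array([[297.31863964,   0.        , 254.47492296],
       [  0.        , 297.31863964, 189.65655649],
       [  0.        ,   0.        ,   1.        ]]), 'hand_eye': array([[-3.79804509e-04, -9.61324330e-01, -2.75418570e-01,
         7.
[... 407 characters left out ...]
'joint_velocities': array([ 0.0896725 , -0.09349147,  0.04684555, -0.06011932, -0.07589145,
        0.06990006, -0.08175161]), 'tau': array([ 3.11220021e-03, -6.29129076e+01,  8.47244002e-01, -3.72751951e+01,
        1.67247921e-02,  1.05183228e-02, -4.04663763e-05]), 'eef_pos': array([0.26816145, 0.56403898, 0.23037591]), 'tool_rot': array([[-9.03150260e-01,  4.29324045e-01, -6.87222430e-04],
       [ 4.29324588e-01,  9.03148808e-01, -1.62116708e-03],
       [-7.53418883e-05, -1.75919895e-03, -9.99998450e-01]]), 'contact_force': array([ 0.54074171, -0.67520781, -0.02867089]), 'torque': array([ 0.02288631, -0.0229161 , -0.02545328]), 'finger_force': 0.0, 'gripper_width': 0.08546794462087239}
```

View pics/top0b.png

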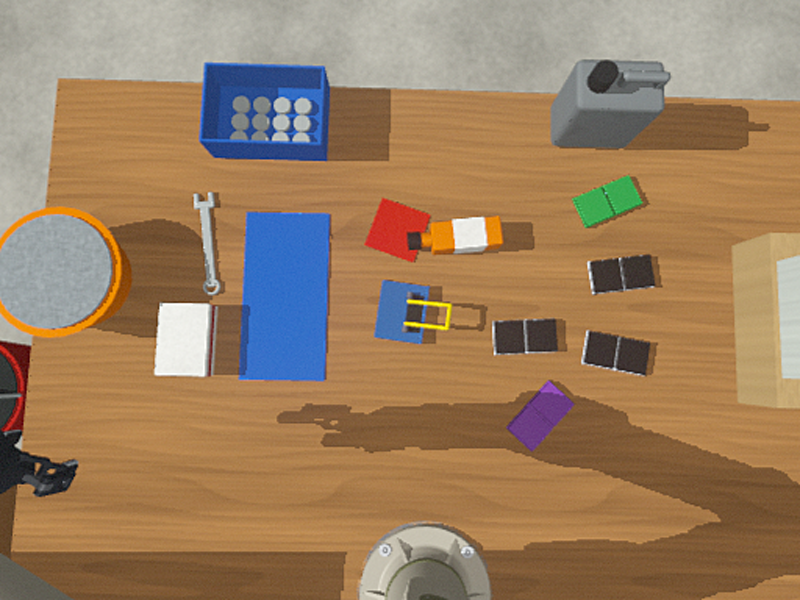

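View pics/scene0.png

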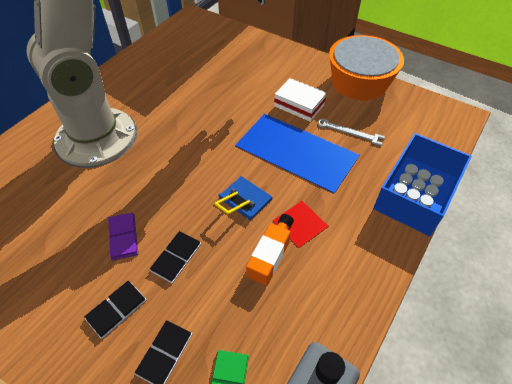

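The top picture shows four kinds of pad-shaped block (enlarged pixels). There are three black-lined pads with steel edges at (525,337), (621,273) and (617,353). The green one at (608,202) and the purple one at (540,415) are decoys, so the three black ones are meant. The rest is at (405,312) with its bail pointing right towards -y, the mat at (287,296), the bottle at (465,236) and the spot at (398,230).

```bash
cat > h.py <<'E'
from plant import bot
import cv2,numpy as np
def ray(cam,uv):
    c=bot.camera_info(cam);K=c["K"];E=c["extrinsics"]
    uv=np.atleast_2d(np.array(uv,float))
    d=np.c_[uv,np.ones(len(uv))]@np.linalg.inv(K).T@E[:3,:3].T
    return E[:3,3],d
def w(cam,uv,z):
    o,d=ray(cam,uv); return o+d*((z-o[2])/d[:,2])[:,None]
def proj(cam,P):
    c=bot.camera_info(cam);E=np.linalg.inv(c["extrinsics"])
    p=np.atleast_2d(P)@E[:3,:3].T+E[:3,3]; p=p@c["K"].T; return p[:,:2]/p[:,2:]
def rects(im,mask,z,amin=150,cam="top"):
    out=[]
    for c in cv2.findContours(mask.astype(np.uint8),cv2.RETR_EXTERNAL,cv2.CHAIN_APPROX_NONE)[0]:
        if cv2.contourArea(c)<amin: continue
        P=w(cam,c[:,0,:],z)[:,:2].astype(np.float32)*1000
        (cx,cy),(a,b),t=cv2.minAreaRect(P)
        if a<b: a,b,t=b,a,t+90
        out.append((cx,cy,a,b,(t+90)%180-90,*c[:,0,:].mean(0)))
    return np.array(out).round(1)
def masks(im):
    h=cv2.cvtColor(im,cv2.COLOR_BGR2HSV).astype(int);H,S,V=h[...,0],h[...,1],h[...,2]
    return dict(black=(V<75)&(S<120),blue=(H>100)&(H<125)&(S>150)&(V>60),red=((H<5)|(H>175))&(S>180)&(V>90),
      orange=(H>=8)&(H<=18)&(S>215)&(V>170),yellow=(H>22)&(H<34)&(S>170)&(V>120),white=(S<40)&(V>190))
E
python3 - <<'E'
from h import *
np.set_printoptions(suppress=True,linewidth=150)
im=cv2.imread("pics/top0.png");m=masks(im)
for k,z in dict(black=.016,blue=.004,red=.003,orange=.054,yellow=.06,white=.05).items(): print(k);print(rects(im,m[k],z,60))
c=im[165:265,225:435];cv2.imwrite("pics/crop0.png",cv2.resize(c,None,fx=3.8,fy=3.8,interpolation=cv2.INTER_CUBIC))
E
```

```text
black
[[ 243.7  707.6  178.4  136.9    6.    15.1  290.7]
 [ 371.8  775.5   73.6   28.4    6.     3.8  240.6]
 [ 433.  -377.9   58.5   54.4   -9.8  404.9  227.6]
 [ 443.9 -318.3   59.7   53.4   -9.6  384.3  223.6]
 [ 462.  -147.3   55.4   52.4    1.5  325.8  215.4]
 [ 467.3 -207.6   58.3   53.1    3.3  346.5  214.5]
 [ 501.1   33.2   32.3   26.3    1.3  264.8  200.5]
 [ 583.7 -330.8   58.3   53.2    8.7  388.1  175.9]
 [ 592.4 -390.1   58.4   54.9    8.8  408.   173.6]
 [ 979.7 -328.    71.5   45.6  -35.3  385.3   48.7]]
blue
[[505.4  56.  107.4  85.8  -6.7 253.3 203.8]
 [531.  278.3 317.6 157.7   0.6 181.8 189.8]
 [893.  335.2 247.2 192.8  90.  170.   70.9]]
red
[[348.  771.9 159.3  45.2   7.1   9.7 249.2]
 [663.4  68.5  99.4  98.3 -18.6 254.5 147.4]]
orange
[[ 639.6   -5.9   58.5   57.7  -81.9  280.3  151.5]
 [ 655.5 -109.9   53.    25.8    7.6  315.8  147.3]
 [ 559.5  675.6  237.2  216.4    6.    42.7  173.6]]
yellow
[[497.3   7.5  80.1  49.7  84.4 275.6 201.1]]
white
[[  75.8   32.5  209.7   85.4  -62.1  261.   356.2]
 [ 441.6  450.3  129.6   90.7    0.4  116.1  217. ]
 [ 512.8 -650.8  223.5   40.7   -2.9  505.   202.4]
 [ 651.9  -65.1   58.1   55.3  -83.1  300.   148.5]
 [ 625.9  420.9  172.8   32.3    6.8  131.9  149.5]]
```

View pics/crop0.png

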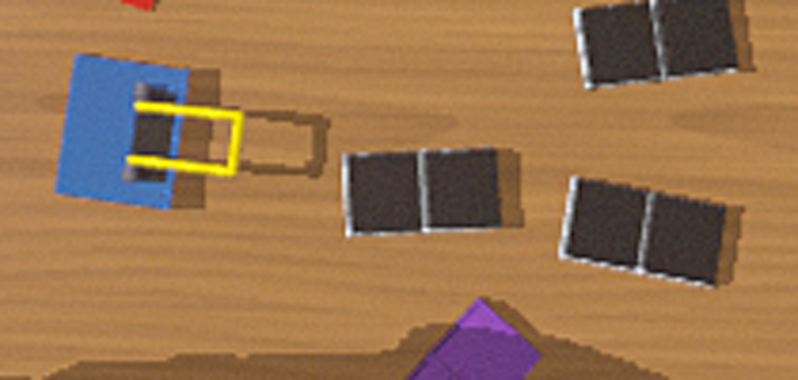

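The crop confirms three steel-edged, black-lined pads with centre slots at crop (425,192), (655,45) and (645,230). The green and purple blocks have none of this. The yellow bail's cross bar is at crop (238,143), raised and pointing to -y.

```bash
python3 - <<'E'
from h import *
np.set_printoptions(suppress=True,linewidth=150,precision=1)
im=cv2.imread("pics/top0.png");m=masks(im)
ex=np.array([np.sin(np.radians(6.5)),np.cos(np.radians(6.5)),0])
b=m["blue"].astype(np.uint8);n,l,s,c=cv2.connectedComponentsWithStats(b)
for z in(.012,):
  for r in rects(im,m["blue"],z): print(r)
O=np.array([.5023,.0351,0]);O[:2]=rects(im,m["blue"],.012)[0][:2]/1000;O-=ex*.021;print("O",O*1e3)
pb=[[287.4,202.6]]
for a in range(0,70,10):
  r=np.radians(a);P=O+ex*(.010-.082*np.cos(r))+[0,0,.018+.082*np.sin(r)]
  print(a,P*1e3,proj("top",P),proj("scene",P))
s=cv2.imread("pics/scene0.png");ms=masks(s)["yellow"];print(cv2.boundingRect(ms.astype(np.uint8)), np.argwhere(ms)[:,::-1].min(0),np.argwhere(ms)[:,::-1].max(0))
# pads: steel rim incl: pair halves
bl=rects(im,m["black"],.016,60)
for i,j in((2,3),(4,5),(7,8)):
  d=bl[j][:2]-bl[i][:2];print("pad",(bl[i][:2]+bl[j][:2])/2,np.degrees(np.arctan2(*d)),np.hypot(*d))
E
```

```text
[504.7  56.  106.7  85.2  -6.7 253.3 203.8]
[530.2 276.7 315.3 156.5   0.6 181.8 189.8]
[889.6 333.3 245.5 191.4  90.  170.   70.9]
O [502.3  35.1   0. ]
0 [494.2 -36.4  18. ] [[288.3 203.4]] [[220.8 217.4]]
10 [494.3 -35.2  32.2] [[288.3 203. ]] [[220.7 213.9]]
20 [494.7 -31.5  46. ] [[287.4 202.5]] [[221.4 209.8]]
30 [495.4 -25.5  59. ] [[285.7 201.9]] [[222.7 205.2]]
40 [496.3 -17.3  70.7] [[283.1 201.1]] [[224.7 200.3]]
50 [497.5  -7.3  80.8] [[279.7 200.3]] [[227.3 195.2]]
60 [498.8   4.3  89. ] [[275.7 199.5]] [[230.4 190.2]]
(214, 192, 36, 22) [214 192] [249 213]
pad [ 438.4 -348.1] 10.364053778159601 60.58853026769997
pad [ 464.6 -177.4] 174.97696088771625 60.532470625276794
pad [ 588.  -360.5] 171.65358615062644 59.93479790572419
```

Request:
{"name": "apply_moves", "arguments": {
  "rotation": [
    [0,0,0.035],
    [0,0,0.035],
    [0,0,0.035],
    [0,0,0.035],
    [0,0,0.035]
  ],
  "linear": [
    [0.3,-0.76,-0.08],
    [0.3,-0.76,-0.08],
    [0.3,-0.76,-0.08],
    [0.3,-0.76,-0.08],
    [0.3,-0.76,-0.08]
  ],
  "gripper": [-0.2,-0.2,-0.2,-0.2,-0.2],
  "force": 40
}}

```text
time_s: 0.52
eef_pos: [0.3438, 0.3718, 0.2107]
tool_rot: [[-0.945, 0.328, -0.0], [0.328, 0.945, -0.001], [0.0, -0.001, -1.0]]
contact_force: [1.7, -0.1, 0.5]
gripper_width: 0.0511
finger_force: 0.0
```

Request:
{"name": "apply_moves", "arguments": {
  "rotation": [
    [0,0,0.035],
    [0,0,0.035],
    [0,0,0.035],
    [0,0,0.035],
    [0,0,0.035]
  ],
  "linear": [
    [0.3,-0.76,-0.08],
    [0.3,-0.76,-0.08],
    [0.3,-0.76,-0.08],
    [0.3,-0.76,-0.08],
    [0.3,-0.76,-0.08]
  ],
  "gripper": [-0.2,-0.2,-0.2,-0.2,-0.2]
}}

```text
time_s: 0.93
eef_pos: [0.4185, 0.1818, 0.1909]
tool_rot: [[-0.975, 0.223, -0.0], [0.223, 0.975, -0.0], [0.0, -0.0, -1.0]]
contact_force: [0.1, 0.6, -0.3]
gripper_width: 0.0515
finger_force: 0.0
```

Request:
{"name": "apply_moves", "arguments": {
  "rotation": [
    [0,0,0.035],
    [0,0,0.035],
    [0,0,0.035],
    [0,0,0.035],
    [0,0,0.035]
  ],
  "linear": [
    [0.3,-0.76,-0.08],
    [0.3,-0.76,-0.08],
    [0.3,-0.76,-0.08],
    [0.3,-0.76,-0.08],
    [0.3,-0.76,-0.08]
  ],
  "gripper": [-0.2,-0.2,-0.2,-0.2,-0.2]
}}

```text
time_s: 1.35
eef_pos: [0.493, -0.0065, 0.1712]
tool_rot: [[-0.994, 0.113, 0.0], [0.113, 0.994, 0.0], [-0.0, 0.0, -1.0]]
contact_force: [1.3, 0.7, 0.2]
gripper_width: 0.0513
finger_force: 0.0
```

Request:
{"name": "apply_moves", "arguments": {
  "rotation": [
    [0,0,0],
    [0,0,0],
    [0,0,0]
  ],
  "linear": [
    [0.008,-0.098,-0.2],
    [0.008,-0.098,-0.2],
    [0.008,-0.098,-0.2]
  ],
  "gripper": [-0.2,-0.2,-0.2]
}}

```text
time_s: 1.6
eef_pos: [0.4923, -0.0317, 0.118]
tool_rot: [[-0.993, 0.118, -0.006], [0.118, 0.993, -0.002], [0.006, -0.002, -1.0]]
contact_force: [-1.0, 0.4, -0.2]
gripper_width: 0.0513
finger_force: 0.0
```

```bash
cat >> h.py <<'E'
def wrist(name=None):
    s=bot.state();im=bot.snapshot("wrist")
    if name: cv2.imwrite(f"pics/{name}.png",im)
    return s,im
def wproj(s,P):
    c=bot.camera_info("wrist");H=c["hand_eye"];K=c["K"]
    p=(np.atleast_2d(P)-s["eef_pos"])@s["tool_rot"]
    p=(p-H[:3,3])@H[:3,:3]
    th=np.arctan2(np.hypot(p[:,0],p[:,1]),p[:,2]);ph=np.arctan2(p[:,1],p[:,0])
    return np.c_[K[0,2]+K[0,0]*th*np.cos(ph),K[1,2]+K[0,0]*th*np.sin(ph)]
E
python3 - <<'E'
from h import *
s,im=wrist()
O=np.array([.5023,.0351,0]);ex=np.array([np.sin(np.radians(6.5)),np.cos(np.radians(6.5)),0]);ey=np.array([-ex[1],ex[0],0])
for a,c in((20,(0,0,255)),(30,(0,255,0))):
  r=np.radians(a);P=O+ex*(.010-.082*np.cos(r))+[0,0,.018+.082*np.sin(r)]
  q=wproj(s,[P+ey*.021,P-ey*.021]);print(q);cv2.line(im,*[tuple(int(v) for v in x) for x in q],c,1)
cv2.imwrite("pics/w1.png",im);print(s["eef_pos"])
E
```

```text
[[255.4866628  177.68039806]
 [255.71078453 229.69596673]]
[[264.1187133  181.89719043]
 [263.84254585 236.49948639]]
[ 0.49229491 -0.03174405  0.1179949 ]
```

View pics/w1.png

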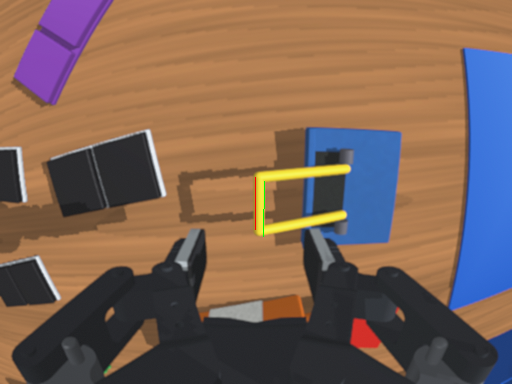

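The bail bar runs from (260,175) to (262,232), between my 20° and 30° overlays, so the bail is at about 26° and the bar at about (0.495,-0.028,0.053). Next I lower over it and grip.

Request:
{"name": "apply_moves", "arguments": {
  "rotation": [
    [0,0,0],
    [0,0,0],
    [0,0,0],
    [0,0,0]
  ],
  "linear": [
    [0,0.01,-0.16],
    [0,0.01,-0.32],
    [0,0.01,-0.32],
    [0,0.01,-0.32]
  ],
  "gripper": [-0.2,-0.2,-0.2,-0.2]
}}

```text
time_s: 1.98
eef_pos: [0.4939, -0.0254, 0.0414]
tool_rot: [[-0.994, 0.112, -0.004], [0.112, 0.994, -0.0], [0.004, -0.001, -1.0]]
contact_force: [-0.4, -0.2, 0.5]
gripper_width: 0.051
finger_force: 0.0
```

Request:
{"name": "apply_moves", "arguments": {
  "rotation": [
    [0,0,0],
    [0,0,0],
    [0,0,0],
    [0,0,0],
    [0,0,0]
  ],
  "linear": [
    [0,0,0],
    [0,0,0],
    [0,0,0],
    [0,0,0],
    [0,0,0]
  ],
  "gripper": [0.6,1,1,1,1],
  "force": 20
}}

```text
time_s: 2.4
eef_pos: [0.4964, -0.0296, 0.0435]
tool_rot: [[-0.993, 0.116, 0.004], [0.116, 0.993, -0.002], [-0.004, -0.002, -1.0]]
contact_force: [-0.1, -8.7, 5.0]
gripper_width: 0.007
finger_force: 22.0
```

Request:
{"name": "apply_moves", "arguments": {
  "rotation": [
    [0,0,0],
    [0,0,0],
    [0,0,0],
    [0,0,0],
    [0,0,0]
  ],
  "linear": [
    [0.003,0.027,0.05],
    [0.008,0.067,0.098],
    [0.013,0.111,0.135],
    [0.018,0.16,0.164],
    [0.024,0.213,0.184]
  ],
  "gripper": [1,1,1,1,1]
}}

```text
time_s: 2.82
eef_pos: [0.5028, 0.0244, 0.0906]
tool_rot: [[-0.993, 0.117, 0.005], [0.117, 0.993, -0.001], [-0.005, -0.001, -1.0]]
contact_force: [1.9, -4.0, 2.3]
gripper_width: 0.0067
finger_force: 21.5
```

Request:
{"name": "apply_moves", "arguments": {
  "rotation": [
    [0,0,0],
    [0,0,0],
    [0,0,0],
    [0,0,0],
    [0,0,0]
  ],
  "linear": [
    [0.006,0.056,0.01],
    [0.013,0.113,0.01],
    [0.017,0.152,0.004],
    [0.018,0.163,0.001],
    [0.018,0.163,0.001]
  ],
  "gripper": [1,1,1,1,1]
}}

```text
time_s: 3.23
eef_pos: [0.5073, 0.0596, 0.0909]
tool_rot: [[-0.993, 0.121, 0.003], [0.121, 0.993, -0.007], [-0.004, -0.007, -1.0]]
contact_force: [-6.6, -24.8, 24.1]
gripper_width: 0.0068
finger_force: 24.3
```

Request:
{"name": "apply_moves", "arguments": {
  "rotation": [
    [0,0,0],
    [0,0,0],
    [0,0,0],
    [0,0,0]
  ],
  "linear": [
    [0,-0.01,0],
    [0,-0.01,0],
    [0,-0.01,0],
    [0,-0.01,0]
  ],
  "gripper": [-0.1,-0.1,-0.1,-0.1]
}}

```text
time_s: 3.57
eef_pos: [0.5054, 0.0659, 0.0879]
tool_rot: [[-0.994, 0.113, 0.0], [0.113, 0.994, 0.001], [-0.0, 0.001, -1.0]]
contact_force: [-0.1, -0.1, 0.1]
gripper_width: 0.0467
finger_force: 0.0
```

Request:
{"name": "apply_moves", "arguments": {
  "rotation": [
    [0,0,0],
    [0,0,0],
    [0,0,0],
    [0,0,0],
    [0,0,0]
  ],
  "linear": [
    [0,0,0.16],
    [0,0,0.32],
    [0,0,0.48],
    [0,0,0.5],
    [0,0,0.5]
  ],
  "gripper": [-0.1,-1,-1,-1,-1]
}}

```text
time_s: 3.98
eef_pos: [0.5072, 0.066, 0.216]
tool_rot: [[-0.994, 0.112, 0.006], [0.112, 0.994, 0.002], [-0.006, 0.003, -1.0]]
contact_force: [0.0, -0.4, -0.5]
gripper_width: 0.0851
finger_force: 0.0
```

```bash
python3 - <<'E'
from h import *
s,im=wrist()
O=np.array([.5023,.0351,0]);ex=np.array([np.sin(np.radians(6.5)),np.cos(np.radians(6.5)),0]);ey=np.array([-ex[1],ex[0],0])
r=np.radians(100);P=O+ex*(.010-.082*np.cos(r))+[0,0,.018+.082*np.sin(r)]
q=wproj(s,[P+ey*.021,P-ey*.021]);print(q);cv2.line(im,*[tuple(int(v) for v in x) for x in q],(0,0,255),1)
cv2.imwrite("pics/w2.png",im);print(s["eef_pos"],s["q"])
E
```

```text
[[246.33364924 160.3488108 ]
 [246.64762051 205.05263358]]
[0.50722034 0.06600439 0.21601933] [-33.03009584   8.12989027  24.63903986  98.77592672  -3.60518142
  73.49434035  75.93706988]
```

View pics/w2.png

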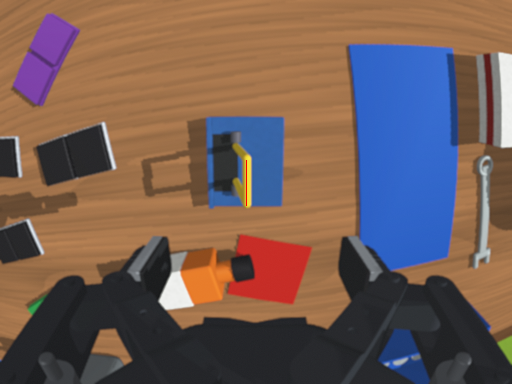

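The bail's bar at (247,160-205) lies on the overlay drawn for the 100° end stop, so it is seated. Next I write a planner that prints the shares for a sequence of tool poses.

```bash
cat > plan.py <<'E'
from h import *
import json,os
from scipy.spatial.transform import Rotation as Rt, Slerp
np.set_printoptions(suppress=True,linewidth=160,precision=4)
k=np.array([0,0,1.]);O=np.array([.5023,.0351,0]);a=np.radians(6.5);ex=np.array([np.sin(a),np.cos(a),0])
rad=np.radians
def T(p,R): M=np.eye(4);M[:3,:3]=R;M[:3,3]=p;return M
def padflat(c,u,z=0,up=1):  # lining up: X=u ; steel up: X=-u
    u=np.array([u[0],u[1],0.]);u/=np.linalg.norm(u)
    X,Z=(u,k) if up==1 else (-u,-k)
    return T(np.array([*c,z+(0 if up==1 else .016)]),np.c_[X,np.cross(Z,X),Z])
def stand(lean=12,bx=.0016,dz=.001):
    l=rad(lean);X=-(np.sin(l)*ex+np.cos(l)*k);Z=np.cos(l)*ex-np.sin(l)*k
    B=O+bx*ex+(.012+dz)*k
    return T(B-.06*X-.016*Z,np.c_[X,np.cross(Z,X),Z])
def grip(side,t,u0=.028,clr=.0025,b=.007):
    # tool in pad frame; side -1: from lining side, +1: from steel side. height measured from opposite face
    t=rad(t);s,c=np.sin(t),np.cos(t)
    h=.011*s+clr-b*c; x=-.06+u0+.011*c+b*s
    z=np.array([s,0,side*c]); zz=h if side<0 else .016-h
    y=np.array([0,-1.,0]); return T([x,0,zz],np.c_[np.cross(y,z),y,z])
def up(M,d): M=M.copy();M[2,3]+=d;return M
def back(M,d): M=M.copy();M[:3,3]-=d*M[:3,2];return M
def cur():
    s=bot.state();return T(s["eef_pos"],s["tool_rot"])
def go(C,M,tag=""):
    d=np.linalg.norm(M[:3,3]-C[:3,3]);R0=Rt.from_matrix(C[:3,:3]);R1=Rt.from_matrix(M[:3,:3])
    ang=np.degrees((R1*R0.inv()).magnitude())
    rows=max(d/.0405,ang/7.0);n=max(1,int(np.ceil(rows/5-.02)))
    sl=Slerp([0,1],Rt.concatenate([R0,R1]));p0=C[:3,3].copy()
    for i in range(1,n+1):
        f=i/n;R=sl(f).as_matrix();p=p0+f*(M[:3,3]-p0)
        lin=np.round((p-C[:3,3])/.25,3);rot=np.round((Rt.from_matrix(R)*Rt.from_matrix(C[:3,:3]).inv()).as_rotvec()/np.pi,3)
        C=T(C[:3,3]+lin*.25,(Rt.from_rotvec(rot*np.pi)*Rt.from_matrix(C[:3,:3])).as_matrix())
        print(tag,"rot",rot.tolist(),"lin",lin.tolist(),"rows %.1f"%(rows/n),"-> ",(C[:3,3]*1e3).round(0))
    return C
E
python3 - <<'E'
from plan import *
s=bot.state();print(s["eef_pos"],s["time_s"])
im=bot.snapshot("top");bl=rects(im,masks(im)["black"],.016,60);print(bl[:,:5])
u=np.array([-.0875,.996]);P=padflat([.4646,-.1774],u)
G=P@grip(-1,42)
print(G)
C=cur();C=go(C,up(back(G,.05),.05),"pre")
C=go(C,back(G,.03),"near");C=go(C,G,"at")
E
```

```text
[0.506  0.0659 0.2137] 4.0333
[[ 301.5  768.2   51.4   28.3    6. ]
 [ 371.8  775.5   73.6   28.4    6. ]
 [ 433.6 -377.7   59.7   55.7   -9.6]
 [ 443.9 -318.4   59.7   53.4   -9.8]
 [ 462.4 -147.    58.5   51.9    4.6]
 [ 466.8 -207.6   58.5   53.9    4.2]
 [ 583.6 -330.2   58.5   54.2    8.1]
 [ 592.8 -390.5   59.2   55.8    8.5]
 [ 980.2 -328.5   72.3   46.1  -32.6]]
[[-0.065   0.9962 -0.0586  0.4663]
 [ 0.7403  0.0875  0.6666 -0.1965]
 [ 0.6691  0.     -0.7431  0.0047]
 [ 0.      0.      0.      1.    ]]
pre rot [0.06, 0.059, -0.138] lin [-0.048, -0.394, -0.161] rows 4.2 ->  [493. -33. 172.]
pre rot [0.06, 0.058, -0.139] lin [-0.048, -0.394, -0.16] rows 4.2 ->  [ 481. -131.  132.]
pre rot [0.06, 0.059, -0.138] lin [-0.048, -0.394, -0.161] rows 4.2 ->  [ 469. -230.   92.]
near rot [0.0, -0.0, -0.0] lin [-0.005, 0.054, -0.259] rows 1.6 ->  [ 468. -216.   27.]
at rot [0.0, -0.0, -0.0] lin [-0.007, 0.08, -0.09] rows 0.7 ->  [ 466. -196.    5.]
```

Request:
{"name": "apply_moves", "arguments": {
  "rotation": [
    [0.06,0.059,-0.138],
    [0.06,0.059,-0.138],
    [0.06,0.059,-0.138],
    [0.06,0.059,-0.138],
    [0.06,0.059,-0.138]
  ],
  "linear": [
    [-0.048,-0.394,-0.161],
    [-0.048,-0.394,-0.161],
    [-0.048,-0.394,-0.161],
    [-0.048,-0.394,-0.161],
    [-0.048,-0.394,-0.161]
  ],
  "gripper": [-0.9,-0.9,-0.9,-0.9,-0.9]
}}

```text
time_s: 4.5
eef_pos: [0.4918, -0.0372, 0.1697]
tool_rot: [[-0.828, 0.542, -0.142], [0.507, 0.833, 0.222], [0.239, 0.112, -0.965]]
contact_force: [-0.5, 0.6, -0.3]
gripper_width: 0.0812
finger_force: 0.0
```

Request:
{"name": "apply_moves", "arguments": {
  "rotation": [
    [0.06,0.058,-0.139],
    [0.06,0.058,-0.139],
    [0.06,0.058,-0.139],
    [0.06,0.058,-0.139],
    [0.06,0.058,-0.139]
  ],
  "linear": [
    [-0.048,-0.394,-0.16],
    [-0.048,-0.394,-0.16],
    [-0.048,-0.394,-0.16],
    [-0.048,-0.394,-0.16],
    [-0.048,-0.394,-0.16]
  ],
  "gripper": [-0.9,-0.9,-0.9,-0.9,-0.9]
}}

```text
time_s: 4.92
eef_pos: [0.4793, -0.1342, 0.1295]
tool_rot: [[-0.487, 0.859, -0.159], [0.73, 0.501, 0.465], [0.479, 0.11, -0.871]]
contact_force: [-0.1, -1.0, 0.2]
gripper_width: 0.0812
finger_force: 0.0
```

Request:
{"name": "apply_moves", "arguments": {
  "rotation": [
    [0.06,0.059,-0.138],
    [0.06,0.059,-0.138],
    [0.06,0.059,-0.138],
    [0.06,0.059,-0.138],
    [0.06,0.059,-0.138]
  ],
  "linear": [
    [-0.048,-0.394,-0.161],
    [-0.048,-0.394,-0.161],
    [-0.048,-0.394,-0.161],
    [-0.048,-0.394,-0.161],
    [-0.048,-0.394,-0.161]
  ],
  "gripper": [-0.9,-0.9,-0.9,-0.9,-0.9]
}}

```text
time_s: 5.33
eef_pos: [0.4673, -0.2313, 0.0896]
tool_rot: [[-0.056, 0.997, -0.061], [0.74, 0.082, 0.668], [0.671, -0.007, -0.742]]
contact_force: [-1.1, 0.6, -0.1]
gripper_width: 0.0809
finger_force: 0.0
```

```bash
python3 - <<'E'
from plan import *
im=bot.snapshot("top");bl=rects(im,masks(im)["black"],.016,60);print(bl[:,:5])
s,im=wrist();print(s["eef_pos"],s["q"]);
u=np.array([-.083,.996]);P=padflat([.4646,-.1775],u)
c=[P@np.array([x,y,.016,1]) for x,y in((.06,.032),(.06,-.032),(-.06,-.032),(-.06,.032))]
q=wproj(s,np.array(c)[:,:3]);cv2.polylines(im,[q.astype(int)],True,(0,0,255),1);cv2.imwrite("pics/w3.png",im)
G=P@grip(-1,42);C=cur()
C=go(C,back(G,.03),"near");C=go(C,G,"at")
E
```

```text
[[ 300.   768.1   54.    28.3    6. ]
 [ 371.8  775.5   73.6   28.4    6. ]
 [ 462.4 -147.    58.5   51.9    4.6]
 [ 467.2 -207.2   58.4   53.7    3.4]
 [ 464.9 -365.6  153.6  133.   -86.2]
 [ 502.4   31.6   69.3   26.9   -6.8]
 [ 583.  -361.7  115.1   69.5  -80.9]
 [ 639.6   35.5   32.2   21.7    7.6]
 [ 979.9 -327.9   71.3   45.3  -32.3]]
[ 0.4686 -0.2299  0.0905] [ 15.7896  45.2142  39.0834  84.3957 -46.2422 100.5669  69.1343]
near rot [0.0, 0.0, -0.004] lin [-0.008, 0.049, -0.259] rows 1.6 ->  [ 468. -217.   27.]
at rot [0.0, 0.0, 0.0] lin [-0.007, 0.08, -0.089] rows 0.7 ->  [ 466. -197.    5.]
```

View pics/w3.png

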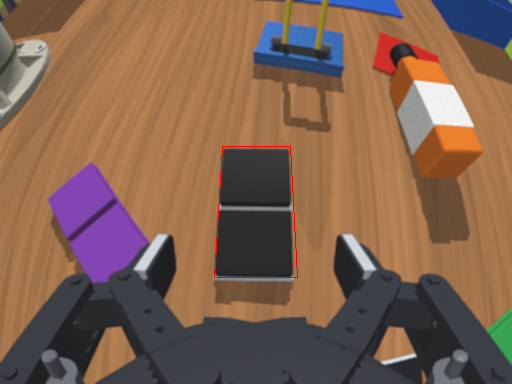

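The red overlay matches pad 1's lining face (222-297, 147-277) well. I go down and grip.

Request:
{"name": "apply_moves", "arguments": {
  "rotation": [
    [0,0,-0.004],
    [0,0,-0.004],
    [0,0,-0.004]
  ],
  "linear": [
    [-0.008,0.049,-0.259],
    [-0.008,0.049,-0.259],
    [-0.008,0.049,-0.259]
  ],
  "gripper": [-0.9,-0.9,-0.9]
}}

```text
time_s: 5.68
eef_pos: [0.4676, -0.2124, 0.0245]
tool_rot: [[-0.063, 0.996, -0.059], [0.738, 0.086, 0.669], [0.672, -0.001, -0.741]]
contact_force: [-0.4, 1.0, 0.3]
gripper_width: 0.0811
finger_force: 0.0
```

Request:
{"name": "apply_moves", "arguments": {
  "rotation": [
    [0,0,0],
    [0,0,0],
    [0,0,0]
  ],
  "linear": [
    [-0.004,0.04,-0.045],
    [-0.007,0.08,-0.089],
    [-0.007,0.08,-0.089]
  ],
  "gripper": [-0.9,-0.9,-0.9]
}}

```text
time_s: 5.93
eef_pos: [0.467, -0.1942, 0.0058]
tool_rot: [[-0.063, 0.996, -0.055], [0.74, 0.084, 0.668], [0.67, 0.001, -0.742]]
contact_force: [0.3, -0.0, 0.5]
gripper_width: 0.0811
finger_force: 0.0
```

Request:
{"name": "apply_moves", "arguments": {
  "rotation": [
    [0,0,0],
    [0,0,0],
    [0,0,0],
    [0,0,0],
    [0,0,0]
  ],
  "linear": [
    [0,0,0],
    [0,0,0],
    [0,0,0],
    [0,0,0],
    [0,0,0]
  ],
  "gripper": [0,0.5,0.5,0.5,0.5],
  "force": 100
}}

```text
time_s: 6.35
eef_pos: [0.467, -0.1991, 0.0078]
tool_rot: [[-0.059, 0.997, -0.049], [0.742, 0.077, 0.666], [0.668, 0.003, -0.744]]
contact_force: [0.9, -0.2, 7.3]
gripper_width: 0.0608
finger_force: 107.2
```

```bash
python3 - <<'E'
from plan import *
s=bot.state();print(s["eef_pos"],s["tool_rot"],s["gripper_width"],s["finger_force"],s["q"])
im=bot.snapshot("wrist");cv2.imwrite("pics/w4.png",im)
P=padflat([.4646,-.1775],[-.083,.996]);Gp=np.linalg.inv(P)@cur();print(Gp)
C=cur();C=go(C,up(cur(),.10),"lift")
S=stand(11.5);W=S@grip(-1,42);print(W)
C=go(C,up(W,.15),"over");C=go(C,up(W,.02),"low");C=go(C,W,"at")
E
```

```text
[ 0.467  -0.1991  0.0078] [[-0.0588  0.997  -0.0493]
 [ 0.742   0.0767  0.666 ]
 [ 0.6678  0.0026 -0.7443]] 0.06082291941970882 107.17030720319599 [ 14.2322  49.0634  36.8853  90.4459 -49.5908  92.0768  72.6702]
[[ 0.7443 -0.0063  0.6678 -0.0217]
 [-0.003  -1.     -0.0061 -0.0006]
 [ 0.6678  0.0026 -0.7443  0.0078]
 [ 0.      0.      0.      1.    ]]
lift rot [0.0, 0.0, -0.0] lin [0.0, 0.0, 0.4] rows 2.5 ->  [ 467. -199.  108.]
[[ 0.0575  0.9936 -0.0975  0.503 ]
 [ 0.5043 -0.1132 -0.8561  0.0413]
 [-0.8616 -0.     -0.5075  0.0928]
 [ 0.      0.      0.      1.    ]]
over rot [-0.188, 0.004, -0.015] lin [0.048, 0.321, 0.18] rows 4.8 ->  [ 479. -119.  153.]
over rot [-0.188, 0.003, -0.015] lin [0.048, 0.32, 0.18] rows 4.8 ->  [491. -39. 198.]
over rot [-0.188, 0.004, -0.015] lin [0.048, 0.321, 0.18] rows 4.8 ->  [503.  41. 243.]
low rot [0.0, 0.0, 0.0] lin [0.0, -0.0, -0.52] rows 3.2 ->  [503.  41. 113.]
at rot [0.0, 0.0, 0.0] lin [0.0, -0.0, -0.08] rows 0.5 ->  [503.  41.  93.]
```

Request:
{"name": "apply_moves", "arguments": {
  "rotation": [
    [0,0,0],
    [0,0,0],
    [0,0,0],
    [0,0,0],
    [0,0,0]
  ],
  "linear": [
    [0,0,0.1],
    [0,0,0.2],
    [0,0,0.3],
    [0,0,0.4],
    [0,0,0.4]
  ],
  "gripper": [0.5,0.5,0.5,0.5,0.5]
}}

```text
time_s: 6.82
eef_pos: [0.4674, -0.2008, 0.1108]
tool_rot: [[-0.06, 0.997, -0.046], [0.745, 0.076, 0.663], [0.664, 0.006, -0.748]]
contact_force: [1.1, -1.1, -1.4]
gripper_width: 0.0602
finger_force: 108.9
```

Request:
{"name": "apply_moves", "arguments": {
  "rotation": [
    [-0.188,0.004,-0.015],
    [-0.188,0.004,-0.015],
    [-0.188,0.004,-0.015],
    [-0.188,0.004,-0.015],
    [-0.188,0.004,-0.015]
  ],
  "linear": [
    [0.048,0.321,0.18],
    [0.048,0.321,0.18],
    [0.048,0.321,0.18],
    [0.048,0.321,0.18],
    [0.048,0.321,0.18]
  ],
  "gripper": [0.5,0.5,0.5,0.5,0.5]
}}

```text
time_s: 7.23
eef_pos: [0.4792, -0.1177, 0.152]
tool_rot: [[-0.012, 0.999, -0.038], [0.986, 0.018, 0.164], [0.165, -0.035, -0.986]]
contact_force: [-1.5, -0.0, -2.5]
gripper_width: 0.0603
finger_force: 108.7
```

Request:
{"name": "apply_moves", "arguments": {
  "rotation": [
    [-0.188,0.003,-0.015],
    [-0.188,0.003,-0.015],
    [-0.188,0.003,-0.015],
    [-0.188,0.003,-0.015],
    [-0.188,0.003,-0.015]
  ],
  "linear": [
    [0.048,0.32,0.18],
    [0.048,0.32,0.18],
    [0.048,0.32,0.18],
    [0.048,0.32,0.18],
    [0.048,0.32,0.18]
  ],
  "gripper": [0.5,0.5,0.5,0.5,0.5]
}}

```text
time_s: 7.65
eef_pos: [0.4918, -0.0352, 0.1978]
tool_rot: [[0.03, 0.998, -0.049], [0.931, -0.045, -0.363], [-0.365, -0.035, -0.93]]
contact_force: [0.1, -0.3, -4.5]
gripper_width: 0.0612
finger_force: 77.4
```

Request:
{"name": "apply_moves", "arguments": {
  "rotation": [
    [-0.188,0.004,-0.015],
    [-0.188,0.004,-0.015],
    [-0.188,0.004,-0.015],
    [-0.188,0.004,-0.015],
    [-0.188,0.004,-0.015]
  ],
  "linear": [
    [0.048,0.321,0.18],
    [0.048,0.321,0.18],
    [0.048,0.321,0.18],
    [0.048,0.321,0.18],
    [0.048,0.321,0.18]
  ],
  "gripper": [0.5,0.5,0.5,0.5,0.5]
}}

```text
time_s: 8.07
eef_pos: [0.5025, 0.0464, 0.2397]
tool_rot: [[0.056, 0.994, -0.09], [0.566, -0.106, -0.818], [-0.823, -0.005, -0.568]]
contact_force: [-0.6, 0.3, -3.8]
gripper_width: 0.0606
finger_force: 108.5
```

```bash
python3 - <<'E'
from plan import *
s,im=wrist();sc=bot.snapshot("scene")
print(s["eef_pos"],s["gripper_width"],s["finger_force"],s["q"])
Gp=np.array([[.7443,-.0063,.6678,-.0217],[-.003,-1,-.0061,-.0006],[.6678,.0026,-.7443,.0078],[0,0,0,1]])
P=cur()@np.linalg.inv(Gp);print(P)
c=np.array([P@np.array([x,y,z,1]) for z in(0,.016) for x,y in((.06,.032),(.06,-.032),(-.06,-.032),(-.06,.032))])[:,:3]
q=proj("scene",c).astype(int)
for i in(0,4):cv2.polylines(sc,[q[i:i+4]],True,(0,0,255),1)
q=wproj(s,c).astype(int)
for i in(0,4):cv2.polylines(im,[q[i:i+4]],True,(0,0,255),1)
big=cv2.resize(sc[100:250,130:330],None,fx=2,fy=2,interpolation=cv2.INTER_CUBIC)
cv2.imwrite("pics/s5.png",np.hstack([big,cv2.resize(im[:,:],(400,300))]))
W=stand(11.5)@Gp;C=cur();C=go(C,up(W,.02),"low");C=go(C,W,"at")
E
```

```text
[0.5025 0.0464 0.2397] 0.060565933019933745 108.54444875847548 [-69.5178  37.5643  50.3278  89.3795  20.431   92.114  -28.9083]
[[-0.0298 -0.9939  0.1061  0.4992]
 [-0.1251  0.1091  0.9862  0.0356]
 [-0.9917  0.0161 -0.1276  0.2166]
 [ 0.      0.      0.      1.    ]]
low rot [-0.024, -0.003, -0.001] lin [0.011, -0.004, -0.49] rows 3.0 ->  [504.  45. 115.]
at rot [0.0, 0.0, -0.0] lin [0.0, -0.0, -0.08] rows 0.5 ->  [504.  45.  95.]
```

View pics/s5.png

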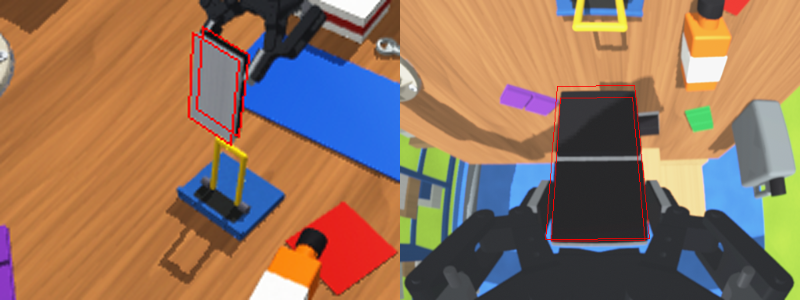

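The held pad follows the overlay in both views to within a few pixels, with the steel face towards -y and the lining towards the bail. I lower it into the rest.

Request:
{"name": "apply_moves", "arguments": {
  "rotation": [
    [-0.024,-0.003,-0.001],
    [-0.024,-0.003,-0.001],
    [-0.024,-0.003,-0.001],
    [-0.024,-0.003,-0.001],
    [-0.024,-0.003,-0.001]
  ],
  "linear": [
    [0.011,-0.004,-0.15],
    [0.011,-0.004,-0.3],
    [0.011,-0.004,-0.45],
    [0.011,-0.004,-0.49],
    [0.011,-0.004,-0.49]
  ],
  "gripper": [0.5,0.5,0.5,0.5,0.5]
}}

```text
time_s: 8.58
eef_pos: [0.5037, 0.0402, 0.1169]
tool_rot: [[0.068, 0.993, -0.095], [0.506, -0.117, -0.855], [-0.86, 0.01, -0.51]]
contact_force: [0.1, 0.7, -2.0]
gripper_width: 0.0608
finger_force: 109.0
```

Request:
{"name": "apply_moves", "arguments": {
  "rotation": [
    [0,0,0],
    [0,0,0],
    [0,0,0],
    [0,0,0]
  ],
  "linear": [
    [0,0,-0.03],
    [0,0,-0.06],
    [0,0,-0.08],
    [0,0,-0.08]
  ],
  "gripper": [0.5,0.5,0.5,0.5]
}}

```text
time_s: 8.92
eef_pos: [0.5046, 0.0415, 0.0977]
tool_rot: [[0.07, 0.993, -0.093], [0.507, -0.115, -0.854], [-0.859, 0.013, -0.511]]
contact_force: [-1.0, 0.6, -3.6]
gripper_width: 0.0606
finger_force: 108.9
```

```bash
python3 - <<'E'
from plan import *
s=bot.state();print(s["eef_pos"],s["contact_force"],s["finger_force"])
Gp=np.array([[.7443,-.0063,.6678,-.0217],[-.003,-1,-.0061,-.0006],[.6678,.0026,-.7443,.0078],[0,0,0,1]])
P=cur()@np.linalg.inv(Gp);E=P@np.array([.06,0,.016,1]);print(P,"edge local",(E[:3]-O)@ex,E[2])
W=stand(12)@Gp;C=cur();go(C,W,"at")
E
```

```text
[0.5046 0.0415 0.0977] [-1.0453  0.6496 -3.5972] 108.93052529543638
[[-0.016  -0.9928  0.1183  0.5027]
 [-0.1928  0.1192  0.974   0.0298]
 [-0.9811 -0.0073 -0.1933  0.0779]
 [ 0.      0.      0.      1.    ]] edge local -0.0011514089696800687 0.015950826701854506
at rot [-0.004, 0.003, 0.002] lin [-0.002, 0.016, -0.012] rows 0.1 ->  [504.  45.  95.]
```

Request:
{"name": "apply_moves", "arguments": {
  "rotation": [
    [0,0,0],
    [0,0,0],
    [0,0,0],
    [0,0,0]
  ],
  "linear": [
    [0,0.008,-0.008],
    [0,0.01,-0.014],
    [0,0.01,-0.018],
    [0,0.01,-0.018]
  ],
  "gripper": [0.5,0.5,0.5,0.5]
}}

```text
time_s: 9.25
eef_pos: [0.5047, 0.0438, 0.0936]
tool_rot: [[0.07, 0.993, -0.092], [0.505, -0.115, -0.855], [-0.86, 0.013, -0.51]]
contact_force: [0.2, 0.4, 0.7]
gripper_width: 0.0605
finger_force: 109.1
```

Request:
{"name": "apply_moves", "arguments": {
  "rotation": [
    [0,0,0],
    [0,0,0],
    [0,0,0],
    [0,0,0],
    [0,0,0]
  ],
  "linear": [
    [0,0,0],
    [0,0,0],
    [0,0,0],
    [0,0,0],
    [0,0,0]
  ],
  "gripper": [-0.55,-0.6,-0.9,-0.9,-0.9]
}}

```text
time_s: 9.67
eef_pos: [0.5044, 0.0436, 0.0932]
tool_rot: [[0.07, 0.993, -0.093], [0.505, -0.116, -0.855], [-0.86, 0.013, -0.51]]
contact_force: [-0.3, 0.3, 0.3]
gripper_width: 0.0812
finger_force: 0.0
```

```bash
python3 - <<'E'
from plan import *
s,im=wrist();sc=bot.snapshot("scene")
print(s["eef_pos"],s["contact_force"])
S=stand(12);
c=np.array([S@np.array([x,y,z,1]) for z in(0,.016) for x,y in((.06,.032),(.06,-.032),(-.06,-.032),(-.06,.032))])[:,:3]
q=proj("scene",c).astype(int)
cv2.polylines(sc,[q[:4]],True,(0,0,255),1)
cv2.imwrite("pics/s6.png",np.hstack([cv2.resize(sc[120:270,130:330],None,fx=2,fy=2,interpolation=cv2.INTER_CUBIC),cv2.resize(im,(400,300))]))
C=cur();C=go(C,back(C,.09),"retreat")
W=S@grip(1,28);print(W)
C=go(C,up(C,.08),"up")
A=up(back(W,.09),.06)
C=go(C,A,"approach");C=go(C,back(W,.06),"pre");C=go(C,W,"at")
E
```

```text
[0.5044 0.0436 0.0932] [-0.2647  0.3487  0.319 ]
retreat rot [-0.0, 0.0, 0.0] lin [0.033, 0.308, 0.184] rows 2.2 ->  [513. 121. 139.]
[[ 0.0728  0.9936  0.0867  0.5042]
 [ 0.6387 -0.1132  0.7611  0.0516]
 [ 0.766   0.     -0.6428  0.0906]
 [ 0.      0.      0.      1.    ]]
up rot [-0.0, -0.0, 0.0] lin [0.0, 0.0, 0.32] rows 2.0 ->  [513. 121. 219.]
approach rot [0.151, -0.017, 0.001] lin [-0.016, -0.138, -0.011] rows 3.9 ->  [509.  86. 216.]
approach rot [0.151, -0.016, 0.001] lin [-0.017, -0.137, -0.011] rows 3.9 ->  [504.  52. 214.]
approach rot [0.151, -0.017, 0.001] lin [-0.016, -0.138, -0.01] rows 3.9 ->  [500.  17. 211.]
approach rot [0.151, -0.017, 0.001] lin [-0.016, -0.137, -0.011] rows 3.9 ->  [496. -17. 208.]
pre rot [-0.0, 0.0, 0.0] lin [0.01, 0.091, -0.317] rows 2.0 ->  [499.   6. 129.]
at rot [-0.0, 0.0, 0.0] lin [0.021, 0.183, -0.154] rows 1.5 ->  [504.  52.  91.]
```

View pics/s6.png

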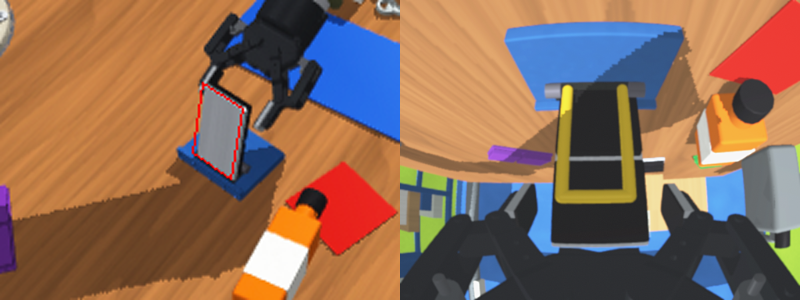

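The pad stands in the rest against the bail: its steel face in the scene crop (195-248, 85-180) coincides with the predicted outline. I retreat and come round to the steel side.

Request:
{"name": "apply_moves", "arguments": {
  "rotation": [
    [0,0,0],
    [0,0,0],
    [0,0,0],
    [0,0,0],
    [0,0,0]
  ],
  "linear": [
    [0.016,0.154,0.092],
    [0.033,0.308,0.184],
    [0.033,0.308,0.344],
    [0.033,0.308,0.504],
    [0.033,0.308,0.504]
  ],
  "gripper": [-0.9,-0.9,-0.9,-0.9,-0.9]
}}

```text
time_s: 10.18
eef_pos: [0.5153, 0.1215, 0.2266]
tool_rot: [[0.077, 0.993, -0.087], [0.508, -0.115, -0.853], [-0.858, 0.022, -0.514]]
contact_force: [1.2, -1.3, 0.4]
gripper_width: 0.081
finger_force: 0.0
```

Request:
{"name": "apply_moves", "arguments": {
  "rotation": [
    [0.151,-0.017,0.001],
    [0.151,-0.017,0.001],
    [0.151,-0.017,0.001],
    [0.151,-0.017,0.001],
    [0.151,-0.017,0.001]
  ],
  "linear": [
    [-0.016,-0.138,-0.011],
    [-0.016,-0.138,-0.011],
    [-0.016,-0.138,-0.011],
    [-0.016,-0.138,-0.011],
    [-0.016,-0.138,-0.011]
  ],
  "gripper": [-0.9,-0.9,-0.9,-0.9,-0.9]
}}

```text
time_s: 10.6
eef_pos: [0.5098, 0.0814, 0.2197]
tool_rot: [[0.116, 0.992, -0.053], [0.845, -0.127, -0.52], [-0.522, 0.015, -0.853]]
contact_force: [-0.1, -1.1, 1.6]
gripper_width: 0.081
finger_force: 0.0
```

Request:
{"name": "apply_moves", "arguments": {
  "rotation": [
    [0.151,-0.016,0.001],
    [0.151,-0.016,0.001],
    [0.151,-0.016,0.001],
    [0.151,-0.016,0.001],
    [0.151,-0.016,0.001]
  ],
  "linear": [
    [-0.017,-0.137,-0.011],
    [-0.017,-0.137,-0.011],
    [-0.017,-0.137,-0.011],
    [-0.017,-0.137,-0.011],
    [-0.017,-0.137,-0.011]
  ],
  "gripper": [-0.9,-0.9,-0.9,-0.9,-0.9]
}}

```text
time_s: 11.02
eef_pos: [0.5043, 0.0472, 0.2144]
tool_rot: [[0.126, 0.992, -0.005], [0.989, -0.126, -0.077], [-0.077, 0.005, -0.997]]
contact_force: [-0.3, -2.3, 0.8]
gripper_width: 0.0809
finger_force: 0.0
```

Request:
{"name": "apply_moves", "arguments": {
  "rotation": [
    [0.151,-0.017,0.001],
    [0.151,-0.017,0.001],
    [0.151,-0.017,0.001],
    [0.151,-0.017,0.001],
    [0.151,-0.017,0.001]
  ],
  "linear": [
    [-0.016,-0.138,-0.01],
    [-0.016,-0.138,-0.01],
    [-0.016,-0.138,-0.01],
    [-0.016,-0.138,-0.01],
    [-0.016,-0.138,-0.01]
  ],
  "gripper": [-0.9,-0.9,-0.9,-0.9,-0.9]
}}

```text
time_s: 11.43
eef_pos: [0.4991, 0.0139, 0.2094]
tool_rot: [[0.114, 0.992, 0.045], [0.915, -0.123, 0.385], [0.387, -0.003, -0.922]]
contact_force: [-0.7, -1.2, -0.2]
gripper_width: 0.0813
finger_force: 0.0
```

Request:
{"name": "apply_moves", "arguments": {
  "rotation": [
    [0.151,-0.017,0.001],
    [0.151,-0.017,0.001],
    [0.151,-0.017,0.001],
    [0.151,-0.017,0.001],
    [0.151,-0.017,0.001]
  ],
  "linear": [
    [-0.016,-0.137,-0.011],
    [-0.016,-0.137,-0.011],
    [-0.016,-0.137,-0.011],
    [-0.016,-0.137,-0.011],
    [-0.016,-0.137,-0.011]
  ],
  "gripper": [-0.9,-0.9,-0.9,-0.9,-0.9]
}}

```text
time_s: 11.85
eef_pos: [0.4939, -0.0183, 0.203]
tool_rot: [[0.086, 0.993, 0.08], [0.634, -0.117, 0.764], [0.768, -0.015, -0.64]]
contact_force: [-0.7, 0.3, -1.1]
gripper_width: 0.0811
finger_force: 0.0
```

```bash
cat >> plan.py <<'E'
def box(P): return np.array([P@np.array([x,y,z,1]) for z in(0,.016) for x,y in((.06,.032),(.06,-.032),(-.06,-.032),(-.06,.032))])[:,:3]
def over(name,P,crop=(100,280,120,360)):
    s,im=wrist();sc=bot.snapshot("scene")
    for I,q in((im,wproj(s,box(P))),(sc,proj("scene",box(P)))):
        for i in(0,4):cv2.polylines(I,[q[i:i+4].round().astype(int)],True,(0,0,255),1)
    a,b,c,d=crop
    cv2.imwrite(f"pics/{name}.png",np.hstack([cv2.resize(sc[a:b,c:d],(400,300),interpolation=cv2.INTER_CUBIC),cv2.resize(im,(400,300))]))
E
python3 - <<'E'
from plan import *
S=stand(12);over("o7",S);W=S@grip(1,28);print(bot.state()["q"])
C=cur();C=go(C,back(W,.06),"pre");C=go(C,W,"at")
E
```

```text
[ -9.5048  26.2406  48.3475 103.3327 -57.6929  96.8658  48.044 ]
pre rot [0.001, -0.003, -0.0] lin [0.014, 0.089, -0.305] rows 2.0 ->  [499.   6. 129.]
at rot [-0.0, -0.0, -0.0] lin [0.021, 0.182, -0.155] rows 1.5 ->  [504.  51.  91.]
```

View pics/o7.png

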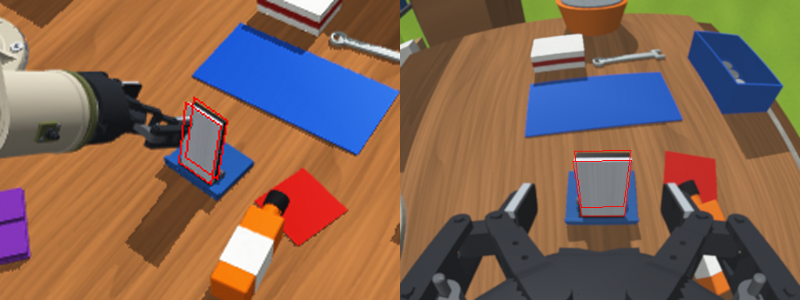

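The standing pad (wrist crop 576-630, 152-215) sits inside the predicted outline, so I grip it from the steel side.

Request:
{"name": "apply_moves", "arguments": {
  "rotation": [
    [0.001,-0.003,0],
    [0.001,-0.003,0],
    [0.001,-0.003,0],
    [0.001,-0.003,0]
  ],
  "linear": [
    [0.014,0.089,-0.305],
    [0.014,0.089,-0.305],
    [0.014,0.089,-0.305],
    [0.014,0.089,-0.305]
  ],
  "gripper": [-0.9,-0.9,-0.9,-0.9]
}}

```text
time_s: 12.28
eef_pos: [0.4991, 0.0086, 0.1322]
tool_rot: [[0.065, 0.994, 0.085], [0.636, -0.107, 0.764], [0.769, 0.005, -0.64]]
contact_force: [0.9, -1.2, 1.6]
gripper_width: 0.0809
finger_force: 0.0
```

Request:
{"name": "apply_moves", "arguments": {
  "rotation": [
    [0,0,0],
    [0,0,0],
    [0,0,0],
    [0,0,0]
  ],
  "linear": [
    [0.007,0.06,-0.052],
    [0.014,0.12,-0.103],
    [0.021,0.182,-0.155],
    [0.021,0.182,-0.155]
  ],
  "gripper": [-0.9,-0.9,-0.9,-0.9]
}}

```text
time_s: 12.62
eef_pos: [0.5052, 0.0547, 0.0946]
tool_rot: [[0.061, 0.994, 0.088], [0.635, -0.107, 0.765], [0.77, 0.009, -0.638]]
contact_force: [-0.4, 1.6, -0.2]
gripper_width: 0.081
finger_force: 0.0
```

Request:
{"name": "apply_moves", "arguments": {
  "rotation": [
    [0,0,0],
    [0,0,0],
    [0,0,0],
    [0,0,0],
    [0,0,0]
  ],
  "linear": [
    [0,0,0],
    [0,0,0],
    [0,0,0],
    [0,0,0],
    [0,0,0]
  ],
  "gripper": [-0.6,-0.4,0.5,0.5,0.5],
  "force": 100
}}

```text
time_s: 13.03
eef_pos: [0.506, 0.0499, 0.0963]
tool_rot: [[0.063, 0.993, 0.095], [0.635, -0.114, 0.764], [0.77, 0.012, -0.638]]
contact_force: [-3.0, -0.2, 8.5]
gripper_width: 0.0609
finger_force: 106.6
```

```bash
python3 - <<'E'
from plan import *
s=bot.state();print(s["eef_pos"],s["q"])
Gp=np.linalg.inv(stand(12))@cur();print(Gp.tolist())
C=cur();L=up(C,.12);L[:3,3]-=.02*ex;C=go(C,L,"lift")
F=padflat([.631,.276],[-.0105,1],.004,-1)@Gp;print(F)
C=go(C,up(F,.09),"over");C=go(C,up(F,.02),"low");C=go(C,up(F,.001),"at")
E
```

```text
[0.506  0.0499 0.0963] [-12.3999  33.1664  42.975  111.336  -66.5909  86.1716  56.6082]
[[-0.8857449197726529, -0.011632659643477103, 0.4640265276108208, -0.024325687448751535], [0.008948386770171124, -0.9999280704551552, -0.007986256322034889, -0.0020214690786578005], [0.4640860517955137, -0.0029214971245635586, 0.8857853020813805, 0.011909341689564826], [0.0, 0.0, 0.0, 1.0]]
lift rot [0.0, -0.0, 0.0] lin [-0.009, -0.079, 0.48] rows 3.0 ->  [504.  30. 216.]
[[-0.0182  0.9998  0.0129  0.6328]
 [ 0.8856  0.0221 -0.4639  0.3003]
 [-0.4641  0.0029 -0.8858  0.0081]
 [ 0.      0.      0.      1.    ]]
over rot [-0.144, 0.007, 0.011] lin [0.172, 0.36, -0.158] rows 3.7 ->  [547. 120. 177.]
over rot [-0.145, 0.008, 0.011] lin [0.172, 0.361, -0.157] rows 3.7 ->  [590. 210. 138.]
over rot [-0.144, 0.007, 0.011] lin [0.172, 0.36, -0.158] rows 3.7 ->  [633. 300.  98.]
low rot [-0.0, 0.0, -0.0] lin [-0.0, -0.0, -0.28] rows 1.7 ->  [633. 300.  28.]
at rot [-0.0, 0.0, -0.0] lin [-0.0, -0.0, -0.076] rows 0.5 ->  [633. 300.   9.]
```

Request:
{"name": "apply_moves", "arguments": {
  "rotation": [
    [0,0,0],
    [0,0,0],
    [0,0,0],
    [0,0,0],
    [0,0,0]
  ],
  "linear": [
    [0,-0.01,0.12],
    [0,-0.03,0.24],
    [-0.009,-0.06,0.36],
    [-0.009,-0.079,0.48],
    [-0.009,-0.079,0.48]
  ],
  "gripper": [0.5,0.5,0.5,0.5,0.5]
}}

```text
time_s: 13.45
eef_pos: [0.5051, 0.0271, 0.2203]
tool_rot: [[0.061, 0.993, 0.102], [0.638, -0.118, 0.761], [0.768, 0.019, -0.64]]
contact_force: [0.7, -0.8, -2.9]
gripper_width: 0.0605
finger_force: 109.6
```

Request:
{"name": "apply_moves", "arguments": {
  "rotation": [
    [-0.144,0.007,0.011],
    [-0.144,0.007,0.011],
    [-0.144,0.007,0.011],
    [-0.144,0.007,0.011],
    [-0.144,0.007,0.011]
  ],
  "linear": [
    [0.172,0.36,0],
    [0.172,0.36,0],
    [0.172,0.36,0],
    [0.172,0.36,0],
    [0.172,0.36,0]
  ],
  "gripper": [0.5,0.5,0.5,0.5,0.5]
}}

```text
time_s: 13.87
eef_pos: [0.5467, 0.1274, 0.2161]
tool_rot: [[0.039, 0.998, 0.055], [0.912, -0.058, 0.406], [0.408, 0.034, -0.912]]
contact_force: [0.3, 1.3, -3.7]
gripper_width: 0.0611
finger_force: 109.4
```

Request:
{"name": "apply_moves", "arguments": {
  "rotation": [
    [-0.145,0.008,0.011],
    [-0.145,0.008,0.011],
    [-0.145,0.008,0.011],
    [-0.145,0.008,0.011],
    [-0.145,0.008,0.011]
  ],
  "linear": [
    [0.172,0.361,-0.236],
    [0.172,0.361,-0.236],
    [0.172,0.361,-0.236],
    [0.172,0.361,-0.236],
    [0.172,0.361,-0.236]
  ],
  "gripper": [0.5,0.5,0.5,0.5,0.5]
}}

```text
time_s: 14.28
eef_pos: [0.5871, 0.219, 0.1518]
tool_rot: [[0.011, 1.0, 0.02], [0.999, -0.01, -0.037], [-0.037, 0.021, -0.999]]
contact_force: [0.0, 0.6, -3.5]
gripper_width: 0.061
finger_force: 109.6
```

Request:
{"name": "apply_moves", "arguments": {
  "rotation": [
    [-0.144,0.007,0.011],
    [-0.144,0.007,0.011],
    [-0.144,0.007,0.011],
    [-0.144,0.007,0.011],
    [-0.144,0.007,0.011]
  ],
  "linear": [
    [0.172,0.36,-0.237],
    [0.172,0.36,-0.237],
    [0.172,0.36,-0.237],
    [0.172,0.36,-0.237],
    [0.172,0.36,-0.237]
  ],
  "gripper": [0.5,0.5,0.5,0.5,0.5]
}}

```text
time_s: 14.7
eef_pos: [0.6286, 0.3069, 0.0868]
tool_rot: [[-0.028, 1.0, 0.007], [0.881, 0.028, -0.473], [-0.473, -0.007, -0.881]]
contact_force: [-0.7, -0.0, -4.0]
gripper_width: 0.0608
finger_force: 109.8
```

```bash
cat > g1.json <<'E'
[[-0.8857, -0.0116, 0.4640, -0.0243],[0.00895, -0.99993, -0.00799, -0.00202],[0.46409, -0.00292, 0.88579, 0.01191],[0,0,0,1]]
E
python3 - <<'E'
from plan import *
Gp=np.array(json.load(open("g1.json")));s=bot.state();print(s["q"])
P=cur()@np.linalg.inv(Gp);print(P);over("o8",P,(60,240,210,450))
F=padflat([.631,.276],[-.0105,1],.004,-1)@Gp
C=cur();C=go(C,up(F,.02),"low");C=go(C,up(F,.001),"at")
E
```

```text
[-61.8278  57.7443  48.5963  59.9716 -13.9947  87.7521 -21.8896]
[[ 0.0168 -0.9998 -0.0096  0.6271]
 [-0.9999 -0.0167 -0.0101  0.2827]
 [ 0.0099  0.0098 -0.9999  0.099 ]
 [ 0.      0.      0.      1.    ]]
low rot [0.001, -0.0, 0.001] lin [0.002, -0.002, -0.262] rows 1.6 ->  [633. 300.  28.]
at rot [0.0, -0.0, -0.0] lin [0.0, 0.0, -0.076] rows 0.5 ->  [633. 300.   9.]
```

View pics/o8.png

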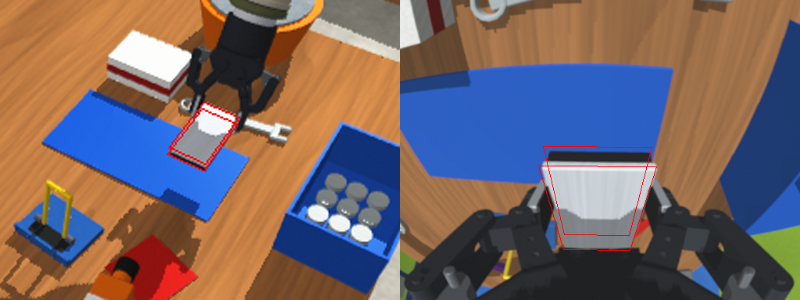

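Pad 1 is held steel up over the far end of the mat, and the overlay agrees. I lower it.

Request:
{"name": "apply_moves", "arguments": {
  "rotation": [
    [0.001,0,0.001],
    [0.001,0,0.001],
    [0.001,0,0.001],
    [0.001,0,0.001]
  ],
  "linear": [
    [0.002,-0.002,-0.13],
    [0.002,-0.002,-0.24],
    [0.002,-0.002,-0.262],
    [0.002,-0.002,-0.262]
  ],
  "gripper": [0.5,0.5,0.5,0.5]
}}

```text
time_s: 15.13
eef_pos: [0.6322, 0.2981, 0.0297]
tool_rot: [[-0.015, 1.0, 0.009], [0.887, 0.018, -0.462], [-0.462, 0.001, -0.887]]
contact_force: [-0.9, -0.1, -2.0]
gripper_width: 0.0611
finger_force: 109.7
```

Request:
{"name": "apply_moves", "arguments": {
  "rotation": [
    [0,0,0],
    [0,0,0],
    [0,0,0],
    [0,0,0]
  ],
  "linear": [
    [0,0,-0.03],
    [0,0,-0.055],
    [0,0,-0.07],
    [0,0,-0.07]
  ],
  "gripper": [0.5,0.5,0.5,0.5]
}}

```text
time_s: 15.47
eef_pos: [0.6323, 0.301, 0.0121]
tool_rot: [[-0.018, 1.0, 0.013], [0.887, 0.022, -0.462], [-0.462, 0.003, -0.887]]
contact_force: [-0.1, -0.6, -3.1]
gripper_width: 0.0609
finger_force: 109.9
```

Request:
{"name": "apply_moves", "arguments": {
  "rotation": [
    [0,0,0],
    [0,0,0],
    [0,0,0],
    [0,0,0]
  ],
  "linear": [
    [0,0,-0.008],
    [0,0,-0.014],
    [0,0,-0.016],
    [0,0,-0.016]
  ],
  "gripper": [0.5,0.5,0.5,0.5]
}}

```text
time_s: 15.8
eef_pos: [0.6327, 0.3013, 0.0088]
tool_rot: [[-0.019, 1.0, 0.014], [0.887, 0.023, -0.462], [-0.462, 0.004, -0.887]]
contact_force: [0.5, 1.0, 0.6]
gripper_width: 0.0606
finger_force: 110.2
```

Request:
{"name": "apply_moves", "arguments": {
  "rotation": [
    [0,0,0],
    [0,0,0],
    [0,0,0],
    [0,0,0],
    [0,0,0]
  ],
  "linear": [
    [0,0,0],
    [0,0,0],
    [0,0,0],
    [-0.002,0.07,0.13],
    [-0.004,0.14,0.27]
  ],
  "gripper": [-0.5,-0.7,-0.8,-0.8,-0.8]
}}

```text
time_s: 16.22
eef_pos: [0.63, 0.3339, 0.0738]
tool_rot: [[-0.018, 1.0, 0.008], [0.885, 0.019, -0.466], [-0.466, -0.002, -0.885]]
contact_force: [1.4, 0.7, 1.2]
gripper_width: 0.0765
finger_force: 0.0
```

Request:
{"name": "apply_moves", "arguments": {
  "rotation": [
    [0.13,0,0],
    [0.13,0,0],
    [0.13,0,0],
    [0.13,0,0],
    [0.13,0,0]
  ],
  "linear": [
    [0,0,0.16],
    [0,0,0.32],
    [-0.1,-0.1,0.4],
    [-0.1,-0.2,0.4],
    [-0.1,-0.3,0.4]
  ],
  "gripper": [-0.9,-0.9,-0.9,-0.9,-0.9]
}}

```text
time_s: 16.63
eef_pos: [0.6075, 0.2556, 0.18]
tool_rot: [[-0.012, 1.0, 0.018], [0.998, 0.013, -0.066], [-0.066, 0.017, -0.998]]
contact_force: [0.5, -1.7, -0.3]
gripper_width: 0.0813
finger_force: 0.0
```

```bash
cat >> plan.py <<'E'
def findpads(im=None):
    im=bot.snapshot("top") if im is None else im
    bl=[r for r in rects(im,masks(im)["black"],.016,60) if 45<r[3]<=r[2]<70 and r[1]<0 and r[0]<800]
    for i in range(len(bl)):
        for j in range(len(bl)):
            d=bl[j][:2]-bl[i][:2]
            if d[1]>0 and 50<np.hypot(*d)<68: print("pad",(bl[i][:2]+bl[j][:2])/2,"u",d/np.hypot(*d))
E
python3 - <<'E'
from plan import *
im=bot.snapshot("top");cv2.imwrite("pics/t9.png",im[110:265,110:430]);findpads(im)
m=masks(im);print(rects(im,m["orange"],.054,60)[:,:5],rects(im,m["red"],.003)[:,:5])
w_=rects(im,m["white"],.02,60);print(w_)
s=bot.state();print(s["eef_pos"],s["q"])
P=padflat([.4384,-.3481],[.18,.984]);G=P@grip(-1,42)
C=cur();C=go(C,up(back(G,.05),.06),"pre")
E
python3 -c "
import cv2;a=cv2.imread('pics/t9.png');cv2.imwrite('pics/t9b.png',cv2.resize(a,None,fx=2.5,fy=2.5,interpolation=cv2.INTER_CUBIC))"
```

```text
pad [ 438.45 -348.05] u [0.1609 0.987 ]
pad [ 588.7 -360.2] u [-0.1506  0.9886]
[[559.5 675.7 237.2 216.3   6. ]] [[338.3 771.8 177.6  45.8   6. ]
 [663.4  68.3  99.5  99.1  71.7]]
[[  66.6   30.4  213.    86.6  -62.1  257.3  359.2]
 [  57.2  474.5  144.6   83.1    0.2  101.3  357.5]
 [ 515.6 -670.4  229.7   41.8   -2.9  505.1  202.6]
 [ 635.5  256.8   77.    60.1  -88.4  190.4  153.3]
 [ 443.5  506.7  578.3   72.8    6.4  100.3  222.1]
 [ 724.6  587.   154.3   32.1   10.5   80.3  120.1]
 [ 744.9  488.5  148.3  136.3   11.3  120.8  106. ]]
[0.6079 0.2497 0.1791] [-57.655   34.7534  47.7663  78.0444 -21.2476  78.0398 -10.3936]
pre rot [0.064, -0.004, -0.014] lin [-0.179, -0.65, -0.077] rows 4.2 ->  [563.  87. 160.]
pre rot [0.064, -0.005, -0.013] lin [-0.179, -0.649, -0.078] rows 4.2 ->  [518. -75. 140.]
pre rot [0.064, -0.004, -0.014] lin [-0.179, -0.65, -0.077] rows 4.2 ->  [ 474. -238.  121.]
pre rot [0.064, -0.005, -0.014] lin [-0.179, -0.649, -0.077] rows 4.2 ->  [ 429. -400.  102.]
```

View pics/t9b.png

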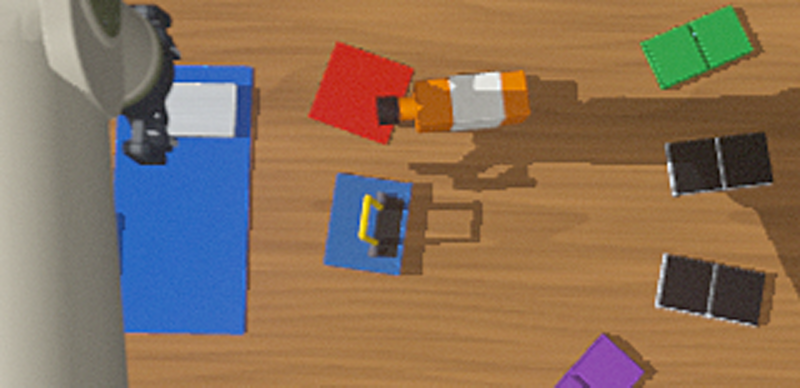

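Pad 1 lies steel up at crop (200,108) on the mat. The bail is still seated, and pads 2 and 3 and the bottle have not moved. I go to pad 2.

Request:
{"name": "apply_moves", "arguments": {
  "rotation": [
    [0.064,-0.004,-0.014],
    [0.064,-0.004,-0.014],
    [0.064,-0.004,-0.014],
    [0.064,-0.004,-0.014],
    [0.064,-0.004,-0.014]
  ],
  "linear": [
    [-0.179,-0.65,-0.0],
    [-0.179,-0.65,0],
    [-0.179,-0.65,0],
    [-0.179,-0.65,0],
    [-0.179,-0.65,0]
  ],
  "gripper": [-0.9,-0.9,-0.9,-0.9,-0.9]
}}

```text
time_s: 17.1
eef_pos: [0.5604, 0.0874, 0.1765]
tool_rot: [[0.038, 0.999, 0.029], [0.991, -0.042, 0.126], [0.127, 0.024, -0.992]]
contact_force: [1.2, -1.3, 0.7]
gripper_width: 0.0813
finger_force: 0.0
```

Request:
{"name": "apply_moves", "arguments": {
  "rotation": [
    [0.064,-0.005,-0.013],
    [0.064,-0.005,-0.013],
    [0.064,-0.005,-0.013],
    [0.064,-0.005,-0.013],
    [0.064,-0.005,-0.013]
  ],
  "linear": [
    [-0.179,-0.649,-0.078],
    [-0.179,-0.649,-0.078],
    [-0.179,-0.649,-0.078],
    [-0.179,-0.649,-0.078],
    [-0.179,-0.649,-0.078]
  ],
  "gripper": [-0.9,-0.9,-0.9,-0.9,-0.9]
}}

```text
time_s: 17.52
eef_pos: [0.5143, -0.0733, 0.1559]
tool_rot: [[0.073, 0.996, 0.055], [0.944, -0.087, 0.318], [0.321, 0.028, -0.947]]
contact_force: [-0.1, -1.1, -0.7]
gripper_width: 0.0813
finger_force: 0.0
```

Request:
{"name": "apply_moves", "arguments": {
  "rotation": [
    [0.064,-0.004,-0.014],
    [0.064,-0.004,-0.014],
    [0.064,-0.004,-0.014],
    [0.064,-0.004,-0.014],
    [0.064,-0.004,-0.014]
  ],
  "linear": [
    [-0.179,-0.65,-0.077],
    [-0.179,-0.65,-0.077],
    [-0.179,-0.65,-0.077],
    [-0.179,-0.65,-0.077],
    [-0.179,-0.65,-0.077]
  ],
  "gripper": [-0.9,-0.9,-0.9,-0.9,-0.9]
}}

```text
time_s: 17.93
eef_pos: [0.4698, -0.2313, 0.1359]
tool_rot: [[0.102, 0.991, 0.081], [0.857, -0.129, 0.499], [0.505, 0.019, -0.863]]
contact_force: [-0.3, -0.0, -0.3]
gripper_width: 0.0812
finger_force: 0.0
```

Request:
{"name": "apply_moves", "arguments": {
  "rotation": [
    [0.064,-0.005,-0.014],
    [0.064,-0.005,-0.014],
    [0.064,-0.005,-0.014],
    [0.064,-0.005,-0.014],
    [0.064,-0.005,-0.014]
  ],
  "linear": [
    [-0.179,-0.649,-0.127],
    [-0.179,-0.649,-0.127],
    [-0.179,-0.649,-0.127],
    [-0.179,-0.649,-0.127],
    [-0.179,-0.649,-0.127]
  ],
  "gripper": [-0.9,-0.9,-0.9,-0.9,-0.9]
}}

```text
time_s: 18.35
eef_pos: [0.4239, -0.393, 0.1024]
tool_rot: [[0.129, 0.985, 0.119], [0.732, -0.175, 0.658], [0.669, 0.002, -0.744]]
contact_force: [0.3, -0.7, 0.2]
gripper_width: 0.0811
finger_force: 0.0
```

```bash
cat >> plan.py <<'E'
def wpad(P,tol=25):
    # residual of wrist view: black-mask rectangle near predicted pad, vs predicted lining corners
    s,im=wrist();q=wproj(s,box(P)[4:])
    m=masks(im)["black"].astype(np.uint8)
    roi=np.zeros_like(m);cv2.fillConvexPoly(roi,cv2.convexHull(q.round().astype(np.int32)),1);roi=cv2.dilate(roi,np.ones((tol,tol),np.uint8))
    mm=cv2.morphologyEx(m*roi,cv2.MORPH_CLOSE,np.ones((7,7),np.uint8))
    n,l,st,ce=cv2.connectedComponentsWithStats(mm);i=1+st[1:,4].argmax()
    pr=np.zeros_like(m);cv2.fillConvexPoly(pr,cv2.convexHull(q.round().astype(np.int32)),1)
    c0=np.argwhere(pr)[:,::-1].mean(0);print("wrist pad: seen",ce[i],st[i],"pred",c0,pr.sum(),cv2.boundingRect(pr))
E
python3 - <<'E'
from plan import *
findpads();s=bot.state();print(s["eef_pos"],s["q"])
P=padflat([.4384,-.3481],[.168,.986]);wpad(P)
G=P@grip(-1,42,clr=.004);C=cur()
C=go(C,back(G,.03),"near");C=go(C,G,"at")
E
```

```text
pad [ 438.5  -348.05] u [0.1792 0.9838]
pad [ 588.1 -360.3] u [-0.1479  0.989 ]
[ 0.4229 -0.3945  0.102 ] [ 31.7394  52.4898  44.4205  72.8894 -52.2582 107.7131  67.9281]
wrist pad: seen [261.3745 224.1493] [ 226  161   74  124 8479] pred [262.9719 222.0544] 9585 (225, 156, 80, 130)
near rot [0.001, 0.001, 0.002] lin [0.03, 0.022, -0.297] rows 1.8 ->  [ 432. -387.   29.]
at rot [-0.0, -0.0, 0.0] lin [0.013, 0.079, -0.09] rows 0.7 ->  [ 435. -367.    6.]
```

Request:
{"name": "apply_moves", "arguments": {
  "rotation": [
    [0.001,0.001,0.001],
    [0.001,0.001,0.001],
    [0.001,0.001,0.001],
    [0.001,0.001,0.001]
  ],
  "linear": [
    [0.03,0.022,-0.15],
    [0.03,0.022,-0.297],
    [0.03,0.022,-0.297],
    [0.03,0.022,-0.297]
  ],
  "gripper": [-0.9,-0.9,-0.9,-0.9]
}}

```text
time_s: 18.78
eef_pos: [0.4351, -0.3809, 0.0299]
tool_rot: [[0.122, 0.986, 0.112], [0.729, -0.165, 0.664], [0.674, 0.0, -0.739]]
contact_force: [1.2, 0.5, 1.0]
gripper_width: 0.0812
finger_force: 0.0
```

Request:
{"name": "apply_moves", "arguments": {
  "rotation": [
    [0,0,0],
    [0,0,0],
    [0,0,0],
    [0,0,0]
  ],
  "linear": [
    [0.006,0.04,-0.045],
    [0.013,0.079,-0.09],
    [0.013,0.079,-0.09],
    [0.013,0.079,-0.09]
  ],
  "gripper": [-0.9,-0.9,-0.9,-0.9]
}}

```text
time_s: 19.12
eef_pos: [0.4391, -0.3633, 0.0107]
tool_rot: [[0.119, 0.986, 0.115], [0.732, -0.166, 0.661], [0.671, 0.005, -0.742]]
contact_force: [0.2, -0.6, 0.5]
gripper_width: 0.0813
finger_force: 0.0
```

Request:
{"name": "apply_moves", "arguments": {
  "rotation": [
    [0,0,0],
    [0,0,0],
    [0,0,0],
    [0,0,0],
    [0,0,0]
  ],
  "linear": [
    [0,0,0],
    [0,0,0],
    [0,0,0],
    [0,0,0],
    [0,0,0]
  ],
  "gripper": [-0.4,0.5,0.5,0.5,0.5],
  "force": 100
}}

```text
time_s: 19.53
eef_pos: [0.4381, -0.3655, 0.0113]
tool_rot: [[0.121, 0.986, 0.117], [0.733, -0.168, 0.659], [0.669, 0.006, -0.743]]
contact_force: [-1.5, -2.9, 10.6]
gripper_width: 0.0595
finger_force: 104.7
```

```bash
python3 - <<'E'
from plan import *
s=bot.state();print(s["eef_pos"],s["gripper_width"],s["q"])
P=padflat([.4384,-.3481],[.172,.985]);Gp=np.linalg.inv(P)@cur();print(Gp);json.dump(Gp.tolist(),open("g2.json","w"))
C=cur();C=go(C,up(C,.11),"lift")
W=stand(12,dz=.003)@Gp
C=go(C,up(W,.14),"over");C=go(C,up(W,.02),"low");C=go(C,W,"at")
E
```

```text
[ 0.4381 -0.3655  0.0113] 0.059531808308446316 [ 29.4681  57.0613  41.9389  77.8443 -54.8447  99.8617  71.4282]
[[ 0.743   0.0042  0.6693 -0.0172]
 [ 0.0073 -1.     -0.0018 -0.0027]
 [ 0.6692  0.0063 -0.743   0.0113]
 [ 0.      0.      0.      1.    ]]
lift rot [-0.0, -0.0, -0.0] lin [0.0, 0.0, 0.44] rows 2.7 ->  [ 438. -366.  121.]
over rot [-0.187, 0.027, 0.005] lin [0.091, 0.551, 0.147] rows 4.9 ->  [ 461. -228.  158.]
over rot [-0.187, 0.027, 0.004] lin [0.091, 0.551, 0.147] rows 4.9 ->  [484. -90. 195.]
over rot [-0.187, 0.027, 0.005] lin [0.091, 0.551, 0.147] rows 4.9 ->  [506.  48. 232.]
low rot [0.0, -0.0, -0.0] lin [0.0, 0.0, -0.48] rows 3.0 ->  [506.  48. 112.]
at rot [0.0, -0.0, -0.0] lin [0.0, 0.0, -0.08] rows 0.5 ->  [506.  48.  92.]
```

Request:
{"name": "apply_moves", "arguments": {
  "rotation": [
    [0,0,0],
    [0,0,0],
    [0,0,0],
    [0,0,0],
    [0,0,0]
  ],
  "linear": [
    [0,0,0],
    [0,0,0],
    [0,-0.012,-0.018],
    [0,-0.012,-0.018],
    [0,-0.012,-0.018]
  ],
  "gripper": [-0.7,-0.8,-0.8,-0.8,-0.8]
}}

```text
time_s: 19.95
eef_pos: [0.4379, -0.3663, 0.0033]
tool_rot: [[0.122, 0.986, 0.114], [0.731, -0.167, 0.662], [0.671, 0.003, -0.741]]
contact_force: [-0.3, 0.4, 0.0]
gripper_width: 0.0766
finger_force: 0.0
```

Request:
{"name": "apply_moves", "arguments": {
  "rotation": [
    [0,0,0],
    [0,0,0],
    [0,0,0],
    [0,0,0],
    [0,0,0]
  ],
  "linear": [
    [0,0,0],
    [0,0,0],
    [0,0,0],
    [0,0,0],
    [0,0,0]
  ],
  "gripper": [-0.4,0.5,0.5,0.5,0.5],
  "force": 100
}}

```text
time_s: 20.37
eef_pos: [0.438, -0.367, 0.0043]
tool_rot: [[0.121, 0.986, 0.115], [0.732, -0.167, 0.66], [0.67, 0.004, -0.742]]
contact_force: [-2.1, -4.5, 5.1]
gripper_width: 0.0613
finger_force: 109.1
```

```bash
python3 - <<'E'
from plan import *
s=bot.state();print(s["eef_pos"],s["gripper_width"],s["q"])
P=padflat([.4384,-.3481],[.172,.985]);Gp=np.linalg.inv(P)@cur();print(Gp);json.dump(Gp.tolist(),open("g2.json","w"))
C=cur();C=go(C,up(C,.11),"lift")
W=stand(12,dz=.003)@Gp
C=go(C,up(W,.14),"over");C=go(C,up(W,.02),"low");C=go(C,W,"at")
E
```

```text
[ 0.438  -0.367   0.0043] 0.06129640366754066 [ 29.762   57.779   41.6864  77.4863 -54.9939  99.6449  71.577 ]
[[ 0.7421  0.0048  0.6702 -0.0187]
 [ 0.0063 -1.      0.0001 -0.0028]
 [ 0.6702  0.0041 -0.7422  0.0043]
 [ 0.      0.      0.      1.    ]]
lift rot [0.0, 0.0, 0.0] lin [0.0, 0.0, 0.44] rows 2.7 ->  [ 438. -367.  114.]
over rot [-0.187, 0.027, 0.005] lin [0.091, 0.544, 0.16] rows 4.9 ->  [ 461. -231.  154.]
over rot [-0.187, 0.027, 0.004] lin [0.09, 0.545, 0.16] rows 4.9 ->  [483. -95. 194.]
over rot [-0.187, 0.027, 0.005] lin [0.091, 0.544, 0.16] rows 4.9 ->  [506.  41. 234.]
low rot [0.0, -0.0, -0.0] lin [-0.0, 0.0, -0.48] rows 3.0 ->  [506.  41. 114.]
at rot [0.0, -0.0, -0.0] lin [-0.0, 0.0, -0.08] rows 0.5 ->  [506.  41.  94.]
```

Request:
{"name": "apply_moves", "arguments": {
  "rotation": [
    [0,0,0],
    [0,0,0],
    [0,0,0],
    [0,0,0],
    [0,0,0]
  ],
  "linear": [
    [0,0,0.1],
    [0,0,0.22],
    [0,0,0.34],
    [0,0,0.44],
    [0,0,0.44]
  ],
  "gripper": [0.5,0.5,0.5,0.5,0.5]
}}

```text
time_s: 20.78
eef_pos: [0.4391, -0.3677, 0.1184]
tool_rot: [[0.118, 0.986, 0.117], [0.735, -0.166, 0.658], [0.668, 0.009, -0.744]]
contact_force: [0.1, -1.0, -2.5]
gripper_width: 0.0614
finger_force: 109.6
```

Request:
{"name": "apply_moves", "arguments": {
  "rotation": [
    [-0.187,0.027,0.005],
    [-0.187,0.027,0.005],
    [-0.187,0.027,0.005],
    [-0.187,0.027,0.005],
    [-0.187,0.027,0.005]
  ],
  "linear": [
    [0.08,0.544,0.16],
    [0.08,0.544,0.16],
    [0.08,0.544,0.16],
    [0.08,0.544,0.16],
    [0.08,0.544,0.16]
  ],
  "gripper": [0.5,0.5,0.5,0.5,0.5]
}}

```text
time_s: 21.2
eef_pos: [0.4579, -0.2338, 0.1514]
tool_rot: [[0.143, 0.989, 0.043], [0.951, -0.149, 0.271], [0.274, 0.002, -0.962]]
contact_force: [0.8, 1.0, -3.2]
gripper_width: 0.0615
finger_force: 109.2
```

Request:
{"name": "apply_moves", "arguments": {
  "rotation": [
    [-0.187,0.027,0.004],
    [-0.187,0.027,0.004],
    [-0.187,0.027,0.004],
    [-0.187,0.027,0.004],
    [-0.187,0.027,0.004]
  ],
  "linear": [
    [0.09,0.545,0.16],
    [0.09,0.545,0.16],
    [0.09,0.545,0.16],
    [0.09,0.545,0.16],
    [0.09,0.545,0.16]
  ],
  "gripper": [0.5,0.5,0.5,0.5,0.5]
}}

```text
time_s: 21.62
eef_pos: [0.4736, -0.1275, 0.1829]
tool_rot: [[0.144, 0.989, -0.026], [0.987, -0.145, -0.066], [-0.069, -0.016, -0.997]]
contact_force: [1.4, 0.8, -3.0]
gripper_width: 0.0613
finger_force: 109.2
```

Request:
{"name": "apply_moves", "arguments": {
  "rotation": [
    [-0.187,0.027,0.005],
    [-0.187,0.027,0.005],
    [-0.187,0.027,0.005],
    [-0.187,0.027,0.005],
    [-0.187,0.027,0.005]
  ],
  "linear": [
    [0.091,0.544,0.16],
    [0.091,0.544,0.16],
    [0.091,0.544,0.16],
    [0.091,0.544,0.16],
    [0.091,0.544,0.16]
  ],
  "gripper": [0.5,0.5,0.5,0.5,0.5]
}}

```text
time_s: 22.03
eef_pos: [0.4995, 0.0179, 0.2228]
tool_rot: [[0.089, 0.992, -0.087], [0.786, -0.124, -0.605], [-0.612, -0.015, -0.791]]
contact_force: [1.1, 0.7, -4.0]
gripper_width: 0.0613
finger_force: 109.3
```

```bash
python3 - <<'E'
from plan import *
Gp=np.array(json.load(open("g2.json")));Gp[1,3]=0;s=bot.state();print(s["eef_pos"],s["gripper_width"],s["finger_force"],s["q"])
P=cur()@np.linalg.inv(Gp);over("o10",P);wpad(P)
C=cur();W=stand(12,dz=.003)@Gp;C=go(C,up(W,.02),"low");C=go(C,W,"at")
E
```

```text
[0.4995 0.0179 0.2228] 0.061316512266072015 109.32168169878423 [-75.5192  35.8489  70.1754  94.6543   2.9215  82.3272 -13.7206]
wrist pad: seen [259.5202 275.9991] [  177   210   165   128 19126] pred [259.6655 223.7911] 26246 (189, 112, 141, 214)
low rot [-0.122, 0.01, 0.008] lin [0.026, 0.119, -0.423] rows 3.1 ->  [503.  41. 115.]
at rot [0.0, -0.0, 0.0] lin [-0.0, 0.0, -0.08] rows 0.5 ->  [503.  41.  95.]
```

Request:
{"name": "apply_moves", "arguments": {
  "rotation": [
    [-0.122,0.01,0.008],
    [-0.122,0.01,0.008],
    [-0.122,0.01,0.008],
    [-0.122,0.01,0.008],
    [-0.122,0.01,0.008]
  ],
  "linear": [
    [0.026,0.119,0.04],
    [0.026,0.119,0.04],
    [0.026,0.119,0.04],
    [0.026,0.119,0.04],
    [0.026,0.119,0.04]
  ],
  "gripper": [0.5,0.5,0.5,0.5,0.5]
}}

```text
time_s: 22.6
eef_pos: [0.5029, 0.037, 0.2318]
tool_rot: [[0.058, 0.993, -0.101], [0.503, -0.117, -0.857], [-0.863, -0.001, -0.506]]
contact_force: [0.0, -1.3, -2.5]
gripper_width: 0.0616
finger_force: 110.2
```

```bash
python3 - <<'E'
from plan import *
Gp=np.array(json.load(open("g2.json")));Gp[1,3]=0;s=bot.state();print(s["eef_pos"],s["q"])
P=cur()@np.linalg.inv(Gp);over("o10",P)
C=cur();W=stand(12,dz=.003)@Gp;C=go(C,up(W,.02),"low");C=go(C,W,"at")
E
```

```text
[0.5029 0.037  0.2318] [-77.4371  51.1588  68.1835  90.0849   9.572   88.3364 -18.5726]
low rot [-0.003, 0.003, 0.004] lin [-0.001, 0.028, -0.481] rows 3.0 ->  [503.  42. 114.]
at rot [0.0, 0.0, -0.0] lin [0.0, -0.0, -0.08] rows 0.5 ->  [503.  42.  94.]
```

View pics/o10.png

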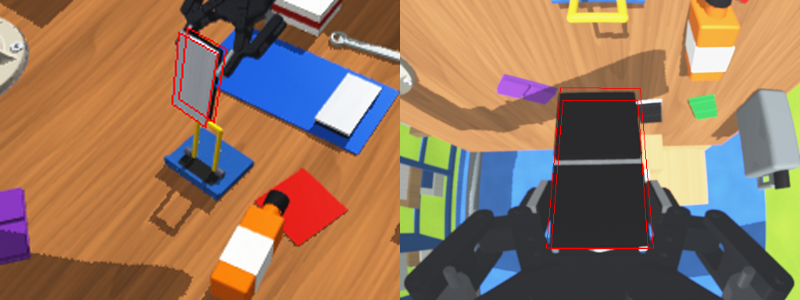

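Pad 2 is held upright as predicted and pad 1 lies on the mat. I lower it.

Request:
{"name": "apply_moves", "arguments": {
  "rotation": [
    [-0.003,0.003,0.004],
    [-0.003,0.003,0.004],
    [-0.003,0.003,0.004],
    [-0.003,0.003,0.004],
    [-0.003,0.003,0.004]
  ],
  "linear": [
    [-0.001,0.028,-0.15],
    [-0.001,0.028,-0.3],
    [-0.001,0.028,-0.43],
    [-0.001,0.028,-0.481],
    [-0.001,0.028,-0.481]
  ],
  "gripper": [0.5,0.5,0.5,0.5,0.5]
}}

```text
time_s: 23.12
eef_pos: [0.5025, 0.0428, 0.1126]
tool_rot: [[0.047, 0.994, -0.097], [0.497, -0.107, -0.861], [-0.867, -0.008, -0.499]]
contact_force: [0.1, 0.1, -2.8]
gripper_width: 0.061
finger_force: 110.0
```

Request:
{"name": "apply_moves", "arguments": {
  "rotation": [
    [0,0,0],
    [0,0,0],
    [0,0,0],
    [0,0,0]
  ],
  "linear": [
    [0,0,-0.03],
    [0,0,-0.06],
    [0,0,-0.076],
    [0,0,-0.076]
  ],
  "gripper": [0.5,0.5,0.5,0.5]
}}

```text
time_s: 23.45
eef_pos: [0.5035, 0.0425, 0.0956]
tool_rot: [[0.049, 0.994, -0.095], [0.494, -0.107, -0.863], [-0.868, -0.005, -0.496]]
contact_force: [1.3, -6.9, -3.2]
gripper_width: 0.0611
finger_force: 109.5
```

```bash
cat >> plan.py <<'E'
def edge(f):
    Gp=np.array(json.load(open(f)));Gp[1,3]=0
    P=cur()@np.linalg.inv(Gp);E=P@np.array([.06,0,.016,1]);s=bot.state()
    print("edge x %.4f z %.4f lean %.1f"%((E[:3]-O)@ex,E[2],np.degrees(np.arcsin(-P[2,2]))),"Fz",s["contact_force"],"lat",(P[:3,3]-O)@np.cross(k,ex))
E
python3 - <<'E'
from plan import *
edge("g2.json")
E
```

```text
edge x 0.0020 z 0.0162 lean 12.3 Fz [ 1.2565 -6.9045 -3.2092] lat -0.0003670405522004452
```

Request:
{"name": "apply_moves", "arguments": {
  "rotation": [
    [0.006,0,0],
    [0.006,0,0],
    [0.006,0,0],
    [0.006,0,0]
  ],
  "linear": [
    [0,-0.006,-0.006],
    [0,-0.006,-0.011],
    [0,-0.006,-0.015],
    [0,-0.006,-0.015]
  ],
  "gripper": [0.5,0.5,0.5,0.5]
}}

```text
time_s: 23.78
eef_pos: [0.5034, 0.0417, 0.0914]
tool_rot: [[0.048, 0.994, -0.094], [0.51, -0.105, -0.854], [-0.859, -0.008, -0.512]]
contact_force: [0.1, -5.2, 0.4]
gripper_width: 0.0615
finger_force: 109.7
```

```bash
python3 - <<'E'
from plan import *
edge("g2.json")
E
```

```text
edge x 0.0027 z 0.0119 lean 11.3 Fz [ 0.122  -5.1998  0.4489] lat -0.00035356270476757045
```

Request:
{"name": "apply_moves", "arguments": {
  "rotation": [
    [0,0,0],
    [0,0,0],
    [0,0,0],
    [0,0,0],
    [0,0,0]
  ],
  "linear": [
    [0,0,0],
    [0,0,0],
    [0,0,0],
    [0,0,0],
    [0,0,0]
  ],
  "gripper": [-0.55,-0.6,-0.9,-0.9,-0.9]
}}

```text
time_s: 24.2
eef_pos: [0.5035, 0.043, 0.0904]
tool_rot: [[0.046, 0.995, -0.093], [0.512, -0.103, -0.853], [-0.858, -0.008, -0.514]]
contact_force: [-0.8, 0.1, 0.9]
gripper_width: 0.0809
finger_force: 0.0
```

Request:
{"name": "apply_moves", "arguments": {
  "rotation": [
    [0,0,0],
    [0,0,0],
    [0,0,0],
    [0,0,0],
    [0,0,0]
  ],
  "linear": [
    [0.016,0.154,0.092],
    [0.033,0.308,0.184],
    [0.033,0.308,0.344],
    [0.033,0.308,0.504],
    [0.033,0.308,0.504]
  ],
  "gripper": [-0.9,-0.9,-0.9,-0.9,-0.9]
}}

```text
time_s: 24.62
eef_pos: [0.5141, 0.1202, 0.2242]
tool_rot: [[0.054, 0.995, -0.088], [0.513, -0.103, -0.852], [-0.857, 0.001, -0.516]]
contact_force: [1.8, -1.2, 1.4]
gripper_width: 0.081
finger_force: 0.0
```

```bash
python3 - <<'E'
from plan import *
S=stand(12);W=S@grip(1,28);s=bot.state();print(s["eef_pos"],s["q"])
sc=bot.snapshot("scene");cv2.imwrite("pics/s11.png",sc)
g=cv2.cvtColor(sc,cv2.COLOR_BGR2HSV).astype(int)
# steel mask near prediction
q=proj("scene",box(S)[:4]);m=((g[...,1]<45)&(g[...,2]>110)).astype(np.uint8)
n,l,st,ce=cv2.connectedComponentsWithStats(m);i=l[int(q[:,1].mean()),int(q[:,0].mean())];print("steel seen",ce[i],st[i],"pred",q.mean(0),cv2.boundingRect(q.astype(np.float32)))
C=cur();A=up(back(W,.09),.06);C=go(C,A,"approach")
E
```

```text
[0.5141 0.1202 0.2242] [-76.9057  54.6078  64.5049  80.6365   6.3915  95.4939 -20.7486]
steel seen [238.7669 184.2725] [229 162  22  47 712] pred [238.91  185.646] (226, 161, 26, 49)
approach rot [0.15, -0.017, -0.001] lin [-0.017, -0.137, -0.012] rows 3.9 ->  [509.  86. 218.]
approach rot [0.151, -0.016, -0.0] lin [-0.017, -0.137, -0.012] rows 3.9 ->  [505.  51. 215.]
approach rot [0.15, -0.017, -0.001] lin [-0.016, -0.136, -0.012] rows 3.9 ->  [501.  17. 212.]
approach rot [0.15, -0.016, -0.001] lin [-0.017, -0.137, -0.013] rows 3.9 ->  [496. -17. 208.]
```

The steel face is seen at (238.8,184.3) against a prediction of (238.9,185.6), so pad 2 stands properly. I come round to it.

Request:
{"name": "apply_moves", "arguments": {
  "rotation": [
    [0.15,-0.017,-0.001],
    [0.15,-0.017,-0.001],
    [0.15,-0.017,-0.001],
    [0.15,-0.017,-0.001],
    [0.15,-0.017,-0.001]
  ],
  "linear": [
    [-0.017,-0.137,-0.012],
    [-0.017,-0.137,-0.012],
    [-0.017,-0.137,-0.012],
    [-0.017,-0.137,-0.012],
    [-0.017,-0.137,-0.012]
  ],
  "gripper": [-0.9,-0.9,-0.9,-0.9,-0.9]
}}

```text
time_s: 25.08
eef_pos: [0.5076, 0.0807, 0.2158]
tool_rot: [[0.096, 0.994, -0.06], [0.847, -0.113, -0.519], [-0.522, -0.001, -0.853]]
contact_force: [-0.4, -1.5, 0.9]
gripper_width: 0.0812
finger_force: 0.0
```

Request:
{"name": "apply_moves", "arguments": {
  "rotation": [
    [0.151,-0.016,0],
    [0.151,-0.016,0],
    [0.151,-0.016,0],
    [0.151,-0.016,0],
    [0.151,-0.016,0]
  ],
  "linear": [
    [-0.017,-0.137,-0.012],
    [-0.017,-0.137,-0.012],
    [-0.017,-0.137,-0.012],
    [-0.017,-0.137,-0.012],
    [-0.017,-0.137,-0.012]
  ],
  "gripper": [-0.9,-0.9,-0.9,-0.9,-0.9]
}}

```text
time_s: 25.5
eef_pos: [0.5026, 0.0466, 0.2109]
tool_rot: [[0.11, 0.994, -0.012], [0.991, -0.11, -0.075], [-0.076, -0.003, -0.997]]
contact_force: [0.5, -1.9, 0.3]
gripper_width: 0.0812
finger_force: 0.0
```

Request:
{"name": "apply_moves", "arguments": {
  "rotation": [
    [0.15,-0.017,-0.001],
    [0.15,-0.017,-0.001],
    [0.15,-0.017,-0.001],
    [0.15,-0.017,-0.001],
    [0.15,-0.017,-0.001]
  ],
  "linear": [
    [-0.016,-0.136,-0.012],
    [-0.016,-0.136,-0.012],
    [-0.016,-0.136,-0.012],
    [-0.016,-0.136,-0.012],
    [-0.016,-0.136,-0.012]
  ],
  "gripper": [-0.9,-0.9,-0.9,-0.9,-0.9]
}}

```text
time_s: 25.92
eef_pos: [0.4977, 0.0128, 0.2057]
tool_rot: [[0.106, 0.994, 0.041], [0.917, -0.113, 0.383], [0.385, -0.003, -0.923]]
contact_force: [-0.4, -1.1, 0.2]
gripper_width: 0.081
finger_force: 0.0
```

Request:
{"name": "apply_moves", "arguments": {
  "rotation": [
    [0.15,-0.016,-0.001],
    [0.15,-0.016,-0.001],
    [0.15,-0.016,-0.001],
    [0.15,-0.016,-0.001],
    [0.15,-0.016,-0.001]
  ],
  "linear": [
    [-0.017,-0.137,-0.013],
    [-0.017,-0.137,-0.013],
    [-0.017,-0.137,-0.013],
    [-0.017,-0.137,-0.013],
    [-0.017,-0.137,-0.013]
  ],
  "gripper": [-0.9,-0.9,-0.9,-0.9,-0.9]
}}

```text
time_s: 26.33
eef_pos: [0.4931, -0.0179, 0.2003]
tool_rot: [[0.079, 0.994, 0.078], [0.639, -0.11, 0.761], [0.765, -0.01, -0.644]]
contact_force: [-0.9, -0.2, -0.6]
gripper_width: 0.081
finger_force: 0.0
```

```bash
python3 - <<'E'
from plan import *
S=stand(12);W=S@grip(1,28,clr=.0045);print(bot.state()["q"])
C=cur();C=go(C,back(W,.06),"pre");C=go(C,W,"at")
E
```

```text
[-12.6647  28.7793  53.5477 103.8014 -59.6037  99.1145  50.4464]
pre rot [0.0, -0.003, -0.001] lin [0.023, 0.088, -0.283] rows 1.8 ->  [499.   4. 130.]
at rot [0.0, -0.0, 0.0] lin [0.021, 0.182, -0.154] rows 1.5 ->  [504.  50.  91.]
```

Request:
{"name": "apply_moves", "arguments": {
  "rotation": [
    [0,-0.003,-0.001],
    [0,-0.003,-0.001],
    [0,-0.003,-0.001],
    [0,-0.003,-0.001]
  ],
  "linear": [
    [0.023,0.088,-0.283],
    [0.023,0.088,-0.283],
    [0.023,0.088,-0.283],
    [0.023,0.088,-0.283]
  ],
  "gripper": [-0.9,-0.9,-0.9,-0.9]
}}

```text
time_s: 26.67
eef_pos: [0.4989, 0.0073, 0.1313]
tool_rot: [[0.068, 0.994, 0.082], [0.643, -0.106, 0.759], [0.763, 0.001, -0.647]]
contact_force: [1.2, -0.7, 0.5]
gripper_width: 0.0811
finger_force: 0.0
```

Request:
{"name": "apply_moves", "arguments": {
  "rotation": [
    [0,0,0],
    [0,0,0],
    [0,0,0],
    [0,0,0]
  ],
  "linear": [
    [0.007,0.06,-0.052],
    [0.014,0.12,-0.103],
    [0.021,0.182,-0.154],
    [0.021,0.182,-0.154]
  ],
  "gripper": [-0.9,-0.9,-0.9,-0.9]
}}

```text
time_s: 27.0
eef_pos: [0.5052, 0.0541, 0.0948]
tool_rot: [[0.062, 0.994, 0.085], [0.642, -0.105, 0.759], [0.764, 0.007, -0.645]]
contact_force: [-0.7, 1.1, -0.7]
gripper_width: 0.0808
finger_force: 0.0
```

Request:
{"name": "apply_moves", "arguments": {
  "rotation": [
    [0,0,0],
    [0,0,0],
    [0,0,0],
    [0,0,0],
    [0,0,0]
  ],
  "linear": [
    [0,0,0],
    [0,0,0],
    [0,0,0],
    [0,0,0],
    [0,0,0]
  ],
  "gripper": [-0.6,-0.4,0.5,0.5,0.5],
  "force": 100
}}

```text
time_s: 27.42
eef_pos: [0.5061, 0.0492, 0.097]
tool_rot: [[0.063, 0.994, 0.093], [0.642, -0.112, 0.758], [0.764, 0.011, -0.645]]
contact_force: [-3.0, -0.9, 5.8]
gripper_width: 0.0609
finger_force: 106.3
```

```bash
python3 - <<'E'
from plan import *
s=bot.state();print(s["eef_pos"],s["q"])
Gp=np.linalg.inv(stand(12))@cur();Gp[1,3]=0;json.dump(Gp.tolist(),open("g2b.json","w"))
C=cur();L=up(C,.12);L[:3,3]-=.02*ex;C=go(C,L,"lift")
F=padflat([.533,.277],[-.0105,1],.004,-1)@Gp;print(F)
C=go(C,up(F,.09),"over")
E
```

```text
[0.5061 0.0492 0.097 ] [-16.2914  34.955   48.138  111.3564 -68.148   88.4909  57.4651]
lift rot [0.0, -0.0, 0.0] lin [-0.009, -0.079, 0.48] rows 3.0 ->  [504.  29. 217.]
[[-0.019   0.9998  0.0112  0.5327]
 [ 0.8811  0.022  -0.4723  0.3019]
 [-0.4725  0.0009 -0.8813  0.0089]
 [ 0.      0.      0.      1.    ]]
over rot [-0.144, 0.007, 0.011] lin [0.038, 0.363, -0.158] rows 3.7 ->  [513. 120. 178.]
over rot [-0.145, 0.008, 0.011] lin [0.039, 0.363, -0.157] rows 3.7 ->  [523. 211. 138.]
over rot [-0.144, 0.007, 0.011] lin [0.038, 0.363, -0.158] rows 3.7 ->  [533. 302.  99.]
```

Request:
{"name": "apply_moves", "arguments": {
  "rotation": [
    [0,0,0],
    [0,0,0],
    [0,0,0],
    [0,0,0],
    [0,0,0]
  ],
  "linear": [
    [0,-0.01,0.12],
    [0,-0.03,0.24],
    [-0.009,-0.06,0.36],
    [-0.009,-0.079,0.48],
    [-0.009,-0.079,0.48]
  ],
  "gripper": [0.5,0.5,0.5,0.5,0.5]
}}

```text
time_s: 27.83
eef_pos: [0.5055, 0.0265, 0.2212]
tool_rot: [[0.061, 0.993, 0.1], [0.645, -0.115, 0.756], [0.762, 0.019, -0.647]]
contact_force: [0.3, -1.2, -2.4]
gripper_width: 0.0605
finger_force: 109.1
```

Request:
{"name": "apply_moves", "arguments": {
  "rotation": [
    [-0.144,0.007,0.011],
    [-0.144,0.007,0.011],
    [-0.144,0.007,0.011],
    [-0.144,0.007,0.011],
    [-0.144,0.007,0.011]
  ],
  "linear": [
    [0.038,0.363,0.12],
    [0.038,0.363,0.12],
    [0.038,0.363,0.12],
    [0.038,0.363,0.12],
    [0.038,0.363,0.12]
  ],
  "gripper": [0.5,0.5,0.5,0.5,0.5]
}}

```text
time_s: 28.25
eef_pos: [0.5142, 0.1255, 0.2478]
tool_rot: [[0.042, 0.997, 0.057], [0.915, -0.061, 0.398], [0.401, 0.035, -0.916]]
contact_force: [0.2, 1.7, -4.6]
gripper_width: 0.0609
finger_force: 108.9
```

Request:
{"name": "apply_moves", "arguments": {
  "rotation": [
    [-0.145,0.008,0.011],
    [-0.145,0.008,0.011],
    [-0.145,0.008,0.011],
    [-0.145,0.008,0.011],
    [-0.145,0.008,0.011]
  ],
  "linear": [
    [0.039,0.363,-0.29],
    [0.039,0.363,-0.29],
    [0.039,0.363,-0.29],
    [0.039,0.363,-0.29],
    [0.039,0.363,-0.29]
  ],
  "gripper": [0.5,0.5,0.5,0.5,0.5]
}}

```text
time_s: 28.67
eef_pos: [0.5204, 0.2192, 0.1702]
tool_rot: [[0.008, 1.0, 0.02], [0.999, -0.007, -0.048], [-0.048, 0.021, -0.999]]
contact_force: [0.9, 1.0, -2.6]
gripper_width: 0.0608
finger_force: 108.8
```

Request:
{"name": "apply_moves", "arguments": {
  "rotation": [
    [-0.144,0.007,0.011],
    [-0.144,0.007,0.011],
    [-0.144,0.007,0.011],
    [-0.144,0.007,0.011],
    [-0.144,0.007,0.011]
  ],
  "linear": [
    [0.038,0.363,-0.3],
    [0.038,0.363,-0.3],
    [0.038,0.363,-0.3],
    [0.038,0.363,-0.3],
    [0.038,0.363,-0.3]
  ],
  "gripper": [0.5,0.5,0.5,0.5,0.5]
}}

```text
time_s: 29.08
eef_pos: [0.5286, 0.3086, 0.0905]
tool_rot: [[-0.031, 0.999, 0.009], [0.876, 0.032, -0.482], [-0.482, -0.007, -0.876]]
contact_force: [-1.3, 0.1, -3.6]
gripper_width: 0.0606
finger_force: 109.0
```

```bash
python3 - <<'E'
from plan import *
Gp=np.array(json.load(open("g2b.json")));s=bot.state();print(s["eef_pos"],s["q"],s["finger_force"])
F=padflat([.533,.277],[-.0105,1],.004,-1)@Gp
C=cur();C=go(C,up(F,.02),"low");C=go(C,up(F,.001),"at")
E
```

```text
[0.5286 0.3086 0.0905] [-74.032   49.7611  50.3892  76.5187 -11.3647  82.9754 -25.9932] 109.01466667768545
low rot [0.004, -0.002, -0.003] lin [0.017, -0.027, -0.247] rows 1.5 ->  [533. 302.  29.]
at rot [-0.0, -0.0, -0.0] lin [-0.0, 0.0, -0.076] rows 0.5 ->  [533. 302.  10.]
```

Request:
{"name": "apply_moves", "arguments": {
  "rotation": [
    [0.004,-0.002,-0.003],
    [0.004,-0.002,-0.003],
    [0.004,-0.002,-0.003],
    [0.004,-0.002,-0.003],
    [0.004,-0.002,-0.003]
  ],
  "linear": [
    [0.017,-0.027,-0.13],
    [0.017,-0.027,-0.23],
    [0.017,-0.027,-0.247],
    [0.017,-0.027,-0.247],
    [0.017,-0.027,-0.247]
  ],
  "gripper": [0.5,0.5,0.5,0.5,0.5]
}}

```text
time_s: 29.5
eef_pos: [0.5373, 0.2958, 0.0373]
tool_rot: [[-0.005, 1.0, 0.013], [0.887, 0.01, -0.461], [-0.461, 0.009, -0.887]]
contact_force: [1.0, -0.0, -2.2]
gripper_width: 0.0611
finger_force: 109.0
```

Request:
{"name": "apply_moves", "arguments": {
  "rotation": [
    [0,0,0],
    [0,0,0],
    [0,0,0],
    [0,0,0]
  ],
  "linear": [
    [0,0,-0.03],
    [0,0,-0.055],
    [0,0,-0.074],
    [0,0,-0.074]
  ],
  "gripper": [0.5,0.5,0.5,0.5]
}}

```text
time_s: 29.83
eef_pos: [0.536, 0.2962, 0.0164]
tool_rot: [[-0.007, 1.0, 0.011], [0.887, 0.012, -0.462], [-0.462, 0.007, -0.887]]
contact_force: [0.4, 0.4, -2.8]
gripper_width: 0.0606
finger_force: 109.2
```

```bash
cat >> plan.py <<'E'
def flatchk(f):
    Gp=np.array(json.load(open(f)));P=cur()@np.linalg.inv(Gp);b=box(P)
    print("centre",P[:3,3],"lining corners z",b[4:,2],"F",bot.state()["contact_force"])
E
python3 -c "
from plan import *
flatchk('g2b.json')"
```

```text
centre [0.536  0.2713 0.0272] lining corners z [0.0103 0.0107 0.0121 0.0118] F [ 0.4201  0.3586 -2.7944]
```

Request:
{"name": "apply_moves", "arguments": {
  "rotation": [
    [0,0,0],
    [0,0,0],
    [0,0,0],
    [0,0,0],
    [0,0,0]
  ],
  "linear": [
    [0,0,-0.01],
    [0,0,-0.02],
    [0,0,-0.027],
    [0,0,-0.03],
    [0,0,-0.03]
  ],
  "gripper": [0.5,0.5,0.5,0.5,0.5]
}}

```text
time_s: 30.25
eef_pos: [0.5368, 0.2966, 0.0101]
tool_rot: [[-0.007, 1.0, 0.013], [0.887, 0.012, -0.461], [-0.461, 0.009, -0.887]]
contact_force: [0.3, 3.6, 2.5]
gripper_width: 0.0608
finger_force: 111.0
```

Contact. I release, retreat and go to pad 3.

Request:
{"name": "apply_moves", "arguments": {
  "rotation": [
    [0,0,0],
    [0,0,0],
    [0,0,0],
    [0,0,0],
    [0,0,0]
  ],
  "linear": [
    [0,0,0],
    [0,0,0],
    [0,0,0],
    [-0.002,0.07,0.13],
    [-0.004,0.14,0.27]
  ],
  "gripper": [-0.5,-0.6,-0.7,-0.7,-0.7]
}}

```text
time_s: 30.67
eef_pos: [0.5342, 0.3288, 0.0758]
tool_rot: [[-0.005, 1.0, 0.007], [0.885, 0.008, -0.466], [-0.466, 0.004, -0.885]]
contact_force: [1.7, 1.5, 1.1]
gripper_width: 0.0729
finger_force: 0.0
```

Request:
{"name": "apply_moves", "arguments": {
  "rotation": [
    [0.13,0,0],
    [0.13,0,0],
    [0.13,0,0],
    [0.13,0,0],
    [0.13,0,0]
  ],
  "linear": [
    [0,0,0.16],
    [0,0,0.32],
    [0,-0.1,0.4],
    [0.05,-0.2,0.4],
    [0.1,-0.3,0.4]
  ],
  "gripper": [-0.9,-0.9,-0.9,-0.9,-0.9]
}}

```text
time_s: 31.08
eef_pos: [0.5624, 0.2513, 0.1812]
tool_rot: [[-0.0, 1.0, 0.017], [0.998, 0.001, -0.065], [-0.065, 0.017, -0.998]]
contact_force: [1.0, -0.9, -0.5]
gripper_width: 0.0809
finger_force: 0.0
```

```bash
python3 - <<'E'
from plan import *
im=bot.snapshot("top");findpads(im);m=masks(im)
print(rects(im,m["white"],.02,60)[:,:5]);cv2.imwrite("pics/t12.png",im)
s=bot.state();print(s["eef_pos"],s["q"])
P=padflat([.5883,-.3603],[-.149,.989]);G=P@grip(-1,42)
C=cur();C=go(C,up(back(G,.05),.06),"pre")
E
```

```text
pad [ 588.75 -360.1 ] u [-0.1485  0.9889]
[[   5.4  465.9   71.8   39.4  -88.8]
 [  59.3   67.1  124.9   44.6  -33. ]
 [ 536.4  251.9   76.7   62.    87.7]
 [ 515.6 -670.4  229.7   41.8   -2.9]
 [ 607.4  236.6  107.    62.3   84.8]
 [ 349.4  502.9  590.5   68.5    6.7]
 [ 658.7  -68.5   59.3   56.4  -82.8]
 [ 636.6  579.2  140.2   30.3   10.8]
 [ 676.4  468.   188.    90.    58.1]]
[0.5642 0.245  0.1802] [-64.2538  30.1567  51.3384  85.4264 -19.5502  75.8202 -12.2357]
pre rot [0.064, 0.006, 0.012] lin [0.032, -0.657, -0.078] rows 4.1 ->  [572.  81. 161.]
pre rot [0.064, 0.006, 0.012] lin [0.032, -0.658, -0.079] rows 4.1 ->  [580. -84. 141.]
pre rot [0.063, 0.005, 0.012] lin [0.032, -0.657, -0.078] rows 4.1 ->  [ 588. -248.  121.]
pre rot [0.064, 0.006, 0.012] lin [0.032, -0.657, -0.078] rows 4.1 ->  [ 596. -412.  102.]
```

Request:
{"name": "apply_moves", "arguments": {
  "rotation": [
    [0.064,0.006,0.012],
    [0.064,0.006,0.012],
    [0.064,0.006,0.012],
    [0.064,0.006,0.012],
    [0.064,0.006,0.012]
  ],
  "linear": [
    [0.032,-0.657,0],
    [0.032,-0.657,0],
    [0.032,-0.657,0],
    [0.032,-0.657,0],
    [0.032,-0.657,0]
  ],
  "gripper": [-0.9,-0.9,-0.9,-0.9,-0.9]
}}

```text
time_s: 31.55
eef_pos: [0.5687, 0.0798, 0.178]
tool_rot: [[-0.029, 1.0, -0.005], [0.992, 0.029, 0.126], [0.126, -0.001, -0.992]]
contact_force: [1.1, -1.8, 0.5]
gripper_width: 0.0815
finger_force: 0.0
```

Request:
{"name": "apply_moves", "arguments": {
  "rotation": [
    [0.064,0.006,0.012],
    [0.064,0.006,0.012],
    [0.064,0.006,0.012],
    [0.064,0.006,0.012],
    [0.064,0.006,0.012]
  ],
  "linear": [
    [0.032,-0.658,-0.079],
    [0.032,-0.658,-0.079],
    [0.032,-0.658,-0.079],
    [0.032,-0.658,-0.079],
    [0.032,-0.658,-0.079]
  ],
  "gripper": [-0.9,-0.9,-0.9,-0.9,-0.9]
}}

```text
time_s: 31.97
eef_pos: [0.575, -0.0806, 0.1564]
tool_rot: [[-0.067, 0.997, -0.034], [0.944, 0.074, 0.321], [0.322, -0.011, -0.947]]
contact_force: [0.1, -0.1, -0.1]
gripper_width: 0.0815
finger_force: 0.0
```

Request:
{"name": "apply_moves", "arguments": {
  "rotation": [
    [0.063,0.005,0.012],
    [0.063,0.005,0.012],
    [0.063,0.005,0.012],
    [0.063,0.005,0.012],
    [0.063,0.005,0.012]
  ],
  "linear": [
    [0.032,-0.657,-0.078],
    [0.032,-0.657,-0.078],
    [0.032,-0.657,-0.078],
    [0.032,-0.657,-0.078],
    [0.032,-0.657,-0.078]
  ],
  "gripper": [-0.9,-0.9,-0.9,-0.9,-0.9]
}}

```text
time_s: 32.38
eef_pos: [0.5817, -0.2438, 0.1352]
tool_rot: [[-0.094, 0.993, -0.065], [0.859, 0.114, 0.5], [0.504, -0.009, -0.864]]
contact_force: [-0.4, -1.8, 0.2]
gripper_width: 0.0809
finger_force: 0.0
```

Request:
{"name": "apply_moves", "arguments": {
  "rotation": [
    [0.064,0.006,0.012],
    [0.064,0.006,0.012],
    [0.064,0.006,0.012],
    [0.064,0.006,0.012],
    [0.064,0.006,0.012]
  ],
  "linear": [
    [0.032,-0.657,-0.127],
    [0.032,-0.657,-0.127],
    [0.032,-0.657,-0.127],
    [0.032,-0.657,-0.127],
    [0.032,-0.657,-0.127]
  ],
  "gripper": [-0.9,-0.9,-0.9,-0.9,-0.9]
}}

```text
time_s: 32.8
eef_pos: [0.5863, -0.3644, 0.0973]
tool_rot: [[-0.116, 0.983, -0.143], [0.721, 0.183, 0.668], [0.683, -0.026, -0.73]]
contact_force: [1.2, 1.3, -2.4]
gripper_width: 0.0811
finger_force: 0.0
```

```bash
python3 - <<'E'
from plan import *
im=bot.snapshot("top");findpads(im);m=masks(im)
print("white",rects(im,m["white"],.02,60)[:,:5]);print("mat",rects(im,m["blue"],.004)[:,:5])
P=padflat([.5885,-.3602],[-.149,.989]);wpad(P);print(bot.state()["eef_pos"],bot.state()["q"])
G=P@grip(-1,42,clr=.0025);C=cur();C=go(C,back(G,.03),"near");C=go(C,G,"at")
E
```

```text
pad [ 588.05 -360.2 ] u [-0.1485  0.9889]
white [[  22.9 -158.6   91.6   47.6  -88.8]
 [  44.3   77.6  103.8   35.8  -17.7]
 [ 167.3 -486.4  177.7   35.   -50.7]
 [ 241.8 -456.9  111.9   93.5   49.7]
 [ 159.2 -337.8  369.2  141.   -47.1]
 [ 442.7  461.6  133.    91.8    0. ]
 [ 537.2  272.7  118.3   62.    87.7]
 [ 607.9  242.2  118.3   62.3   84.8]
 [ 657.5 -597.3   64.5   15.2   12.4]
 [ 658.7  -68.5   59.7   56.3  -83.1]
 [ 674.7 -667.2   86.3   68.1  -77.1]]
mat [[505.2  55.8 107.2  86.7  -7.2]
 [531.4 278.4 318.3 157.9   0.6]
 [893.3 335.5 248.  193.5 -90. ]]
wrist pad: seen [255.6556 322.2725] [ 201  277  110   84 7578] pred [258.2171 276.4183] 11646 (213, 202, 86, 147)
[ 0.5893 -0.3593  0.0989] [ 37.9595  67.8441  11.8305  31.0232 -36.7576 117.4032  50.0435]
near rot [-0.007, -0.007, -0.013] lin [0.02, -0.159, -0.288] rows 2.0 ->  [ 594. -399.   27.]
at rot [-0.0, 0.0, 0.0] lin [-0.012, 0.08, -0.089] rows 0.7 ->  [ 591. -379.    5.]
```

Pad 1 has been knocked on the mat, from (0.631,0.276) to (0.608,0.242), and now overhangs the mat's edge, so I'll mend it later. At pad 3 the wrist is at a joint limit, so I grip it tool-down and first bring it to pad 1's old place.

```bash
python3 - <<'E'
from plan import *
P=padflat([.5884,-.3602],[-.149,.989]);V=grip(-1,0);V[0,3]=0;V[2,3]=0.001;G=P@V
C=cur();L=up(G,.10);C=go(C,L,"up");C=go(C,up(G,.03),"near");C=go(C,G,"at")
P2=padflat([.475,-.19],[-.03,.9995]);
print();C=go(up(G,.06),up(P2@V,.06),"carry")
E
```

```text
up rot [-0.119, -0.023, -0.005] lin [-0.002, -0.002, 0.004] rows 3.1 ->  [ 589. -360.  100.]
up rot [-0.118, -0.023, -0.005] lin [-0.001, -0.002, 0.004] rows 3.1 ->  [ 589. -360.  101.]
near rot [-0.0, 0.0, -0.0] lin [-0.0, 0.0, -0.28] rows 1.7 ->  [ 589. -360.   31.]
at rot [-0.0, 0.0, -0.0] lin [-0.0, 0.0, -0.12] rows 0.7 ->  [ 589. -360.    1.]

carry rot [0.0, 0.0, -0.038] lin [-0.454, 0.681, 0.0] rows 5.0 ->  [ 475. -190.   61.]
```

Request:
{"name": "apply_moves", "arguments": {
  "rotation": [
    [-0.119,-0.023,-0.005],
    [-0.119,-0.023,-0.005],
    [-0.119,-0.023,-0.005],
    [-0.119,-0.023,-0.005],
    [-0.119,-0.023,-0.005]
  ],
  "linear": [
    [0,0,0.04],
    [0,0,0.06],
    [0,0,0.06],
    [0,0,0.06],
    [0,0,0.06]
  ],
  "gripper": [-0.9,-0.9,-0.9,-0.9,-0.9]
}}

```text
time_s: 33.32
eef_pos: [0.5905, -0.3572, 0.1205]
tool_rot: [[-0.154, 0.985, -0.072], [0.92, 0.17, 0.354], [0.361, -0.011, -0.933]]
contact_force: [0.2, -0.6, 0.3]
gripper_width: 0.0813
finger_force: 0.0
```

Request:
{"name": "apply_moves", "arguments": {
  "rotation": [
    [-0.118,-0.023,-0.005],
    [-0.118,-0.023,-0.005],
    [-0.118,-0.023,-0.005],
    [-0.118,-0.023,-0.005],
    [-0.118,-0.023,-0.005]
  ],
  "linear": [
    [0,0,0],
    [0,0,0],
    [0,0,0],
    [0,0,0],
    [0,0,0]
  ],
  "gripper": [-0.9,-0.9,-0.9,-0.9,-0.9]
}}

```text
time_s: 33.73
eef_pos: [0.5901, -0.3572, 0.1172]
tool_rot: [[-0.151, 0.989, -0.001], [0.989, 0.151, -0.004], [-0.004, -0.002, -1.0]]
contact_force: [0.3, -0.2, 0.6]
gripper_width: 0.0813
finger_force: 0.0
```

```bash
python3 - <<'E'
from plan import *
P=padflat([.5884,-.3602],[-.149,.989]);V=grip(-1,0);V[0,3]=0;V[2,3]=0.001;G=P@V
print(bot.state()["q"]);wpad(P)
C=cur();C=go(C,up(G,.03),"near");C=go(C,G,"at")
E
```

```text
[ 12.1046  35.6231  25.5221  76.6017 -15.1177  71.053   46.981 ]
wrist pad: seen [251.0432 188.4441] [ 215  127   73  127 8648] pred [253.     186.4564] 9843 (214, 122, 79, 133)
near rot [0.002, -0.0, 0.0] lin [-0.005, -0.002, -0.346] rows 2.1 ->  [ 588. -360.   31.]
at rot [-0.0, -0.0, 0.0] lin [0.0, -0.0, -0.12] rows 0.7 ->  [ 588. -360.    1.]
```

Request:
{"name": "apply_moves", "arguments": {
  "rotation": [
    [0.002,0,0],
    [0.002,0,0],
    [0.002,0,0],
    [0.002,0,0],
    [0.002,0,0]
  ],
  "linear": [
    [-0.005,-0.002,-0.16],
    [-0.005,-0.002,-0.32],
    [-0.005,-0.002,-0.4],
    [-0.005,-0.002,-0.466],
    [-0.005,-0.002,-0.466]
  ],
  "gripper": [-0.9,-0.9,-0.9,-0.9,-0.9]
}}

```text
time_s: 34.2
eef_pos: [0.5848, -0.362, -0.0044]
tool_rot: [[-0.144, 0.99, -0.008], [0.99, 0.144, 0.003], [0.004, -0.007, -1.0]]
contact_force: [-1.1, 0.8, -1.3]
gripper_width: 0.0814
finger_force: 0.0
```

Request:
{"name": "apply_moves", "arguments": {
  "rotation": [
    [0,0,0],
    [0,0,0],
    [0,0,0],
    [0,0,0],
    [0,0,0]
  ],
  "linear": [
    [0,0,0],
    [0,0,0],
    [0,0,0],
    [0,0,0],
    [0,0,0]
  ],
  "gripper": [-0.4,0.5,0.5,0.5,0.5],
  "force": 80
}}

```text
time_s: 34.62
eef_pos: [0.5888, -0.3618, 0.0022]
tool_rot: [[-0.149, 0.989, 0.002], [0.989, 0.149, -0.003], [-0.003, 0.001, -1.0]]
contact_force: [-1.0, -1.7, 2.5]
gripper_width: 0.0614
finger_force: 88.4
```

Request:
{"name": "apply_moves", "arguments": {
  "rotation": [
    [0,0,0],
    [0,0,0],
    [0,0,0],
    [0,0,0]
  ],
  "linear": [
    [0,0,0.04],
    [0,0,0.1],
    [0,0,0.14],
    [0,0,0.14]
  ],
  "gripper": [0.5,0.5,0.5,0.5]
}}

```text
time_s: 34.95
eef_pos: [0.5902, -0.3612, 0.0398]
tool_rot: [[-0.15, 0.989, 0.005], [0.989, 0.15, -0.004], [-0.004, 0.004, -1.0]]
contact_force: [1.4, -0.1, -3.3]
gripper_width: 0.0617
finger_force: 88.1
```

Request:
{"name": "apply_moves", "arguments": {
  "rotation": [
    [0,0,-0.038],
    [0,0,-0.038],
    [0,0,-0.038],
    [0,0,-0.038],
    [0,0,-0.038]
  ],
  "linear": [
    [-0.08,0.12,0],
    [-0.17,0.26,0],
    [-0.27,0.4,0],
    [-0.36,0.54,0],
    [-0.44,0.66,0]
  ],
  "gripper": [0.5,0.5,0.5,0.5,0.5]
}}

```text
time_s: 35.37
eef_pos: [0.4768, -0.1929, 0.0356]
tool_rot: [[-0.031, 1.0, -0.0], [1.0, 0.031, -0.0], [-0.0, -0.0, -1.0]]
contact_force: [1.4, 1.6, -3.6]
gripper_width: 0.0614
finger_force: 88.3
```

```bash
python3 -c "
from plan import *
s=bot.state();print(s['eef_pos'],s['tool_rot'],s['contact_force'],s['gripper_width'],s['finger_force'],s['q'])"
```

```text
[ 0.4768 -0.1929  0.0356] [[-0.0314  0.9995 -0.0005]
 [ 0.9995  0.0314 -0.0003]
 [-0.0002 -0.0005 -1.    ]] [ 1.3859  1.5882 -3.5887] 0.061379284037794204 88.34678292274475 [ -3.9657  20.8674  26.7148 109.9077 -11.7111  51.8954  30.3117]
```

Request:
{"name": "apply_moves", "arguments": {
  "rotation": [
    [0,0,0],
    [0,0,0],
    [0,0,0],
    [0,0,0],
    [0,0,0]
  ],
  "linear": [
    [0,0,-0.05],
    [0,0,-0.1],
    [0,0,-0.125],
    [0,0,-0.134],
    [0,0,-0.134]
  ],
  "gripper": [0.5,0.5,0.5,0.5,0.5]
}}

```text
time_s: 35.78
eef_pos: [0.4783, -0.1954, 0.0024]
tool_rot: [[-0.03, 1.0, -0.001], [1.0, 0.03, -0.001], [-0.001, -0.001, -1.0]]
contact_force: [0.5, -0.3, -3.5]
gripper_width: 0.0615
finger_force: 88.4
```

Request:
{"name": "apply_moves", "arguments": {
  "rotation": [
    [0,0,0],
    [0,0,0],
    [0,0,0],
    [0,0,0],
    [0,0,0]
  ],
  "linear": [
    [0,0,0],
    [0,0,0],
    [0,0,0.15],
    [0,0,0.3],
    [0,0,0.36]
  ],
  "gripper": [-0.7,-0.9,-0.9,-0.9,-0.9]
}}

```text
time_s: 36.2
eef_pos: [0.4806, -0.1971, 0.097]
tool_rot: [[-0.029, 1.0, 0.005], [1.0, 0.029, -0.003], [-0.004, 0.005, -1.0]]
contact_force: [1.5, -0.7, 0.3]
gripper_width: 0.081
finger_force: 0.0
```

```bash
python3 - <<'E'
from plan import *
im=bot.snapshot("top");findpads(im);print(bot.state()["q"])
for c,u in (((.4768,-.1935),(-.031,1)),):
    P=padflat(c,u);wpad(P);G=P@grip(-1,42)
    C=cur();C=go(C,up(back(G,.05),.05),"pre");C=go(C,back(G,.03),"near");C=go(C,G,"at")
E
```

```text
[ -5.4058  16.1227  28.3494 106.4199  -8.823   59.0607  28.1489]
wrist pad: seen [249.5937 185.6894] [ 211  119   78  137 9995] pred [248.5592 184.222 ] 11480 (206, 114, 85, 144)
pre rot [0.117, 0.005, 0.001] lin [-0.005, -0.098, -0.009] rows 3.0 ->  [ 480. -221.   94.]
pre rot [0.117, 0.004, 0.0] lin [-0.006, -0.099, -0.009] rows 3.0 ->  [ 478. -246.   92.]
near rot [0.0, 0.0, 0.0] lin [-0.001, 0.054, -0.259] rows 1.6 ->  [ 478. -233.   27.]
at rot [0.0, 0.0, 0.0] lin [-0.003, 0.08, -0.089] rows 0.7 ->  [ 477. -213.    5.]
```

Request:
{"name": "apply_moves", "arguments": {
  "rotation": [
    [0.117,0.005,0.001],
    [0.117,0.005,0.001],
    [0.117,0.005,0.001],
    [0.117,0.005,0.001],
    [0.117,0.005,0.001]
  ],
  "linear": [
    [-0.005,-0.098,0],
    [-0.005,-0.098,0],
    [-0.005,-0.098,0],
    [-0.005,-0.098,0],
    [-0.005,-0.098,0]
  ],
  "gripper": [-0.9,-0.9,-0.9,-0.9,-0.9]
}}

```text
time_s: 36.72
eef_pos: [0.4755, -0.2229, 0.0902]
tool_rot: [[-0.024, 1.0, -0.017], [0.933, 0.028, 0.357], [0.358, -0.008, -0.934]]
contact_force: [0.0, 0.5, 0.2]
gripper_width: 0.081
finger_force: 0.0
```

Request:
{"name": "apply_moves", "arguments": {
  "rotation": [
    [0.117,0.004,0],
    [0.117,0.004,0],
    [0.117,0.004,0],
    [0.117,0.004,0],
    [0.117,0.004,0]
  ],
  "linear": [
    [-0.006,-0.099,-0.018],
    [-0.006,-0.099,-0.018],
    [-0.006,-0.099,-0.018],
    [-0.006,-0.099,-0.018],
    [-0.006,-0.099,-0.018]
  ],
  "gripper": [-0.9,-0.9,-0.9,-0.9,-0.9]
}}

```text
time_s: 37.13
eef_pos: [0.4747, -0.2445, 0.0851]
tool_rot: [[-0.021, 0.999, -0.03], [0.742, 0.035, 0.669], [0.67, -0.008, -0.742]]
contact_force: [0.2, -0.0, 0.4]
gripper_width: 0.0811
finger_force: 0.0
```

```bash
python3 - <<'E'
from plan import *
im=bot.snapshot("top");findpads(im);print(bot.state()["q"],bot.state()["eef_pos"])
P=padflat((.477,-.1945),(-.031,1));wpad(P);G=P@grip(-1,42)
C=cur();C=go(C,back(G,.03),"near");C=go(C,G,"at")
E
```

```text
pad [ 479.4 -193.8] u [-0.0265  0.9996]
[ 27.7268  41.9493  21.9886  82.6799 -39.116   94.9651  60.8795] [ 0.4759 -0.2437  0.0869]
wrist pad: seen [260.3793 216.9271] [ 222  150   78  130 9322] pred [259.2566 216.1831] 10598 (217, 147, 86, 135)
near rot [0.0, -0.001, -0.002] lin [0.007, 0.038, -0.245] rows 1.5 ->  [ 478. -234.   27.]
at rot [0.0, 0.0, -0.0] lin [-0.003, 0.081, -0.089] rows 0.7 ->  [ 478. -214.    5.]
```

Request:
{"name": "apply_moves", "arguments": {
  "rotation": [
    [0,0,-0.002],
    [0,0,-0.002],
    [0,0,-0.002],
    [0,0,-0.002]
  ],
  "linear": [
    [0.011,0.038,-0.15],
    [0.011,0.038,-0.245],
    [0.011,0.038,-0.245],
    [0.011,0.038,-0.245]
  ],
  "gripper": [-0.9,-0.9,-0.9,-0.9]
}}

```text
time_s: 37.57
eef_pos: [0.479, -0.2333, 0.0277]
tool_rot: [[-0.022, 0.999, -0.024], [0.742, 0.033, 0.669], [0.67, -0.003, -0.743]]
contact_force: [0.4, 0.7, 0.4]
gripper_width: 0.0811
finger_force: 0.0
```

Request:
{"name": "apply_moves", "arguments": {
  "rotation": [
    [0,0,0],
    [0,0,0],
    [0,0,0],
    [0,0,0]
  ],
  "linear": [
    [-0.001,0.04,-0.045],
    [-0.003,0.081,-0.089],
    [-0.003,0.081,-0.089],
    [-0.003,0.081,-0.089]
  ],
  "gripper": [-0.9,-0.9,-0.9,-0.9]
}}

```text
time_s: 37.9
eef_pos: [0.4786, -0.2146, 0.0063]
tool_rot: [[-0.022, 1.0, -0.022], [0.743, 0.031, 0.669], [0.669, -0.002, -0.743]]
contact_force: [0.3, -0.2, 0.4]
gripper_width: 0.0809
finger_force: 0.0
```

```bash
python3 -c "
from plan import *
s=bot.state();print(s['eef_pos'],s['contact_force'])
P=padflat((.4783,-.1942),(-.029,1));C=cur();G=P@grip(-1,42);C=go(C,G,'fix')"
```

```text
[ 0.4786 -0.2146  0.0063] [ 0.3194 -0.2499  0.3763]
fix rot [0.0, -0.001, -0.001] lin [0.001, 0.005, -0.007] rows 0.1 ->  [ 479. -213.    5.]
```

Request:
{"name": "apply_moves", "arguments": {
  "rotation": [
    [0,0,0],
    [0,0,0],
    [0,0,0],
    [0,0,0],
    [0,0,0]
  ],
  "linear": [
    [0,0.005,-0.006],
    [0,0.005,-0.006],
    [0,0.005,-0.006],
    [0,0.005,-0.006],
    [0,0.005,-0.006]
  ],
  "gripper": [-0.4,0.5,0.5,0.5,0.5],
  "force": 100
}}

```text
time_s: 38.32
eef_pos: [0.4785, -0.2153, 0.0048]
tool_rot: [[-0.021, 1.0, -0.02], [0.743, 0.029, 0.668], [0.669, -0.001, -0.744]]
contact_force: [-1.3, -2.4, 8.4]
gripper_width: 0.0613
finger_force: 109.1
```

```bash
python3 - <<'E'
from plan import *
s=bot.state();print(s["eef_pos"],s["gripper_width"],s["q"])
P=padflat((.4783,-.1942),(-.029,1));Gp=np.linalg.inv(P)@cur();print(Gp[:3,3]);Gp[1,3]=0;json.dump(Gp.tolist(),open("g3.json","w"))
C=cur();C=go(C,up(C,.11),"lift")
W=stand(11.5,dz=.003)@Gp
C=go(C,up(W,.14),"over")
E
```

```text
[ 0.4785 -0.2153  0.0048] 0.06125160262113401 [ 26.4909  46.135   20.3301  87.7006 -41.6005  86.4015  64.1649]
[-0.0211  0.0005  0.0048]
lift rot [0.0, 0.0, -0.0] lin [0.0, 0.0, 0.44] rows 2.7 ->  [ 478. -215.  115.]
over rot [-0.188, 0.008, -0.011] lin [0.033, 0.343, 0.163] rows 4.8 ->  [ 487. -130.  156.]
over rot [-0.188, 0.008, -0.011] lin [0.033, 0.343, 0.162] rows 4.8 ->  [495. -44. 196.]
over rot [-0.188, 0.008, -0.011] lin [0.032, 0.343, 0.163] rows 4.8 ->  [503.  42. 237.]
```

Request:
{"name": "apply_moves", "arguments": {
  "rotation": [
    [0,0,0],
    [0,0,0],
    [0,0,0],
    [0,0,0],
    [0,0,0]
  ],
  "linear": [
    [0,0,0.1],
    [0,0,0.22],
    [0,0,0.34],
    [0,0,0.44],
    [0,0,0.44]
  ],
  "gripper": [0.5,0.5,0.5,0.5,0.5]
}}

```text
time_s: 38.73
eef_pos: [0.4793, -0.2163, 0.1181]
tool_rot: [[-0.024, 1.0, -0.017], [0.746, 0.029, 0.665], [0.666, 0.003, -0.746]]
contact_force: [1.6, -1.6, -3.2]
gripper_width: 0.0611
finger_force: 110.1
```

Request:
{"name": "apply_moves", "arguments": {
  "rotation": [
    [-0.188,0.008,-0.011],
    [-0.188,0.008,-0.011],
    [-0.188,0.008,-0.011],
    [-0.188,0.008,-0.011],
    [-0.188,0.008,-0.011]
  ],
  "linear": [
    [0.033,0.343,0.163],
    [0.033,0.343,0.163],
    [0.033,0.343,0.163],
    [0.033,0.343,0.163],
    [0.033,0.343,0.163]
  ],
  "gripper": [0.5,0.5,0.5,0.5,0.5]
}}

```text
time_s: 39.15
eef_pos: [0.487, -0.1263, 0.1547]
tool_rot: [[0.018, 0.999, -0.027], [0.99, -0.015, 0.138], [0.138, -0.029, -0.99]]
contact_force: [-0.6, -0.4, -3.9]
gripper_width: 0.0608
finger_force: 109.9
```

Request:
{"name": "apply_moves", "arguments": {
  "rotation": [
    [-0.188,0.008,-0.011],
    [-0.188,0.008,-0.011],
    [-0.188,0.008,-0.011],
    [-0.188,0.008,-0.011],
    [-0.188,0.008,-0.011]
  ],
  "linear": [
    [0.033,0.343,0.162],
    [0.033,0.343,0.162],
    [0.033,0.343,0.162],
    [0.033,0.343,0.162],
    [0.033,0.343,0.162]
  ],
  "gripper": [0.5,0.5,0.5,0.5,0.5]
}}

```text
time_s: 39.57
eef_pos: [0.4956, -0.0394, 0.1959]
tool_rot: [[0.05, 0.997, -0.052], [0.91, -0.067, -0.41], [-0.412, -0.027, -0.911]]
contact_force: [-0.1, -1.2, -5.4]
gripper_width: 0.0611
finger_force: 110.0
```

Request:
{"name": "apply_moves", "arguments": {
  "rotation": [
    [-0.188,0.008,-0.011],
    [-0.188,0.008,-0.011],
    [-0.188,0.008,-0.011],
    [-0.188,0.008,-0.011],
    [-0.188,0.008,-0.011]
  ],
  "linear": [
    [0.032,0.343,0.163],
    [0.032,0.343,0.163],
    [0.032,0.343,0.163],
    [0.032,0.343,0.163],
    [0.032,0.343,0.163]
  ],
  "gripper": [0.5,0.5,0.5,0.5,0.5]
}}

```text
time_s: 39.98
eef_pos: [0.5022, 0.0474, 0.2335]
tool_rot: [[0.056, 0.994, -0.096], [0.523, -0.111, -0.845], [-0.85, -0.002, -0.526]]
contact_force: [0.3, -0.8, -5.0]
gripper_width: 0.061
finger_force: 111.2
```

```bash
python3 - <<'E'
from plan import *
Gp=np.array(json.load(open("g3.json")));s=bot.state();print(s["eef_pos"],s["gripper_width"],s["q"])
edge("g3.json");W=stand(11.5,bx=.001,dz=.003)@Gp;C=cur();C=go(C,up(W,.14),"rot");C=go(C,up(W,.02),"low");C=go(C,W,"at")
E
```

```text
[0.5022 0.0474 0.2335] 0.06097940191490157 [-47.3589  31.6487  15.8238  88.0423  35.2567 100.7992 -43.239 ]
edge x 0.0088 z 0.1517 lean 10.2 Fz [ 0.3219 -0.826  -5.0375] lat 0.001469416663099535
rot rot [-0.007, -0.0, -0.001] lin [0.003, -0.024, 0.013] rows 0.2 ->  [503.  41. 237.]
low rot [-0.0, -0.0, 0.0] lin [0.0, -0.0, -0.48] rows 3.0 ->  [503.  41. 117.]
at rot [-0.0, -0.0, 0.0] lin [0.0, -0.0, -0.08] rows 0.5 ->  [503.  41.  97.]
```

Request:
{"name": "apply_moves", "arguments": {
  "rotation": [
    [-0.007,0,-0.001],
    [-0.007,0,-0.001],
    [-0.007,0,-0.001],
    [-0.007,0,-0.001],
    [-0.007,0,-0.001]
  ],
  "linear": [
    [0.003,-0.024,-0.1],
    [0.003,-0.024,-0.25],
    [0.003,-0.024,-0.4],
    [0.003,-0.024,-0.467],
    [0.003,-0.024,-0.467]
  ],
  "gripper": [0.5,0.5,0.5,0.5,0.5]
}}

```text
time_s: 40.4
eef_pos: [0.5009, 0.0371, 0.1143]
tool_rot: [[0.056, 0.993, -0.106], [0.505, -0.12, -0.855], [-0.861, -0.006, -0.508]]
contact_force: [-0.4, -0.1, -3.0]
gripper_width: 0.0613
finger_force: 111.4
```

Request:
{"name": "apply_moves", "arguments": {
  "rotation": [
    [0,0,0],
    [0,0,0],
    [0,0,0],
    [0,0,0]
  ],
  "linear": [
    [0,0,-0.03],
    [0,0,-0.06],
    [0,0,-0.076],
    [0,0,-0.076]
  ],
  "gripper": [0.5,0.5,0.5,0.5]
}}

```text
time_s: 40.73
eef_pos: [0.5031, 0.0379, 0.0991]
tool_rot: [[0.062, 0.993, -0.102], [0.508, -0.12, -0.853], [-0.859, 0.001, -0.512]]
contact_force: [-0.3, -0.0, -4.0]
gripper_width: 0.061
finger_force: 111.4
```

```bash
python3 -c "
from plan import *
edge('g3.json')"
```

```text
edge x -0.0018 z 0.0174 lean 11.2 Fz [-0.3358 -0.0227 -4.0369] lat -0.0003933315425357862
```

Request:
{"name": "apply_moves", "arguments": {
  "rotation": [
    [0,0,0],
    [0,0,0],
    [0,0,0],
    [0,0,0],
    [0,0,0]
  ],
  "linear": [
    [0,0.012,0],
    [0,0.013,-0.008],
    [0,0.013,-0.016],
    [0,0.013,-0.021],
    [0,0.013,-0.021]
  ],
  "gripper": [0.5,0.5,0.5,0.5,0.5]
}}

```text
time_s: 41.15
eef_pos: [0.5029, 0.041, 0.0938]
tool_rot: [[0.062, 0.993, -0.103], [0.507, -0.12, -0.853], [-0.86, 0.001, -0.511]]
contact_force: [-0.8, 0.9, -2.4]
gripper_width: 0.061
finger_force: 111.7
```

```bash
python3 -c "
from plan import *
edge('g3.json')"
```

```text
edge x 0.0011 z 0.0120 lean 11.2 Fz [-0.8355  0.9005 -2.4419] lat 0.00012042698581939387
```

Touching down. I release, retreat and circle round.

Request:
{"name": "apply_moves", "arguments": {
  "rotation": [
    [0,0,0],
    [0,0,0],
    [0,0,0],
    [0,0,0],
    [0,0,0]
  ],
  "linear": [
    [0,0,-0.002],
    [0,0,-0.002],
    [0,0,-0.002],
    [0,0,-0.002],
    [0,0,-0.002]
  ],
  "gripper": [0.5,-0.55,-0.6,-0.9,-0.9]
}}

```text
time_s: 41.57
eef_pos: [0.5028, 0.0408, 0.0933]
tool_rot: [[0.062, 0.993, -0.103], [0.507, -0.12, -0.853], [-0.86, 0.001, -0.511]]
contact_force: [0.1, 0.1, 0.6]
gripper_width: 0.0813
finger_force: 0.0
```

Request:
{"name": "apply_moves", "arguments": {
  "rotation": [
    [0,0,0],
    [0,0,0],
    [0,0,0],
    [0,0,0],
    [0,0,0]
  ],
  "linear": [
    [0.016,0.154,0.092],
    [0.033,0.308,0.184],
    [0.033,0.308,0.344],
    [0.033,0.308,0.504],
    [0.033,0.308,0.504]
  ],
  "gripper": [-0.9,-0.9,-0.9,-0.9,-0.9]
}}

```text
time_s: 41.98
eef_pos: [0.5133, 0.1195, 0.2264]
tool_rot: [[0.07, 0.993, -0.097], [0.512, -0.119, -0.851], [-0.856, 0.01, -0.517]]
contact_force: [0.5, -0.4, 1.1]
gripper_width: 0.0812
finger_force: 0.0
```

```bash
cat >> plan.py <<'E'
def standchk(S):
    sc=bot.snapshot("scene");g=cv2.cvtColor(sc,cv2.COLOR_BGR2HSV).astype(int)
    q=proj("scene",box(S)[:4]);m=((g[...,1]<45)&(g[...,2]>110)).astype(np.uint8)
    n,l,st,ce=cv2.connectedComponentsWithStats(m);i=l[int(q[:,1].mean()),int(q[:,0].mean())];print("steel seen",ce[i],st[i],"pred",q.mean(0),cv2.boundingRect(q.astype(np.float32)))
E
python3 - <<'E'
from plan import *
S=stand(12);W=S@grip(1,28);s=bot.state();print(s["eef_pos"],s["q"])
standchk(S)
C=cur();A=up(back(W,.09),.06);C=go(C,A,"approach")
E
```

```text
[0.5133 0.1195 0.2264] [-49.8961  38.1762  14.6085  78.8106  32.6966 106.0556 -45.1629]
steel seen [239.5786 184.7358] [229 162  24  48 757] pred [238.91  185.646] (226, 161, 26, 49)
approach rot [0.15, -0.017, 0.001] lin [-0.016, -0.136, -0.015] rows 3.9 ->  [509.  85. 219.]
approach rot [0.151, -0.017, 0.001] lin [-0.017, -0.136, -0.015] rows 3.9 ->  [504.  51. 216.]
approach rot [0.15, -0.018, 0.0] lin [-0.016, -0.135, -0.014] rows 3.9 ->  [500.  17. 212.]
approach rot [0.15, -0.017, 0.001] lin [-0.016, -0.136, -0.015] rows 3.9 ->  [496. -17. 208.]
```

Request:
{"name": "apply_moves", "arguments": {
  "rotation": [
    [0.15,-0.017,0.001],
    [0.15,-0.017,0.001],
    [0.15,-0.017,0.001],
    [0.15,-0.017,0.001],
    [0.15,-0.017,0.001]
  ],
  "linear": [
    [-0.016,-0.136,-0.015],
    [-0.016,-0.136,-0.015],
    [-0.016,-0.136,-0.015],
    [-0.016,-0.136,-0.015],
    [-0.016,-0.136,-0.015]
  ],
  "gripper": [-0.9,-0.9,-0.9,-0.9,-0.9]
}}

```text
time_s: 42.45
eef_pos: [0.5082, 0.0798, 0.2183]
tool_rot: [[0.107, 0.992, -0.063], [0.844, -0.124, -0.522], [-0.526, 0.003, -0.851]]
contact_force: [1.1, -1.7, 1.5]
gripper_width: 0.0811
finger_force: 0.0
```

Request:
{"name": "apply_moves", "arguments": {
  "rotation": [
    [0.151,-0.017,0.001],
    [0.151,-0.017,0.001],
    [0.151,-0.017,0.001],
    [0.151,-0.017,0.001],
    [0.151,-0.017,0.001]
  ],
  "linear": [
    [-0.017,-0.136,-0.015],
    [-0.017,-0.136,-0.015],
    [-0.017,-0.136,-0.015],
    [-0.017,-0.136,-0.015],
    [-0.017,-0.136,-0.015]
  ],
  "gripper": [-0.9,-0.9,-0.9,-0.9,-0.9]
}}

```text
time_s: 42.87
eef_pos: [0.5025, 0.0451, 0.2117]
tool_rot: [[0.119, 0.993, -0.013], [0.99, -0.12, -0.079], [-0.081, -0.004, -0.997]]
contact_force: [-0.0, -0.8, 0.1]
gripper_width: 0.0812
finger_force: 0.0
```

Request:
{"name": "apply_moves", "arguments": {
  "rotation": [
    [0.15,-0.018,0],
    [0.15,-0.018,0],
    [0.15,-0.018,0],
    [0.15,-0.018,0],
    [0.15,-0.018,0]
  ],
  "linear": [
    [-0.016,-0.135,-0.014],
    [-0.016,-0.135,-0.014],
    [-0.016,-0.135,-0.014],
    [-0.016,-0.135,-0.014],
    [-0.016,-0.135,-0.014]
  ],
  "gripper": [-0.9,-0.9,-0.9,-0.9,-0.9]
}}

```text
time_s: 43.28
eef_pos: [0.497, 0.0127, 0.2053]
tool_rot: [[0.111, 0.993, 0.039], [0.917, -0.117, 0.381], [0.383, -0.007, -0.924]]
contact_force: [-1.3, -0.3, -1.0]
gripper_width: 0.0812
finger_force: 0.0
```

Request:
{"name": "apply_moves", "arguments": {
  "rotation": [
    [0.15,-0.017,0.001],
    [0.15,-0.017,0.001],
    [0.15,-0.017,0.001],
    [0.15,-0.017,0.001],
    [0.15,-0.017,0.001]
  ],
  "linear": [
    [-0.016,-0.136,-0.015],
    [-0.016,-0.136,-0.015],
    [-0.016,-0.136,-0.015],
    [-0.016,-0.136,-0.015],
    [-0.016,-0.136,-0.015]
  ],
  "gripper": [-0.9,-0.9,-0.9,-0.9,-0.9]
}}

```text
time_s: 43.7
eef_pos: [0.492, -0.0182, 0.1992]
tool_rot: [[0.08, 0.994, 0.075], [0.64, -0.109, 0.76], [0.764, -0.013, -0.645]]
contact_force: [-0.6, -0.1, -1.5]
gripper_width: 0.0811
finger_force: 0.0
```

```bash
python3 - <<'E'
from plan import *
S=stand(12);W=S@grip(1,28,clr=.0035);print(bot.state()["q"])
im=bot.snapshot("top");print(rects(im,masks(im)["white"],.02,300)[:,:5])
C=cur();C=go(C,back(W,.06),"pre");C=go(C,W,"at")
E
```

```text
[  8.194   21.6274  25.2643 103.0004 -51.0904  89.8964  43.2144]
[[ 442.7  461.6  133.    91.8    0. ]
 [ 494.  -309.1  149.8   70.1   89.1]
 [ 537.2  272.3  117.5   62.    87.7]
 [ 607.9  242.2  118.3   62.3   84.8]
 [ 658.7  -68.5   59.7   56.3  -83.1]]
pre rot [0.002, -0.004, -0.002] lin [0.024, 0.089, -0.283] rows 1.8 ->  [499.   5. 129.]
at rot [0.0, 0.0, 0.0] lin [0.021, 0.183, -0.155] rows 1.5 ->  [504.  51.  91.]
```

Request:
{"name": "apply_moves", "arguments": {
  "rotation": [
    [0.002,-0.004,-0.002],
    [0.002,-0.004,-0.002],
    [0.002,-0.004,-0.002],
    [0.002,-0.004,-0.002]
  ],
  "linear": [
    [0.024,0.089,-0.283],
    [0.024,0.089,-0.283],
    [0.024,0.089,-0.283],
    [0.024,0.089,-0.283]
  ],
  "gripper": [-0.9,-0.9,-0.9,-0.9]
}}

```text
time_s: 44.08
eef_pos: [0.4997, 0.0076, 0.1334]
tool_rot: [[0.063, 0.994, 0.088], [0.64, -0.108, 0.761], [0.766, 0.009, -0.643]]
contact_force: [-0.7, -0.4, 0.5]
gripper_width: 0.0812
finger_force: 0.0
```

Request:
{"name": "apply_moves", "arguments": {
  "rotation": [
    [0,0,0],
    [0,0,0],
    [0,0,0],
    [0,0,0]
  ],
  "linear": [
    [0.007,0.06,-0.052],
    [0.014,0.12,-0.103],
    [0.021,0.183,-0.155],
    [0.021,0.183,-0.155]
  ],
  "gripper": [-0.9,-0.9,-0.9,-0.9]
}}

```text
time_s: 44.42
eef_pos: [0.5057, 0.0541, 0.0958]
tool_rot: [[0.059, 0.994, 0.091], [0.639, -0.108, 0.762], [0.767, 0.013, -0.641]]
contact_force: [-0.1, 0.6, 0.4]
gripper_width: 0.0815
finger_force: 0.0
```

Request:
{"name": "apply_moves", "arguments": {
  "rotation": [
    [0,0,0],
    [0,0,0],
    [0,0,0],
    [0,0,0],
    [0,0,0]
  ],
  "linear": [
    [0,0,0],
    [0,0,0],
    [0,0,0],
    [0,0,0],
    [0,0,0]
  ],
  "gripper": [-0.6,-0.4,0.5,0.5,0.5],
  "force": 100
}}

```text
time_s: 44.83
eef_pos: [0.5067, 0.0491, 0.0975]
tool_rot: [[0.061, 0.993, 0.098], [0.639, -0.115, 0.761], [0.767, 0.016, -0.641]]
contact_force: [-3.9, -0.5, 7.2]
gripper_width: 0.0609
finger_force: 106.1
```

```bash
python3 - <<'E'
from plan import *
s=bot.state();print(s["eef_pos"],s["q"])
Gp=np.linalg.inv(stand(12))@cur();Gp[1,3]=0;json.dump(Gp.tolist(),open("g3b.json","w"))
C=cur();L=up(C,.12);L[:3,3]-=.02*ex;C=go(C,L,"lift")
F=padflat([.440,.274],[-.0105,1],.004,-1)@Gp;print(F)
C=go(C,up(F,.09),"over")
E
```

```text
[0.5067 0.0491 0.0975] [  4.6166  27.4537  21.0346 110.6558 -58.7276  77.0527  51.0991]
lift rot [0.0, 0.0, 0.0] lin [-0.009, -0.079, 0.48] rows 3.0 ->  [504.  29. 218.]
[[-0.0207  0.9997  0.0162  0.4397]
 [ 0.8834  0.0258 -0.4678  0.2994]
 [-0.4681  0.0046 -0.8837  0.009 ]
 [ 0.      0.      0.      1.    ]]
over rot [-0.144, 0.007, 0.011] lin [-0.086, 0.36, -0.158] rows 3.7 ->  [483. 119. 178.]
over rot [-0.145, 0.008, 0.011] lin [-0.086, 0.36, -0.158] rows 3.7 ->  [461. 209. 139.]
over rot [-0.144, 0.007, 0.011] lin [-0.087, 0.36, -0.158] rows 3.7 ->  [440. 299.  99.]
```

Request:
{"name": "apply_moves", "arguments": {
  "rotation": [
    [0,0,0],
    [0,0,0],
    [0,0,0],
    [0,0,0],
    [0,0,0]
  ],
  "linear": [
    [0,-0.01,0.12],
    [0,-0.03,0.24],
    [-0.009,-0.06,0.36],
    [-0.009,-0.079,0.48],
    [-0.009,-0.079,0.48]
  ],
  "gripper": [0.5,0.5,0.5,0.5,0.5]
}}

```text
time_s: 45.25
eef_pos: [0.5062, 0.0266, 0.2218]
tool_rot: [[0.058, 0.993, 0.106], [0.642, -0.118, 0.758], [0.765, 0.024, -0.644]]
contact_force: [0.4, -1.4, -2.7]
gripper_width: 0.0607
finger_force: 109.6
```

Request:
{"name": "apply_moves", "arguments": {
  "rotation": [
    [-0.144,0.007,0.011],
    [-0.144,0.007,0.011],
    [-0.144,0.007,0.011],
    [-0.144,0.007,0.011],
    [-0.144,0.007,0.011]
  ],
  "linear": [
    [-0.086,0.36,0.12],
    [-0.086,0.36,0.12],
    [-0.086,0.36,0.12],
    [-0.086,0.36,0.12],
    [-0.086,0.36,0.12]
  ],
  "gripper": [0.5,0.5,0.5,0.5,0.5]
}}

```text
time_s: 45.67
eef_pos: [0.4824, 0.1246, 0.2484]
tool_rot: [[0.039, 0.997, 0.061], [0.914, -0.06, 0.402], [0.405, 0.04, -0.913]]
contact_force: [-0.3, 1.2, -3.5]
gripper_width: 0.0605
finger_force: 109.4
```

Request:
{"name": "apply_moves", "arguments": {
  "rotation": [
    [-0.145,0.008,0.011],
    [-0.145,0.008,0.011],
    [-0.145,0.008,0.011],
    [-0.145,0.008,0.011],
    [-0.145,0.008,0.011]
  ],
  "linear": [
    [-0.086,0.36,-0.29],
    [-0.086,0.36,-0.29],
    [-0.086,0.36,-0.29],
    [-0.086,0.36,-0.29],
    [-0.086,0.36,-0.29]
  ],
  "gripper": [0.5,0.5,0.5,0.5,0.5]
}}

```text
time_s: 46.08
eef_pos: [0.458, 0.2144, 0.1702]
tool_rot: [[0.012, 1.0, 0.023], [0.999, -0.011, -0.041], [-0.041, 0.023, -0.999]]
contact_force: [-0.9, 0.7, -4.4]
gripper_width: 0.0605
finger_force: 109.5
```

Request:
{"name": "apply_moves", "arguments": {
  "rotation": [
    [-0.144,0.007,0.011],
    [-0.144,0.007,0.011],
    [-0.144,0.007,0.011],
    [-0.144,0.007,0.011],
    [-0.144,0.007,0.011]
  ],
  "linear": [
    [-0.087,0.36,-0.3],
    [-0.087,0.36,-0.3],
    [-0.087,0.36,-0.3],
    [-0.087,0.36,-0.3],
    [-0.087,0.36,-0.3]
  ],
  "gripper": [0.5,0.5,0.5,0.5,0.5]
}}

```text
time_s: 46.5
eef_pos: [0.4353, 0.3024, 0.0917]
tool_rot: [[-0.029, 1.0, 0.009], [0.879, 0.03, -0.476], [-0.476, -0.006, -0.879]]
contact_force: [-1.1, -0.3, -4.7]
gripper_width: 0.0603
finger_force: 109.6
```

```bash
python3 - <<'E'
from plan import *
Gp=np.array(json.load(open("g3b.json")));s=bot.state();print(s["eef_pos"],s["q"],s["finger_force"])
F=padflat([.440,.274],[-.0105,1],.004,-1)@Gp
C=cur();C=go(C,up(F,.02),"low")
E
```

```text
[0.4353 0.3024 0.0917] [-50.7006  31.9148   0.3135  88.1455  18.0821  82.639  -54.5833] 109.6250458736904
low rot [0.003, -0.003, -0.001] lin [0.018, -0.012, -0.251] rows 1.6 ->  [440. 299.  29.]
```

Request:
{"name": "apply_moves", "arguments": {
  "rotation": [
    [0.003,-0.003,-0.001],
    [0.003,-0.003,-0.001],
    [0.003,-0.003,-0.001],
    [0.003,-0.003,-0.001],
    [0.003,-0.003,-0.001]
  ],
  "linear": [
    [0.018,-0.012,-0.13],
    [0.018,-0.012,-0.23],
    [0.018,-0.012,-0.251],
    [0.018,-0.012,-0.251],
    [0.018,-0.012,-0.251]
  ],
  "gripper": [0.5,0.5,0.5,0.5,0.5]
}}

```text
time_s: 46.92
eef_pos: [0.4447, 0.2961, 0.0359]
tool_rot: [[-0.008, 1.0, 0.021], [0.888, 0.017, -0.46], [-0.46, 0.015, -0.888]]
contact_force: [0.5, -0.4, -3.3]
gripper_width: 0.0608
finger_force: 109.6
```

Request:
{"name": "apply_moves", "arguments": {
  "rotation": [
    [0,0,0],
    [0,0,0],
    [0,0,0],
    [0,0,0]
  ],
  "linear": [
    [0,0,-0.03],
    [0,0,-0.055],
    [0,0,-0.068],
    [0,0,-0.068]
  ],
  "gripper": [0.5,0.5,0.5,0.5]
}}

```text
time_s: 47.25
eef_pos: [0.4432, 0.2973, 0.0172]
tool_rot: [[-0.012, 1.0, 0.022], [0.888, 0.02, -0.46], [-0.46, 0.014, -0.888]]
contact_force: [-0.1, -0.3, -3.3]
gripper_width: 0.0603
finger_force: 109.6
```

```bash
python3 -c "
from plan import *
flatchk('g3b.json')"
```

```text
centre [0.4432 0.2718 0.0279] lining corners z [0.0111 0.0117 0.0127 0.0121] F [-0.1231 -0.2726 -3.2689]
```

Request:
{"name": "apply_moves", "arguments": {
  "rotation": [
    [0,0,0],
    [0,0,0],
    [0,0,0],
    [0,0,0],
    [0,0,0]
  ],
  "linear": [
    [0,0,-0.01],
    [0,0,-0.02],
    [0,0,-0.028],
    [0,0,-0.032],
    [0,0,-0.032]
  ],
  "gripper": [0.5,0.5,0.5,0.5,0.5]
}}

```text
time_s: 47.67
eef_pos: [0.4436, 0.2978, 0.01]
tool_rot: [[-0.011, 1.0, 0.023], [0.888, 0.021, -0.46], [-0.46, 0.015, -0.888]]
contact_force: [-0.9, 1.5, -0.3]
gripper_width: 0.0603
finger_force: 110.1
```

Request:
{"name": "apply_moves", "arguments": {
  "rotation": [
    [0,0,0],
    [0,0,0],
    [0,0,0],
    [0,0,0],
    [0,0,0]
  ],
  "linear": [
    [0,0,0],
    [0,0,0],
    [0,0,0],
    [-0.002,0.07,0.13],
    [-0.004,0.14,0.27]
  ],
  "gripper": [-0.5,-0.6,-0.7,-0.7,-0.7]
}}

```text
time_s: 48.08
eef_pos: [0.4417, 0.3301, 0.0762]
tool_rot: [[-0.011, 1.0, 0.018], [0.885, 0.018, -0.465], [-0.465, 0.011, -0.885]]
contact_force: [0.5, 1.3, -0.2]
gripper_width: 0.0727
finger_force: 0.0
```

Request:
{"name": "apply_moves", "arguments": {
  "rotation": [
    [0.13,0,0],
    [0.13,0,0],
    [0.13,0,0],
    [0.13,0,0],
    [0.13,0,0]
  ],
  "linear": [
    [0,0,0.16],
    [0,0,0.32],
    [0,-0.1,0.4],
    [0.05,-0.3,0.4],
    [0.1,-0.5,0.4]
  ],
  "gripper": [-0.9,-0.9,-0.9,-0.9,-0.9]
}}

```text
time_s: 48.5
eef_pos: [0.4643, 0.2241, 0.1804]
tool_rot: [[-0.009, 1.0, 0.029], [0.998, 0.011, -0.064], [-0.064, 0.028, -0.998]]
contact_force: [1.7, -1.3, -0.6]
gripper_width: 0.081
finger_force: 0.0
```

```bash
python3 - <<'E'
from plan import *
im=bot.snapshot("top");m=masks(im)
print(rects(im,m["white"],.02,300)[:,:5]);s=bot.state();print(s["eef_pos"],s["tool_rot"],s["q"])
E
```

```text
[[ 207.3  348.6  514.2   74.6   25.6]
 [ 420.8  509.6  140.    34.1   28.5]
 [ 480.3  424.2  132.5  131.   -59.2]
 [ 515.5 -671.9  229.7   38.8   -2.9]
 [ 607.9  242.2  118.3   62.3   84.8]
 [ 658.7  -68.5   59.7   56.3  -83.1]]
[0.4668 0.2136 0.1793] [[ 0.0018  0.9997  0.0262]
 [ 0.9974  0.0001 -0.072 ]
 [-0.072   0.0262 -0.9971]] [-32.6471  10.5148   1.6706 100.0817   4.2595  70.3016 -32.5202]
```

Pad 1 is still flat but overhangs the mat's near edge, and pad 2 leaves no finger room beside it. I push its end along with shut fingers.

```bash
python3 - <<'E'
from plan import *
R=np.c_[[0,1,0],[1,0,0],[0,0,-1.]].astype(float)
C=cur();C=go(C,T([.604,.147,.08],R),"go");C=go(C,T([.604,.147,.012],R),"down")
E
```

```text
go rot [0.023, 0.008, 0.0] lin [0.549, -0.266, -0.397] rows 4.5 ->  [604. 147.  80.]
down rot [-0.0, 0.0, 0.0] lin [-0.0, -0.0, -0.272] rows 1.7 ->  [604. 147.  12.]
```

Request:
{"name": "apply_moves", "arguments": {
  "rotation": [
    [0.023,0.008,0],
    [0.023,0.008,0],
    [0.023,0.008,0],
    [0.023,0.008,0],
    [0.023,0.008,0]
  ],
  "linear": [
    [0.549,-0.266,-0.397],
    [0.549,-0.266,-0.397],
    [0.549,-0.266,-0.397],
    [0.549,-0.266,-0.397],
    [0.549,-0.266,-0.397]
  ],
  "gripper": [1,1,1,1,1],
  "force": 40
}}

```text
time_s: 48.97
eef_pos: [0.6019, 0.1549, 0.0741]
tool_rot: [[-0.007, 1.0, -0.005], [1.0, 0.007, -0.001], [-0.001, -0.005, -1.0]]
contact_force: [-1.2, -0.5, -0.6]
gripper_width: 0.0204
finger_force: 0.0
```

Request:
{"name": "apply_moves", "arguments": {
  "rotation": [
    [0,0,0],
    [0,0,0],
    [0,0,0],
    [0,0,0],
    [0,0,0]
  ],
  "linear": [
    [0,0,-0.13],
    [0,0,-0.24],
    [0,0,-0.272],
    [0,0,-0.272],
    [0,0,-0.272]
  ],
  "gripper": [1,1,1,1,1]
}}

```text
time_s: 49.38
eef_pos: [0.6001, 0.1603, 0.0106]
tool_rot: [[-0.012, 1.0, -0.003], [1.0, 0.012, 0.003], [0.003, -0.003, -1.0]]
contact_force: [0.6, 0.3, 0.9]
gripper_width: -0.0001
finger_force: 0.0
```

```bash
python3 - <<'E'
from plan import *
im=bot.snapshot("top");print(rects(im,masks(im)["white"],.02,300)[:,:5]);s=bot.state();print(s["eef_pos"],s["gripper_width"],s["contact_force"])
E
```

```text
[[ 442.7  461.6  133.    91.8    0. ]
 [ 515.6 -670.4  229.7   41.8   -2.9]
 [ 493.3  275.8  376.3  137.1   11.5]]
[0.6009 0.1606 0.0116] 0.0002762583864708173 [0.2749 0.4511 0.801 ]
```

Request:
{"name": "apply_moves", "arguments": {
  "rotation": [
    [0,0,0],
    [0,0,0],
    [0,0,0],
    [0,0,0],
    [0,0,0]
  ],
  "linear": [
    [0.003,0.03,0],
    [0.005,0.06,0],
    [0.007,0.09,0],
    [0.009,0.12,0],
    [0.009,0.15,0]
  ],
  "gripper": [1,1,1,1,1]
}}

```text
time_s: 49.85
eef_pos: [0.6027, 0.1987, 0.0105]
tool_rot: [[-0.012, 1.0, -0.002], [1.0, 0.012, 0.003], [0.003, -0.002, -1.0]]
contact_force: [-0.4, -2.9, 2.0]
gripper_width: 0.0003
finger_force: 1.2
```

Request:
{"name": "apply_moves", "arguments": {
  "rotation": [
    [0,0,0],
    [0,0,0],
    [0,0,0],
    [0,0,0]
  ],
  "linear": [
    [0,0.02,0],
    [0,0.024,0],
    [0,0,0],
    [0,-0.05,0]
  ],
  "gripper": [1,1,1,1]
}}

```text
time_s: 50.18
eef_pos: [0.6015, 0.1871, 0.0095]
tool_rot: [[-0.016, 1.0, -0.003], [1.0, 0.016, 0.004], [0.004, -0.003, -1.0]]
contact_force: [-1.6, 0.2, 0.5]
gripper_width: -0.0
finger_force: 0.0
```

Request:
{"name": "apply_moves", "arguments": {
  "rotation": [
    [0,0,0],
    [0,0,0],
    [0,0,0],
    [0,0,0],
    [0,0,0]
  ],
  "linear": [
    [0,0,0.15],
    [0,-0.1,0.3],
    [0,-0.25,0.45],
    [0,-0.4,0.6],
    [0,-0.55,0.7]
  ],
  "gripper": [0,-0.9,-0.9,-0.9,-0.9]
}}

```text
time_s: 50.6
eef_pos: [0.602, 0.0685, 0.1691]
tool_rot: [[-0.012, 1.0, -0.001], [1.0, 0.012, 0.003], [0.003, -0.001, -1.0]]
contact_force: [0.4, 0.8, 0.2]
gripper_width: 0.0603
finger_force: 0.0
```

```bash
python3 - <<'E'
from plan import *
im=bot.snapshot("top");m=masks(im);cv2.imwrite("pics/t13.png",im);print(rects(im,m["white"],.02,300)[:,:5]);s=bot.state();print(s["eef_pos"],s["q"])
print(rects(im,m["orange"],.054,60)[:,:5],rects(im,m["red"],.003)[:,:5])
g=cv2.cvtColor(im,cv2.COLOR_BGR2GRAY)
c=cv2.resize(im[130:245,120:335],None,fx=3.7,fy=3.7,interpolation=cv2.INTER_CUBIC);cv2.imwrite("pics/t13b.png",c)
E
```

```text
[[444.8 272.5 117.6  61.8  88.5]
 [442.6 461.6 132.7  91.7   0. ]
 [537.2 272.8 118.4  61.8  88. ]
 [401.8  77.2 454.9  56.8   4.3]
 [606.5 277.7 117.4  61.9  85.8]
 [658.7 -68.3  59.7  56.2 -82.8]]
[0.6049 0.0584 0.1749] [-14.5761  21.3257   7.8842  86.8938  -2.9135  71.6289  -6.2225]
[[ 669.7 -108.8   26.5   26.     1.6]
 [ 559.2  675.7  237.8  216.2    6. ]] [[338.  773.2 172.1  43.    6. ]]
```

View pics/t13b.png

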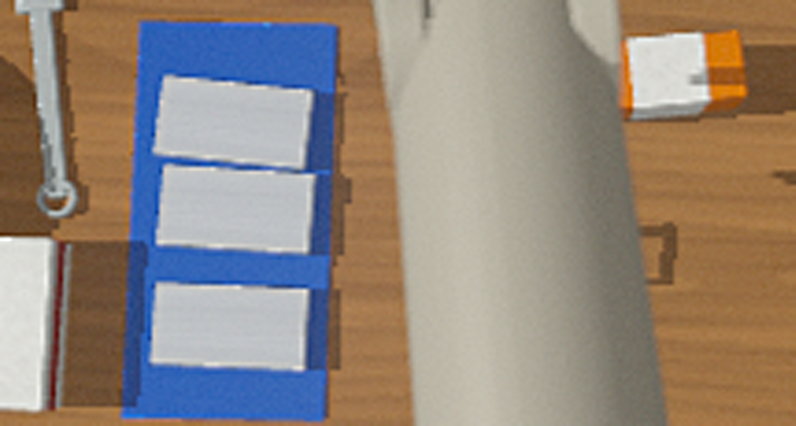

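All three pads lie steel up on the mat, separate and inside its edges, at crop (233,120), (236,208) and (229,326), and the wrench and carton have not moved. Next is the bottle: I take a closer look with the wrist camera while approaching.

```bash
cat >> plan.py <<'E'
def bottle(o,d):
    d=np.array([*d,0.]);d/=np.linalg.norm(d);X=np.cross(k,d);return T(np.array([*o,.027]),np.c_[X,np.cross(d,X),d])
def bgrip(t,at=.088,h=.006):
    # world-like pick frame: X=horizontal perp (k x d), Y = d x X = k, Z=d
    t=rad(t);z=np.array([0,-np.cos(t),-np.sin(t)]);y=np.array([-1.,0,0])
    return T(np.array([0,h,at])+.022*z,np.c_[np.cross(y,z),y,z])
E
python3 - <<'E'
from plan import *
B=bottle([.6593,-.124],[-.122,.9925]);G=B@bgrip(28);print(B,G)
C=cur();C=go(C,up(back(G,.05),.06),"pre")
E
```

```text
[[-0.9925  0.     -0.122   0.6593]
 [-0.122   0.      0.9925 -0.124 ]
 [ 0.      1.      0.      0.027 ]
 [ 0.      0.      0.      1.    ]] [[-0.1077  0.9925  0.0573  0.6498]
 [ 0.8764  0.122  -0.466  -0.0469]
 [-0.4695  0.     -0.8829  0.0136]
 [ 0.      0.      0.      1.    ]]
pre rot [-0.155, -0.008, 0.037] lin [0.168, -0.328, -0.229] rows 4.1 ->  [647. -24. 118.]
```

Request:
{"name": "apply_moves", "arguments": {
  "rotation": [
    [-0.155,-0.008,0.037],
    [-0.155,-0.008,0.037],
    [-0.155,-0.008,0.037],
    [-0.155,-0.008,0.037],
    [-0.155,-0.008,0.037]
  ],
  "linear": [
    [0.168,-0.328,-0.1],
    [0.168,-0.328,-0.1],
    [0.168,-0.328,-0.1],
    [0.168,-0.328,-0.1],
    [0.168,-0.328,-0.1]
  ],
  "gripper": [-1,-1,-1,-1,-1]
}}

```text
time_s: 51.07
eef_pos: [0.6428, -0.0066, 0.1382]
tool_rot: [[-0.128, 0.991, 0.048], [0.874, 0.136, -0.467], [-0.469, -0.018, -0.883]]
contact_force: [-1.2, 3.7, -1.6]
gripper_width: 0.085
finger_force: 0.0
```

```bash
python3 - <<'E'
from plan import *
s,im=wrist();sc=bot.snapshot("scene");print(s["eef_pos"],s["q"])
B=bottle([.6593,-.124],[-.122,.9925])
c=np.array([B@np.array([x,y,z,1]) for z in(0,.13) for x,y in((.027,.027),(-.027,.027),(-.027,-.027),(.027,-.027))])[:,:3]
for I,q in((im,wproj(s,c)),(sc,proj("scene",c))):
    for i in(0,4):cv2.polylines(I,[q[i:i+4].round().astype(int)],True,(0,0,255) if I is im else (255,0,0),1)
    cv2.polylines(I,[q[[0,1,5,4]].round().astype(int)],True,(255,0,255),1)
cv2.imwrite("pics/b1.png",np.hstack([cv2.resize(sc[170:320,220:370],(400,400),interpolation=cv2.INTER_CUBIC),cv2.resize(im[:,56:456],(400,384))[:400] if 0 else cv2.resize(im[:,64:448],(400,400))]))
E
```

```text
[ 0.6428 -0.0066  0.1382] [-26.5807  30.0322  13.0978  85.4465  22.3648  71.2403 -15.2784]
```

View pics/b1.png

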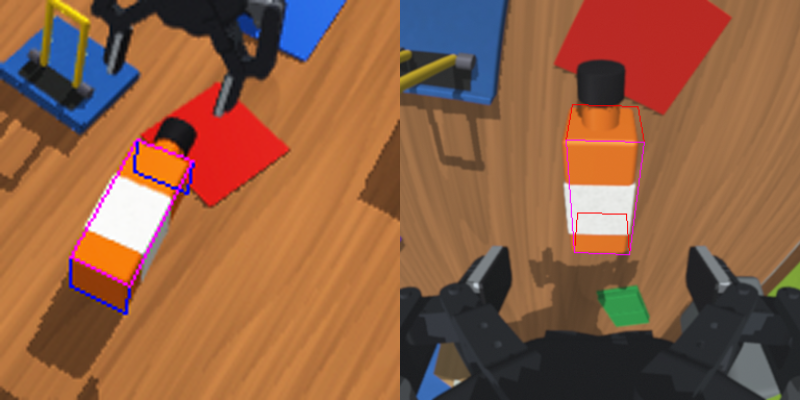

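The bottle model outline fits the body in both views (wrist crop 566-643, 105-255) to within a few pixels. I go in.

```bash
python3 - <<'E'
from plan import *
B=bottle([.6590,-.124],[-.122,.9925]);G=B@bgrip(28)
C=cur();C=go(C,up(back(G,.04),.02),"near");C=go(C,G,"at")
E
```

```text
near rot [-0.001, -0.005, -0.002] lin [0.016, -0.074, -0.285] rows 1.8 ->  [647. -28.  69.]
at rot [-0.0, 0.0, -0.0] lin [0.009, -0.074, -0.221] rows 1.4 ->  [650. -47.  14.]
```

Request:
{"name": "apply_moves", "arguments": {
  "rotation": [
    [-0.001,-0.005,-0.002],
    [-0.001,-0.005,-0.002],
    [-0.001,-0.005,-0.002],
    [-0.001,-0.005,-0.002]
  ],
  "linear": [
    [0.016,-0.074,-0.14],
    [0.016,-0.074,-0.285],
    [0.016,-0.074,-0.285],
    [0.016,-0.074,-0.285]
  ],
  "gripper": [-1,-1,-1,-1]
}}

```text
time_s: 51.5
eef_pos: [0.6466, -0.032, 0.0698]
tool_rot: [[-0.104, 0.993, 0.055], [0.876, 0.118, -0.467], [-0.47, -0.001, -0.882]]
contact_force: [0.4, -0.5, 0.7]
gripper_width: 0.0855
finger_force: 0.0
```

Request:
{"name": "apply_moves", "arguments": {
  "rotation": [
    [0,0,0],
    [0,0,0],
    [0,0,0],
    [0,0,0]
  ],
  "linear": [
    [0.003,-0.03,-0.09],
    [0.006,-0.06,-0.18],
    [0.009,-0.074,-0.221],
    [0.009,-0.074,-0.221]
  ],
  "gripper": [-1,-1,-1,-1]
}}

```text
time_s: 51.83
eef_pos: [0.6499, -0.05, 0.0153]
tool_rot: [[-0.104, 0.993, 0.058], [0.876, 0.119, -0.467], [-0.471, 0.002, -0.882]]
contact_force: [0.1, -0.7, 1.0]
gripper_width: 0.0852
finger_force: 0.0
```

```bash
python3 -c "
from plan import *
s=bot.state();print(s['eef_pos'],s['contact_force'],s['q'])"
```

```text
[ 0.6499 -0.05    0.0153] [ 0.0945 -0.7076  1.0106] [-23.5533  37.7478  14.0482  91.2521  23.4029  56.7886 -19.1756]
```

Request:
{"name": "apply_moves", "arguments": {
  "rotation": [
    [0,0,0],
    [0,0,0],
    [0,0,0],
    [0,0,0],
    [0,0,0]
  ],
  "linear": [
    [0,0,0],
    [0,0,0],
    [0,0,0],
    [0,0,0],
    [0,0,0]
  ],
  "gripper": [-0.5,0,0.5,0.5,0.5],
  "force": 70
}}

```text
time_s: 52.25
eef_pos: [0.6518, -0.0473, 0.0176]
tool_rot: [[-0.104, 0.993, 0.063], [0.877, 0.121, -0.466], [-0.47, 0.007, -0.883]]
contact_force: [-2.4, 2.3, 6.2]
gripper_width: 0.0535
finger_force: 74.4
```

```bash
python3 - <<'E'
from plan import *
s=bot.state();print(s["eef_pos"],s["gripper_width"],s["finger_force"])
B=bottle([.6590,-.124],[-.122,.9925]);Gb=np.linalg.inv(B)@cur();print(Gb)
Gb[0,3]=0;json.dump(Gb.tolist(),open("gb.json","w"))
C=cur();C=go(C,up(C,.12),"lift")
ax=np.cross(B[:3,2],k);R=Rt.from_rotvec(ax*np.pi/2).as_matrix()@B[:3,:3]
R=Rt.from_rotvec(k*rad(-7)).as_matrix()@R
F=T(np.array([.6634,.0684,.004]),R)@Gb;print(F)
C=go(C,up(F,.05),"over");C=go(C,F,"at")
E
```

```text
[ 0.6518 -0.0473  0.0176] 0.05350263633268417 74.3998110294342
[[-0.0036 -1.     -0.0055 -0.0022]
 [-0.4698  0.0066 -0.8827 -0.0094]
 [ 0.8828 -0.0006 -0.4698  0.077 ]
 [ 0.      0.      0.      1.    ]]
lift rot [-0.0, 0.0, 0.0] lin [0.0, 0.0, 0.48] rows 3.0 ->  [652. -47. 138.]
[[ 0.0035  1.      0.0054  0.6634]
 [ 0.4698 -0.0064  0.8827  0.0778]
 [ 0.8828 -0.0006 -0.4698  0.081 ]
 [ 0.      0.      0.      1.    ]]
over rot [0.166, 0.01, -0.01] lin [0.015, 0.167, -0.009] rows 4.3 ->  [656.  -6. 135.]
over rot [0.167, 0.01, -0.01] lin [0.016, 0.167, -0.009] rows 4.3 ->  [660.  36. 133.]
over rot [0.166, 0.011, -0.01] lin [0.015, 0.167, -0.009] rows 4.3 ->  [663.  78. 131.]
at rot [0.0, -0.0, -0.0] lin [0.0, -0.0, -0.2] rows 1.2 ->  [663.  78.  81.]
```

Request:
{"name": "apply_moves", "arguments": {
  "rotation": [
    [0,0,0],
    [0,0,0],
    [0,0,0],
    [0,0,0],
    [0,0,0]
  ],
  "linear": [
    [0,0,0.12],
    [0,0,0.24],
    [0,0,0.36],
    [0,0,0.48],
    [0,0,0.48]
  ],
  "gripper": [0.5,0.5,0.5,0.5,0.5]
}}

```text
time_s: 52.67
eef_pos: [0.654, -0.0478, 0.1434]
tool_rot: [[-0.1, 0.993, 0.07], [0.877, 0.121, -0.464], [-0.469, 0.015, -0.883]]
contact_force: [1.9, -0.4, -2.2]
gripper_width: 0.0533
finger_force: 75.1
```

Request:
{"name": "apply_moves", "arguments": {
  "rotation": [
    [0.166,0.01,-0.01],
    [0.166,0.01,-0.01],
    [0.166,0.01,-0.01],
    [0.166,0.01,-0.01],
    [0.166,0.01,-0.01]
  ],
  "linear": [
    [0.015,0.167,-0.009],
    [0.015,0.167,-0.009],
    [0.015,0.167,-0.009],
    [0.015,0.167,-0.009],
    [0.015,0.167,-0.009]
  ],
  "gripper": [0.5,0.5,0.5,0.5,0.5]
}}

```text
time_s: 53.08
eef_pos: [0.6548, -0.014, 0.1346]
tool_rot: [[-0.072, 0.997, 0.025], [0.997, 0.071, 0.037], [0.035, 0.028, -0.999]]
contact_force: [-0.3, -4.5, -3.2]
gripper_width: 0.0531
finger_force: 74.9
```

Request:
{"name": "apply_moves", "arguments": {
  "rotation": [
    [0.167,0.01,-0.01],
    [0.167,0.01,-0.01],
    [0.167,0.01,-0.01],
    [0.167,0.01,-0.01],
    [0.167,0.01,-0.01]
  ],
  "linear": [
    [0.016,0.167,-0.009],
    [0.016,0.167,-0.009],
    [0.016,0.167,-0.009],
    [0.016,0.167,-0.009],
    [0.016,0.167,-0.009]
  ],
  "gripper": [0.5,0.5,0.5,0.5,0.5]
}}

```text
time_s: 53.5
eef_pos: [0.6573, 0.0284, 0.1279]
tool_rot: [[-0.033, 0.999, 0.003], [0.847, 0.027, 0.531], [0.531, 0.02, -0.847]]
contact_force: [-0.1, -2.9, -4.9]
gripper_width: 0.0534
finger_force: 75.0
```

Request:
{"name": "apply_moves", "arguments": {
  "rotation": [
    [0.166,0.011,-0.01],
    [0.166,0.011,-0.01],
    [0.166,0.011,-0.01],
    [0.166,0.011,-0.01],
    [0.166,0.011,-0.01]
  ],
  "linear": [
    [0.015,0.167,-0.009],
    [0.015,0.167,-0.009],
    [0.015,0.167,-0.009],
    [0.015,0.167,-0.009],
    [0.015,0.167,-0.009]
  ],
  "gripper": [0.5,0.5,0.5,0.5,0.5]
}}

```text
time_s: 53.92
eef_pos: [0.6598, 0.0728, 0.1223]
tool_rot: [[0.015, 1.0, 0.001], [0.47, -0.008, 0.883], [0.883, -0.013, -0.47]]
contact_force: [-2.1, -1.5, -6.5]
gripper_width: 0.0532
finger_force: 75.2
```

```bash
cat >> plan.py <<'E'
def botchk():
    Gb=np.array(json.load(open("gb.json")));P=cur()@np.linalg.inv(Gb);s=bot.state()
    print("base",P[:3,3],"axis",P[:3,2],"F",s["contact_force"],s["gripper_width"],s["finger_force"],s["q"]);return P,Gb
E
python3 - <<'E'
from plan import *
P,Gb=botchk()
R=Rt.align_vectors([k],[P[:3,2]])[0].as_matrix()@P[:3,:3]
F=T(np.array([.6634,.0684,.004]),R)@Gb
C=cur();C=go(C,up(F,.03),"over");C=go(C,F,"at")
E
```

```text
base [0.6588 0.0634 0.0453] axis [ 0.0125 -0.0001  0.9999] F [-2.1342 -1.5189 -6.5444] 0.05315931025482087 75.15241384506226 [ 24.5432  47.167  -10.5619  79.2782 -51.1275  82.665   35.7402]
over rot [-0.0, -0.004, 0.0] lin [0.014, 0.02, -0.045] rows 0.3 ->  [663.  78. 111.]
at rot [-0.0, 0.0, -0.0] lin [0.0, -0.0, -0.12] rows 0.7 ->  [663.  78.  81.]
```

Request:
{"name": "apply_moves", "arguments": {
  "rotation": [
    [0,-0.004,0],
    [0,-0.004,0],
    [0,-0.004,0],
    [0,-0.004,0],
    [0,-0.004,0]
  ],
  "linear": [
    [0.014,0.02,-0.04],
    [0.014,0.02,-0.08],
    [0.014,0.02,-0.12],
    [0.014,0.02,-0.14],
    [0.014,0.02,-0.14]
  ],
  "gripper": [0.5,0.5,0.5,0.5,0.5]
}}

```text
time_s: 54.33
eef_pos: [0.6649, 0.0833, 0.0929]
tool_rot: [[-0.008, 1.0, 0.005], [0.473, -0.0, 0.881], [0.881, 0.01, -0.472]]
contact_force: [-0.3, -1.1, -3.4]
gripper_width: 0.0535
finger_force: 75.2
```

```bash
python3 - <<'E'
from plan import *
P,Gb=botchk();sc=bot.snapshot("scene");tp=bot.snapshot("top")
# cap (black) and orange as seen in top/scene vs predicted
for n,im in(("scene",sc),("top",tp)):
    q=proj(n,[(P@np.array([0,0,z,1]))[:3] for z in(.01,.065,.1665)]);print(n,q)
g=cv2.cvtColor(sc,cv2.COLOR_BGR2HSV).astype(int);m=((g[...,0]>=5)&(g[...,0]<=20)&(g[...,1]>200)&(g[...,2]>90)).astype(np.uint8)
n,l,st,ce=cv2.connectedComponentsWithStats(m)
for i in range(1,n):
    if st[i,4]>80: print(ce[i],st[i])
E
```

```text
base [0.6657 0.0737 0.016 ] axis [-0.0102  0.0031  0.9999] F [-0.275  -1.133  -3.4139] 0.05349200384144743 75.15612602233887 [ 23.8262  49.3835 -10.9122  79.5333 -51.3026  80.1397  38.5554]
scene [[303.0308 216.6594]
 [305.0695 203.6008]
 [309.3733 176.0335]]
top [[252.2155 144.2641]
 [252.0065 140.0779]
 [251.5592 131.1197]]
[360.1873  78.7783] [ 329   35   75   65 1687]
[306.1293 193.7989] [291 178  32  29 557]
```

Request:
{"name": "apply_moves", "arguments": {
  "rotation": [
    [0,0,0],
    [0,0,0],
    [0,0,0],
    [0,0,0],
    [0,0,0]
  ],
  "linear": [
    [-0.006,-0.018,-0.01],
    [-0.006,-0.018,-0.02],
    [-0.006,-0.018,-0.03],
    [-0.006,-0.018,-0.036],
    [-0.006,-0.018,-0.036]
  ],
  "gripper": [0.5,0.5,0.5,0.5,0.5]
}}

```text
time_s: 54.85
eef_pos: [0.6638, 0.0772, 0.0842]
tool_rot: [[-0.007, 1.0, 0.007], [0.471, -0.003, 0.882], [0.882, 0.01, -0.471]]
contact_force: [-0.1, 1.1, -2.7]
gripper_width: 0.0534
finger_force: 75.2
```

```bash
python3 -c "
from plan import *
botchk()"
```

```text
base [0.6646 0.0677 0.0073] axis [-0.0103  0.0015  0.9999] F [-0.0704  1.1016 -2.7421] 0.05335949021799268 75.15377640724182 [ 24.2792  50.1388 -10.7755  79.5011 -51.2148  80.0772  39.3498]
```

Request:
{"name": "apply_moves", "arguments": {
  "rotation": [
    [0,0.003,0],
    [0,0.003,0],
    [0,0.003,0],
    [0,0.003,0],
    [0,0.003,0]
  ],
  "linear": [
    [-0.004,0.002,-0.006],
    [-0.004,0.002,-0.012],
    [-0.004,0.002,-0.017],
    [-0.004,0.002,-0.019],
    [-0.004,0.002,-0.019]
  ],
  "gripper": [0.5,0.5,0.5,0.5,0.5]
}}

```text
time_s: 55.27
eef_pos: [0.663, 0.0781, 0.0815]
tool_rot: [[-0.001, 1.0, 0.003], [0.47, -0.002, 0.883], [0.883, 0.002, -0.47]]
contact_force: [-4.1, -1.7, 5.7]
gripper_width: 0.0533
finger_force: 75.8
```

```bash
python3 -c "
from plan import *
botchk()"
```

```text
base [0.6633 0.0687 0.0045] axis [-0.0026 -0.0003  1.    ] F [-4.1062 -1.6769  5.6586] 0.05325958172048569 75.82761526107788 [ 24.1647  50.4653 -10.7111  79.3755 -51.1727  80.2043  39.1342]
```

Request:
{"name": "apply_moves", "arguments": {
  "rotation": [
    [0,0,0],
    [0,0,0],
    [0,0,0],
    [0,0,0],
    [0,0,0]
  ],
  "linear": [
    [0,0,0],
    [0,0,0],
    [0,0,0],
    [0,0,0],
    [0,0,0]
  ],
  "gripper": [-0.4,-0.6,-0.9,-0.9,-0.9]
}}

```text
time_s: 55.68
eef_pos: [0.663, 0.078, 0.08]
tool_rot: [[0.0, 1.0, 0.003], [0.471, -0.003, 0.882], [0.882, 0.001, -0.471]]
contact_force: [-0.6, 0.6, 0.3]
gripper_width: 0.0812
finger_force: 0.0
```

Request:
{"name": "apply_moves", "arguments": {
  "rotation": [
    [0,0,0],
    [0,0,0],
    [0,0,0],
    [0,0,0],
    [0,0,0]
  ],
  "linear": [
    [0,-0.08,0.042],
    [0,-0.2,0.106],
    [0,-0.32,0.17],
    [0,-0.44,0.24],
    [0,-0.52,0.28]
  ],
  "gripper": [-0.9,-0.9,-0.9,-0.9,-0.9]
}}

```text
time_s: 56.1
eef_pos: [0.6633, -0.0559, 0.1516]
tool_rot: [[0.0, 1.0, 0.006], [0.473, -0.005, 0.881], [0.881, 0.003, -0.473]]
contact_force: [0.6, -0.4, 0.4]
gripper_width: 0.0812
finger_force: 0.0
```

Request:
{"name": "apply_moves", "arguments": {
  "rotation": [
    [-0.15,0,0],
    [-0.15,0,0],
    [-0.15,0,0],
    [-0.15,0,0],
    [-0.15,0,0]
  ],
  "linear": [
    [-0.05,-0.1,0.15],
    [-0.1,-0.2,0.3],
    [-0.2,-0.4,0.4],
    [-0.3,-0.6,0.4],
    [-0.3,-0.7,0.4]
  ],
  "gripper": [-0.9,-0.9,-0.9,-0.9,-0.9]
}}

```text
time_s: 56.52
eef_pos: [0.5962, -0.2032, 0.2557]
tool_rot: [[-0.013, 1.0, 0.008], [0.825, 0.006, 0.564], [0.564, 0.014, -0.825]]
contact_force: [0.9, 0.7, 0.8]
gripper_width: 0.0814
finger_force: 0.0
```

```bash
python3 - <<'E'
from plan import *
im=bot.snapshot("top");sc=bot.snapshot("scene");m=masks(im);cv2.imwrite("pics/tf.png",im);cv2.imwrite("pics/sf.png",sc)
print("white",rects(im,m["white"],.02,300)[:,:5]);print("red",rects(im,m["red"],.003)[:,:5]);print("orange",rects(im,m["orange"],.133,60)[:,:5])
b=[r for r in rects(im,m["black"],.175,40) if 550<r[0]<750 and -50<r[1]<200];print("cap@.175",b)
print("yellow@.1",rects(im,m["yellow"],.1,15)[:,:5]);print("mat",rects(im,m["blue"],.004)[:,:5])
print("predicted cap px scene",proj("scene",[[.6633,.0687,.178]]))
g=masks(sc)["black"].astype(np.uint8);n,l,st,ce=cv2.connectedComponentsWithStats(g)
print([ (ce[i],st[i]) for i in range(1,n) if st[i,4]>40 and 270<ce[i][0]<340 and 150<ce[i][1]<240])
print(bot.state()["eef_pos"],bot.state()["q"])
E
```

```text
white [[  67.9   29.   209.2   87.7  -62.1]
 [ 444.5  272.7  117.4   62.2   88.9]
 [ 442.7  461.6  133.    91.8    0. ]
 [ 537.1  272.7  118.3   62.4   87.4]
 [ 606.5  278.   118.5   62.4   85.6]
 [ 715.  -585.1  189.7   80.5  -77.1]]
red [[338.3 771.8 177.6  45.8   6. ]
 [663.3  68.8  98.5  97.9  71.7]]
orange [[548.9 630.6 220.  200.4   6. ]
 [662.5  69.5  51.9  50.7   1.7]]
cap@.175 [array([661.3,  66.7,  31.5,  28.2,   1.7, 254.3, 132.9])]
yellow@.1 [[502.2  53.3  50.4  18.8  -6.6]]
mat [[505.3  55.6 107.5  87.1  -6.6]
 [531.3 278.  318.1 157.1   0.6]
 [893.  335.4 248.3 192.9  90. ]]
predicted cap px scene [[307.6133 178.8592]]
[(array([307.0129, 181.3562]), array([300, 171,  17,  20, 233], dtype=int32))]
[ 0.5921 -0.2138  0.2497] [ 31.5759  35.6824   2.1052  63.818  -30.1378  99.4695  32.9579]
```

```bash
python3 -c "
from plant import bot
print(bot.sign_off())"
```

```text
the job is handed in; nothing more can be done
None
```

The job is handed in: the bail is seated at its end stop, all three brake pads lie steel up, flat and apart on the mat, the bottle stands within about 1 mm of the red square's middle, and the carton and wrench were not moved.

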